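Pack the parts of a stripped footstool for the polisher

ROBOT

A 6-joint arm with a two-finger parallel gripper is mounted at the origin on the work surface. World frame = base frame: x ahead of the robot, y to its left, z up, the work surface at z = 0. Lengths are in m, angles in rad, forces in N, time in s.
With the tool pointing down it reaches from about 0.35 to 0.975 m from the base axis. Payload 4.9 kg.
Tool frame: the origin (TCP) lies midway between the tips of the shut fingers; the grasp point (between the pads) lies manip.tcp_to_grasp behind it (manip.tcp_to_grasp is the distance from the TCP to the grasp point, in m); z points along the fingers, y is the line along which they close (so a half turn about z gives the same grasp; the last joint's range is limited). The gripper opens to 85 mm and grips with 20 to 120 N. Pads are 22 mm wide; open, the fingers measure 114 mm over their backs; the gripper's body (76 mm by 85 mm) begins 54 mm behind the grasp point. The pads swing forward as they close: fully open they stand 13 mm farther back than shut.
Start: joints at [-1.382, 0.053, 1.613, -0, 1.476, -0.119], TCP at [0.189, -0.596, 0.231] pointing down, gripper open.
Joint ranges: [-3.01, 3.01], [-1.01, 2.22], [0.06, 2.58], [-1.02, 4.17], [0.09, 2.62], [-3.14, 3.14]. Speed limits (rad/s): [2.57, 2.57, 3.14, 3.14, 3.14, 3.14].

INTERFACE

Orientations are given as a unit quaternion [w, x, y, z].
In Python, from plant import manip, grab_frame, calibration, job_done gives the robot as it stands.
- The arm moves only by the tool send_rows, never from a script. Its argument "rows" is a list of rows, each an object of numbers: "x", "y", "z": the shift along the tool's x, y, z normalised to -1 to 1, where 1 is 15 cm; "wx", "wy", "wz": the turn, a rotation vector about the tool's x, y, z normalised to -1 to 1, where 1 is pi/4 rad; "hand": the opening, from -1 (shut) to 1 (fully open). In form: [{"x": .., "y": .., "z": .., "wx": .., "wy": .., "wz": .., "hand": ..}, ...]. A call has exactly 10 rows; each row shifts and turns the commanded pose from where the row before left it, along the tool's axes as they then stand; what a row does not reach is not made up. A row lasts 1/12 s, in which the tool goes at most 41.7 mm and 7.16 degrees, less where a joint would pass 70% of its speed; a pose out of reach is approached as far as the arm can. A call with a number of a shift or a turn outside -1 to 1 is refused whole. A call with a gripper value outside its range is refused whole. The fingers move at their own pace and stop on an object; the grip force is fixed at half the most. Time passes only in rows, so rows that do not move let the fingers close, or fill a call up. It gives the time, the measured TCP pose, the force, the opening and the grip force at its end, in the units of the state.
- manip.state(): the state, without advancing time (a new reading comes with each control period).
- grab_frame(name): name is "scene" or "top" or "wrist"; returns the picture (400x640x3 uint8, blue, green, red); there is no depth.
- calibration(name): a dict with "camera_matrix" (3x3 intrinsics, pixels), "R" (3x3) and "t" (3): a world point X has camera coordinates R X + t. Camera axes: x right, y down, z forward; pixel columns grow to the right and rows downward; lengths in m; the calibration is good to about 2 mm. A picture is of the moment at which its call begins: read the wrist's pose just before it. calibration takes no time and is no camera call; for the wrist camera it gives the pose at the moment of the call.
- job_done(): hands the job in; it is judged then, once.
The state is a dict: "time": time; "joint_pos": joint angles; "joint_vel": joint speeds; "joint_efforts": joint torques, N m; "tool_pos": TCP position; "tool_rot": TCP orientation; "contact_force": force on the tool from outside, world axes, zero at the start; "ft_torque": the same for the moment, N m; "gripper_width": opening from 0.0 (shut) to 1.0 (fully open); "grasp_force": force on a finger pad.
Only numpy, scipy, OpenCV 4.12 (cv2) and the standard library are available. Lean on these libraries where they do the work, as an engineer would, in place of code of your own. Each camera call takes 0.05 s, during which the arm holds its last target. There are 200 camera calls.

TASK

Pack the stripped footstool's parts for the trip to the polisher: thread every plywood brace plate flat over both rods of the travel rack and close the stack with the keeper bar over the same rods on top, all fully down. Set every bun foot gently down in the deep felt-lined crate, neither dropped nor pressed hard, so that the polish is not bruised. Leave the hammer, the jar and the chair leg alone.

Things in the scene. Friction and masses are not known exactly. Their poses are not given: they have to be found in the camera images.
- rack: fixed travel rack: a light beech base block 146 mm (its x) by 60 mm (its y), 18 mm thick, with two upright steel rods 10 mm in diameter at x = -55 and +55 mm, y = 0. The rods stand 66 mm above the base's top (tips 84 mm above the bench); their top 10 mm taper to a nose. Origin: centre of the underside, on the bench; z up
- crate: fixed deep open plywood crate lined with grey felt: outside 260 mm (its x) by 170 mm (its y), 115 mm high; walls 10 mm and felt-padded floor 10 mm thick (the felt yields 2 to 4 mm under load), so the inside is 240 by 150 mm and 105 mm deep. Origin: centre of the underside, on the bench; z up
- brace0: plywood seat brace plate, 150 mm long (its x), 40 mm wide (its y), 9 mm thick, 50 g; two round through holes of 13 mm diameter on its long centre line, 55 mm either side of the middle (110 mm apart). Origin: centre of the underside, z up. At the start it lies flat on the bench; either end may go first on the rack, same face up. Identical to the other plates; may be absent
- brace1: plywood seat brace plate, 150 mm long (its x), 40 mm wide (its y), 9 mm thick, 50 g; two round through holes of 13 mm diameter on its long centre line, 55 mm either side of the middle (110 mm apart). Origin: centre of the underside, z up. At the start it lies flat on the bench; either end may go first on the rack, same face up. Identical to the other plates; may be absent
- brace2: plywood seat brace plate, 150 mm long (its x), 40 mm wide (its y), 9 mm thick, 50 g; two round through holes of 13 mm diameter on its long centre line, 55 mm either side of the middle (110 mm apart). Origin: centre of the underside, z up. At the start it lies flat on the bench; either end may go first on the rack, same face up. Identical to the other plates; may be absent
- brace3: plywood seat brace plate, 150 mm long (its x), 40 mm wide (its y), 9 mm thick, 50 g; two round through holes of 13 mm diameter on its long centre line, 55 mm either side of the middle (110 mm apart). Origin: centre of the underside, z up. At the start it lies flat on the bench; either end may go first on the rack, same face up. Identical to the other plates; may be absent
- keeper: hardwood keeper bar with a raised grip: a bar 140 mm long (its x), 30 mm wide (its y), 14 mm thick, with the same two 13 mm through holes at x = -55 and +55 mm, and on the middle of its top a grip block 44 mm long (x), 16 mm thick (y), 20 mm high (overall height 34 mm); 70 g. Origin: centre of the underside, z up. Lies flat on the bench at the start
- foot0_center (a point): turned dark-wood bun foot: a flattened ball of 58 mm greatest diameter (21 mm above its flat underside), 45 mm tall, flat underside of 34 mm and flat top of 38 mm with a small brass bush, 75 g; stands on the bench. This point: on its axis, 21 mm above the underside, z up. Identical to the others; may be absent
- foot1_center (a point): turned dark-wood bun foot: a flattened ball of 58 mm greatest diameter (21 mm above its flat underside), 45 mm tall, flat underside of 34 mm and flat top of 38 mm with a small brass bush, 75 g; stands on the bench. This point: on its axis, 21 mm above the underside, z up. Identical to the others; may be absent
- foot2_center (a point): turned dark-wood bun foot: a flattened ball of 58 mm greatest diameter (21 mm above its flat underside), 45 mm tall, flat underside of 34 mm and flat top of 38 mm with a small brass bush, 75 g; stands on the bench. This point: on its axis, 21 mm above the underside, z up. Identical to the others; may be absent
- hammer: bystander: a hammer lying on the bench, about 260 mm long along its x; leave alone
- tackjar: bystander: an amber glass jar, 64 mm in diameter, 75 mm tall; origin at its underside; leave alone
- chairleg: bystander: a turned chair leg lying on the bench along its x, 245 mm long, about 42 mm thick; origin at its thin end; leave alone
Things that resemble listed ones, but are neither listed nor needed, are in the scene too. What is shaped like the brace0 but orange is not meant. There is more than one size of the rack; the one meant has the size given above.

How it is judged:
By the outcome, as a careful person would: the job done as asked, in the order asked, and still so for the second after the job is handed in, with the robot touching nothing.
Of brace0, brace1, brace2, brace3 only 3 to 4 are there at a start; the rules pass over those that are not, and their reading is None.
Of foot0, foot1, foot2 only 2 to 3 are there at a start; the rules pass over those that are not, and their reading is None.
At some moment in a run one of brace0, brace1, brace2, brace3, keeper may be knocked a few centimetres aside while the robot is not near it.
It also fails if it takes over 208 s, if anything falls off the work surface, if the arm or the gripper's body presses on something with over 40 N, if the wrist force passes 120 N, or if a joint passes its speed limit or range.

## Working session

There is one attempt and no reset: what is moved stays moved. The work goes in short steps, Python scripts to look and compute and a tool call to move; the robot and the scene stay as the last step left them, time stands still between calls to the robot, and variables do not carry over. Pictures are saved under pics/ and viewed, at most 14 in all, crops included, and the job is handed in when it is done.

Besides the shell and the picture viewer there is one more tool, called after "Request:" in YAML: its name, and indented under it one key for each argument. send_rows: Moves the arm, as the interface text tells. Scaled input: -1 to 1 covers 15 cm each way for a shift and pi/4 rad each way for a turn. Its arguments: {"type":"object","properties":{"rows":{"type":"array","items":{"type":"object","properties":{"x":{"type":"number","minimum":-1,"maximum":1},"y":{"type":"number","minimum":-1,"maximum":1},"z":{"type":"number","minimum":-1,"maximum":1},"wx":{"type":"number","minimum":-1,"maximum":1},"wy":{"type":"number","minimum":-1,"maximum":1},"wz":{"type":"number","minimum":-1,"maximum":1},"hand":{"type":"number"}}}}},"required":["rows"]}

```bash
ls; mkdir -p pics; python3 - <<'E'
from plant import manip, grab_frame, calibration
import cv2
for n in("scene","top"):
    cv2.imwrite(f"pics/{n}0.png",grab_frame(n)); c=calibration(n); print(n,c)
print(manip.state(), manip.tcp_to_grasp)
E
```

```text
pics
scene {'camera_matrix': array([[464.20328131,   0.        , 318.89721113],
       [  0.        , 464.20328131, 196.16292191],
       [  0.        ,   0.        ,   1.        ]]), 'R': array([[-0.84196908,  0.53938555,  0.01230026],
       [ 0.40044823,  0.64004439, -0.65573195],
       [-0.36156505, -0.54718041, -0.75489358]]), 't': array([ 0.42611823, -0.17206253,  2.02151996])}
top {'camera_matrix': array([[512.38386859,   0.        , 323.56671018],
       [  0.        , 512.38386859, 200.55262035],
       [  0.        ,   0.        ,   1.        ]]), 'R': array([[ 2.39876327e-02, -9.99712186e-01, -3.73604637e-04],
       [-9.79815118e-01, -2.34360197e-02, -1.98527296e-01],
       [ 1.98461401e-01,  5.12826333e-03, -9.80095288e-01]]), 't': array([-0.00518394,  0.47945938,  1.51181015])}
{'time': 0.1, 'joint_pos': array([-1.38197355e+00,  5.32971202e-02,  1.61417235e+00, -2.09977151e-05,
        1.47599113e+00, -1.18992802e-01]), 'joint_vel': array([ 0.00031311, -0.00203951, -0.00402163, -0.00070625, -0.00060062,
        0.00067452]), 'joint_efforts': array([-3.23036447e-04, -3.94906354e+01, -3.71364462e+01, -1.41345463e-04,
        3.92082991e-03, -7.54295058e-06]), 'tool_pos': array([ 0.18925263, -0.59506153,  0.23017271]), 'tool_rot': array([-9.33039104e-04,  9.88178972e-01,  1.53301818e-01, -4.30474459e-05]), 'contact_force': array([-0.19016107, -0.06662028,  0.10812715]), 'ft_torque': array([-0.01140855,  0.00502365, -0.00450473]), 'grasp_force': 0.0, 'gripper_width': 1.000860223307613} 0.0187
```

View pics/top0.png

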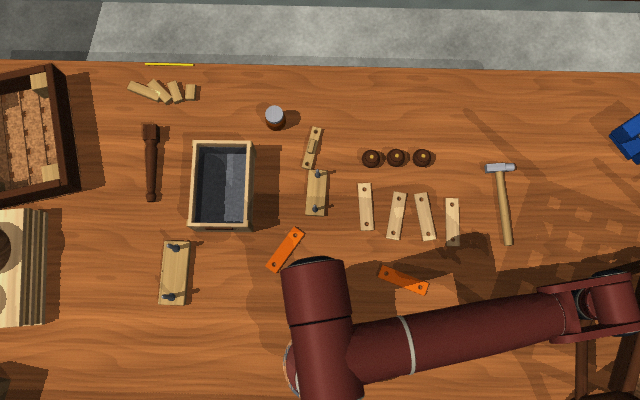

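View pics/scene0.png

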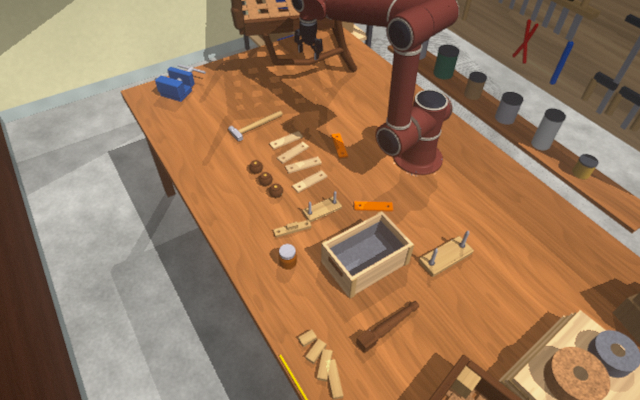

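The images show four plain plates at about (365,206), (397,215), (425,217) and (452,220), and two orange decoys at (286,249) and (403,279). There are two racks, at (317,193) and (175,272). The keeper is at (313,147), three feet are at (371,158), (397,158) and (423,158), and the crate is at (221,185).

```bash
cat > h.py <<'E'
import numpy as np, cv2
from plant import manip, grab_frame, calibration
from scipy.spatial.transform import Rotation as Rn
def ray(cal,uv,z):
    K,R,t=cal["camera_matrix"],cal["R"],np.array(cal["t"])
    uv=np.atleast_2d(uv).astype(float)
    d=(R.T@np.linalg.inv(K)@np.c_[uv,np.ones(len(uv))].T).T
    c=-R.T@t
    return c+d*((z-c[2])/d[:,2])[:,None]
def proj(cal,X):
    X=np.atleast_2d(X); p=(cal["R"]@X.T).T+cal["t"]; q=(cal["camera_matrix"]@p.T).T
    return q[:,:2]/q[:,2:]
def wood(im):
    h=cv2.cvtColor(im,cv2.COLOR_BGR2HSV)
    return cv2.inRange(h,(12,30,120),(28,140,255))
def rects(m,amin):
    cs,_=cv2.findContours(m,cv2.RETR_EXTERNAL,cv2.CHAIN_APPROX_NONE)
    return [c for c in cs if cv2.contourArea(c)>amin]
E
python3 - <<'E'
from h import *
im=cv2.imread("pics/top0.png"); cal=calibration("top")
for p in[(365,206),(320,200),(168,285),(403,279),(300,300),(440,100)]: print(p,cv2.cvtColor(im,cv2.COLOR_BGR2HSV)[p[1],p[0]])
for c in rects(wood(im),150):
    X=ray(cal,c[:,0],.009)[:,:2]; r=cv2.minAreaRect((X*1000).astype(np.float32))
    print(np.round(c[:,0].mean(0)),np.round(r[0],1),np.round(r[1]),round(r[2],1))
crop=im[110:320,140:490]; cv2.imwrite("pics/top0c.png",cv2.resize(crop,None,fx=2.25,fy=2.25,interpolation=cv2.INTER_CUBIC))
for p in[(371,158),(397,158),(423,158)]: print("foot",ray(cal,p,.045)[0].round(3))
E
```

```text
(365, 206) [ 17 107 203]
(320, 200) [ 17 133 173]
(168, 285) [ 18 128 196]
(403, 279) [ 11 237 144]
(300, 300) [  4 156 111]
(440, 100) [ 13 169 167]
[173. 273.] [254.9 456.8] [ 78. 192.] 89.2
[ 12. 267.] [260.8 952. ] [361.  71.] 8.0
[452. 218.] [ 439.1 -392.5] [133.  42.] 0.1
[424. 216.] [ 445.9 -307.9] [151.  41.] 10.5
[396. 215.] [ 446.4 -218.8] [ 41. 151.] 80.6
[365. 206.] [ 472.5 -123.4] [150.  41.] 4.3
[503. 208.] [ 479.  -553.2] [235.  24.] 5.0
[ 50. 172.] [558.4 873.3] [53. 52.] 14.4
[219. 183.] [538.2 335.2] [279. 189.] 0.9
[314. 175.] [583.6  39.2] [289.  74.] 5.6
[157.  90.] [842.  565.8] [184.  76.] 85.8
[38. 81.] [866.6 952. ] [53. 51.] 13.7
foot [ 0.618 -0.138  0.045]
foot [ 0.62  -0.218  0.045]
foot [ 0.622 -0.299  0.045]
```

View pics/top0c.png

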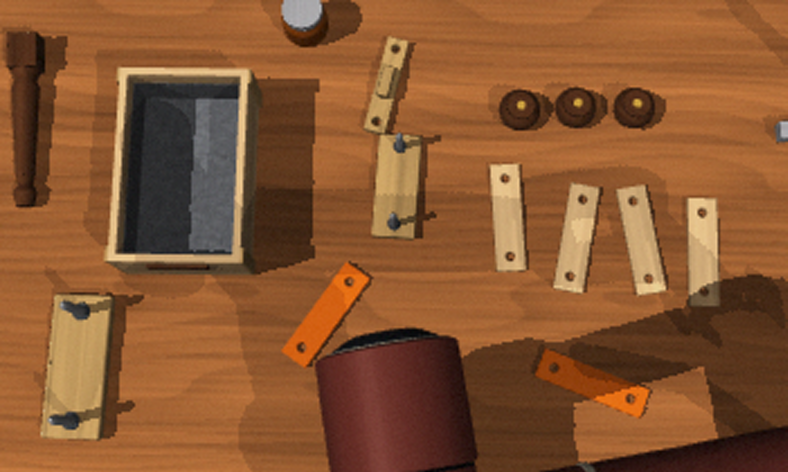

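The rack at (317,193) is about 146 mm long, which fits the description. The one at (175,272) measures about 190 mm, so it is the decoy. I'll check the geometry and compute the move to a wrist view above the right rack.

```bash
cat >> h.py <<'E'
def pose():
    s=manip.state(); q=s["tool_rot"]; R=Rn.from_quat([q[1],q[2],q[3],q[0]]).as_matrix()
    return s,s["tool_pos"],R
def plan(xyz,psi=None,N=10):
    """constant row values that take the tool (pointing down) to xyz, tool x at heading psi (deg) in N rows"""
    s,p,R=pose(); yaw=np.degrees(np.arctan2(R[1,0],R[0,0]))
    d=0 if psi is None else (psi-yaw+180)%360-180
    w=-np.radians(d)/N
    M=sum(R@Rn.from_rotvec([0,0,w*k]).as_matrix() for k in range(N))
    v=np.linalg.solve(M,np.array(xyz)-p)/.15
    Re=R@Rn.from_rotvec([0,0,w*N]).as_matrix(); tgt=np.c_[[np.cos(yaw*np.pi/180+np.radians(d)),np.sin(yaw*np.pi/180+np.radians(d)),0]]
    print("t %.1f p %s yaw %.1f tilt %s F %s wid %.3f"%(s["time"],(p*1e3).round(1),yaw,R[:2,2].round(4),s["contact_force"].round(1),s["gripper_width"]))
    print("N=%d x %.4f y %.4f z %.4f wz %.4f  (|v| %.0f mm/row)"%(N,*v,w/(np.pi/4),np.linalg.norm(v)*150))
E
python3 - <<'E'
from h import *
s,p,R=pose(); c=calibration("wrist"); print(c["camera_matrix"])
print("cam in tool",R.T@(-c["R"].T@c["t"]-p),"axis",R.T@c["R"].T[:,2],"right",R.T@c["R"].T[:,0])
plan([.42,.03,.30],-5,20)
cal=calibration("top")
for n,q in dict(rackTL=(379,136),TR=(425,137),BR=(415,238),BL=(372,236)).items(): print(n,ray(cal,(q[0]/2.25+140,q[1]/2.25+110),.018)[0].round(3))
for n,q in dict(cTL=(119,69),TR=(253,70),BR=(246,265),BL=(108,261)).items(): print(n,ray(cal,(q[0]/2.25+140,q[1]/2.25+110),.115)[0].round(3))
for n,q in dict(k1=(394,49),k2=(376,121)).items(): print(n,ray(cal,(q[0]/2.25+140,q[1]/2.25+110),.014)[0].round(3))
E
```

```text
[[344.88353421   0.         318.81977829]
 [  0.         344.88353421 199.10749365]
 [  0.           0.           1.        ]]
cam in tool [ 0.07126806  0.00024113 -0.14254911] axis [-2.76735044e-01 -5.62873341e-04  9.60946095e-01] right [1.57899378e-05 9.99999826e-01 5.90296245e-04]
t 0.1 p [ 189.3 -595.1  230.2] yaw 17.6 tilt [-0.0004  0.0018] F [-0.2 -0.1  0.1] wid 1.001
N=20 x 0.1020 y -0.1990 z -0.0229 wz 0.0252  (|v| 34 mm/row)
rackTL [0.581 0.056 0.018]
TR [ 0.581 -0.008  0.018]
BR [0.438 0.003 0.018]
BL [0.439 0.062 0.018]
cTL [0.639 0.4   0.115]
TR [0.642 0.222 0.115]
BR [0.381 0.218 0.115]
BL [0.382 0.395 0.115]
k1 [0.71  0.039 0.014]
k2 [0.604 0.061 0.014]
```

Request:
send_rows:
  rows:
    - {"x": 0.12,"y": -0.19,"z": -0.02,"wz": 0.025}
    - {"x": 0.12,"y": -0.19,"z": -0.02,"wz": 0.025}
    - {"x": 0.12,"y": -0.19,"z": -0.02,"wz": 0.025}
    - {"x": 0.12,"y": -0.19,"z": -0.02,"wz": 0.025}
    - {"x": 0.12,"y": -0.19,"z": -0.02,"wz": 0.025}
    - {"x": 0.12,"y": -0.19,"z": -0.02,"wz": 0.025}
    - {"x": 0.12,"y": -0.19,"z": -0.02,"wz": 0.025}
    - {"x": 0.12,"y": -0.19,"z": -0.02,"wz": 0.025}
    - {"x": 0.12,"y": -0.19,"z": -0.02,"wz": 0.025}
    - {"x": 0.12,"y": -0.19,"z": -0.02,"wz": 0.025}

```text
invalid input at $.rows[0]: expected keys x, y, z, wx, wy, wz, hand
```

```bash
python3 - <<'E'
from h import *
plan([.49,.03,.25],-5,10)
E
```

```text
t 0.1 p [ 189.3 -595.1  230.2] yaw 17.6 tilt [-0.0004  0.0018] F [-0.2 -0.1  0.1] wid 1.001
N=10 x 0.2545 y -0.3897 z -0.0125 wz 0.0503  (|v| 70 mm/row)
```

Request:
send_rows:
  rows:
    - {"x": 0.12,"y": -0.19,"z": -0.02,"wx": 0,"wy": 0,"wz": 0.025,"hand": 1}
    - {"x": 0.12,"y": -0.19,"z": -0.02,"wx": 0,"wy": 0,"wz": 0.025,"hand": 1}
    - {"x": 0.12,"y": -0.19,"z": -0.02,"wx": 0,"wy": 0,"wz": 0.025,"hand": 1}
    - {"x": 0.12,"y": -0.19,"z": -0.02,"wx": 0,"wy": 0,"wz": 0.025,"hand": 1}
    - {"x": 0.12,"y": -0.19,"z": -0.02,"wx": 0,"wy": 0,"wz": 0.025,"hand": 1}
    - {"x": 0.12,"y": -0.19,"z": -0.02,"wx": 0,"wy": 0,"wz": 0.025,"hand": 1}
    - {"x": 0.12,"y": -0.19,"z": -0.02,"wx": 0,"wy": 0,"wz": 0.025,"hand": 1}
    - {"x": 0.12,"y": -0.19,"z": -0.02,"wx": 0,"wy": 0,"wz": 0.025,"hand": 1}
    - {"x": 0.12,"y": -0.19,"z": -0.02,"wx": 0,"wy": 0,"wz": 0.025,"hand": 1}
    - {"x": 0.12,"y": -0.19,"z": -0.02,"wx": 0,"wy": 0,"wz": 0.025,"hand": 1}

```text
time: 0.93
tool_pos: [0.3028, -0.2771, 0.2609]
tool_rot: [-0.0, 0.998, 0.055, -0.0]
contact_force: [0.5, -0.5, -0.2]
gripper_width: 1.003
grasp_force: 0.0
```

```bash
python3 - <<'E'
from h import *
plan([.49,.03,.25],-5,10)
E
```

```text
t 0.9 p [ 302.8 -277.1  260.9] yaw 6.3 tilt [-0.0001  0.0003] F [ 0.5 -0.5 -0.2] wid 1.003
N=10 x 0.1293 y -0.2024 z 0.0074 wz 0.0251  (|v| 36 mm/row)
```

Request:
send_rows:
  rows:
    - {"x": 0.13,"y": -0.2024,"z": 0.0074,"wx": 0,"wy": 0,"wz": 0.025,"hand": 1}
    - {"x": 0.13,"y": -0.2024,"z": 0.0074,"wx": 0,"wy": 0,"wz": 0.025,"hand": 1}
    - {"x": 0.13,"y": -0.2024,"z": 0.0074,"wx": 0,"wy": 0,"wz": 0.025,"hand": 1}
    - {"x": 0.13,"y": -0.2024,"z": 0.0074,"wx": 0,"wy": 0,"wz": 0.025,"hand": 1}
    - {"x": 0.13,"y": -0.2024,"z": 0.0074,"wx": 0,"wy": 0,"wz": 0.025,"hand": 1}
    - {"x": 0.13,"y": -0.2024,"z": 0.0074,"wx": 0,"wy": 0,"wz": 0.025,"hand": 1}
    - {"x": 0.13,"y": -0.2024,"z": 0.0074,"wx": 0,"wy": 0,"wz": 0.025,"hand": 1}
    - {"x": 0.13,"y": -0.2024,"z": 0.0074,"wx": 0,"wy": 0,"wz": 0.025,"hand": 1}
    - {"x": 0.13,"y": -0.2024,"z": 0.0074,"wx": 0,"wy": 0,"wz": 0.025,"hand": 1}
    - {"x": 0.13,"y": -0.2024,"z": 0.0074,"wx": 0,"wy": 0,"wz": 0.025,"hand": 1}

```text
time: 1.77
tool_pos: [0.4908, 0.0308, 0.2497]
tool_rot: [0.0, 0.999, -0.043, -0.0]
contact_force: [-0.4, -0.5, 1.1]
gripper_width: 1.003
grasp_force: 0.0
```

```bash
python3 - <<'E'
from h import *
import pickle
cal=calibration("wrist"); im=grab_frame("wrist"); cv2.imwrite("pics/w1.png",im); pickle.dump(cal,open("w1.pkl","wb"))
s,p,R=pose(); print(s["time"],p)
E
```

```text
1.8167 [0.49307735 0.0347925  0.24903516]
```

View pics/w1.png

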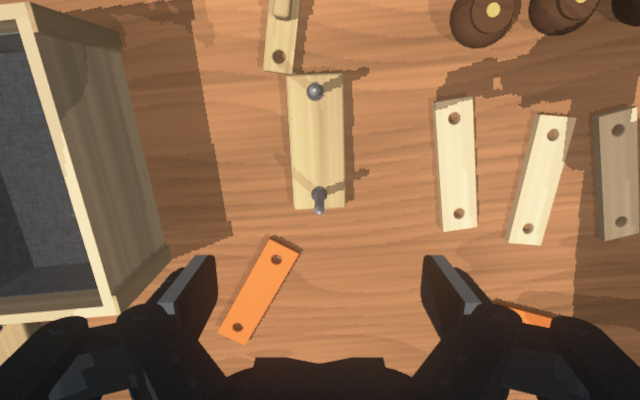

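The wrist view shows the right rack at (318,140), with rod tips near (315,90) and (319,210). The keeper end is at (280,55), two full plates are at (457,165) and (540,180), and there is an orange decoy at (258,290).

```bash
cat >> h.py <<'E'
def objs(im,cal,z=.009,amin=1500,zh=None):
    """light-wood blobs: rectangle (mm) and dark holes, on plane z"""
    m=cv2.morphologyEx(wood(im),cv2.MORPH_CLOSE,np.ones((3,3)))
    g=cv2.cvtColor(im,cv2.COLOR_BGR2GRAY)
    for c in rects(m,amin):
        X=ray(cal,c[:,0],z)[:,:2]; r=cv2.minAreaRect((X*1000).astype(np.float32))
        f=np.zeros_like(m); cv2.drawContours(f,[c],-1,255,-1); f=cv2.erode(f,np.ones((3,3)))
        med=np.median(g[f>0]); d=((g<.6*med)&(f>0)).astype(np.uint8)
        n,_,st,ce=cv2.connectedComponentsWithStats(d)
        hs=[(ce[i].round(1).tolist(),(ray(cal,ce[i],z if zh is None else zh)[0,:2]*1e3).round(1).tolist(),int(st[i,4])) for i in range(1,n) if st[i,4]>15]
        print("px",c[:,0].mean(0).round(),"ctr",np.round(r[0],1),"size",np.round(r[1]),"ang",round(r[2],1),"holes",hs)
E
python3 - <<'E'
from h import *
import pickle
im=cv2.imread("pics/w1.png"); cal=pickle.load(open("w1.pkl","rb"))
objs(im,cal)
print("rack"); objs(im,cal,.018,4000)
h=cv2.cvtColor(im,cv2.COLOR_BGR2HSV)
m=((h[...,0]>90)&(h[...,0]<135)&(h[...,2]<150)).astype(np.uint8)
n,_,st,ce=cv2.connectedComponentsWithStats(m[75:225,285:355])
for i in range(1,n):
    if st[i,4]>20: print(st[i]+[285,75,0,0,0],ce[i]+[285,75])
for q in[(315,91),(318,192),(319.5,212)]:print(q,h[q[1],int(q[0])])
c=cv2.resize(im[70:225,280:360],None,fx=4,fy=4,interpolation=cv2.INTER_CUBIC); cv2.imwrite("pics/w1c.png",c)
E
```

```text
px [270. 168.] ctr [430.6  48.7] size [832. 455.] ang 85.1 holes [([159.4, 1.8], [668.3, 174.7], 19), ([171.1, 16.4], [654.4, 165.9], 355), ([188.3, 27.5], [643.0, 150.6], 19), ([277.9, 56.9], [607.7, 63.5], 53), ([325.8, 71.4], [589.5, 15.3], 20), ([320.6, 90.1], [571.4, 22.3], 23), ([598.8, 123.3], [511.4, -276.3], 451), ([617.3, 128.7], [503.8, -297.2], 65), ([593.8, 178.2], [449.8, -279.1], 120), ([323.8, 192.3], [459.3, 28.0], 26), ([599.0, 227.7], [388.4, -293.3], 163), ([619.5, 219.3], [397.0, -315.9], 22), ([283.9, 243.7], [399.7, 80.9], 81), ([275.7, 260.5], [378.6, 93.4], 27), ([237.4, 327.1], [288.8, 154.2], 40)]
rack
px [270. 168.] ctr [433.7  48.1] size [812. 445.] ang 85.1 holes [([159.4, 1.8], [665.8, 171.2], 19), ([171.1, 16.4], [652.2, 162.6], 355), ([188.3, 27.5], [641.1, 147.7], 19), ([277.9, 56.9], [606.6, 62.6], 53), ([325.8, 71.4], [588.9, 15.6], 20), ([320.6, 90.1], [571.2, 22.4], 23), ([598.8, 123.3], [512.5, -269.2], 451), ([617.3, 128.7], [505.1, -289.7], 65), ([593.8, 178.2], [452.4, -271.9], 120), ([323.8, 192.3], [461.7, 27.9], 26), ([599.0, 227.7], [392.5, -285.8], 163), ([619.5, 219.3], [400.9, -307.9], 22), ([283.9, 243.7], [403.5, 79.6], 81), ([275.7, 260.5], [382.9, 91.8], 27), ([237.4, 327.1], [295.2, 151.2], 40)]
(315, 91) [  8   6 174]
(318, 192) [ 12  41 105]
(319.5, 212) [  0   4 207]
```

View pics/w1c.png

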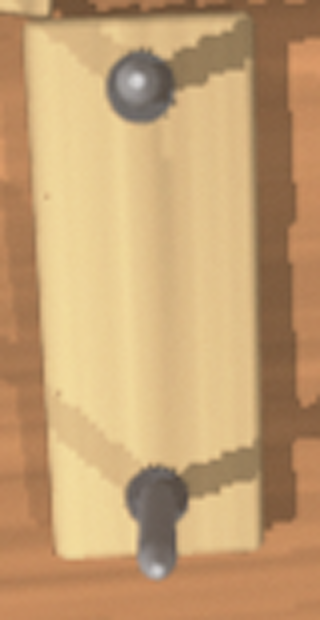

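```bash
python3 - <<'E'
from h import *
import pickle
im=cv2.imread("pics/w1.png"); cal=pickle.load(open("w1.pkl","rb"))
h=cv2.cvtColor(im,cv2.COLOR_BGR2HSV)
for q in[(457,165),(540,180),(310,140),(400,150),(400,250),(278,40),(610,180)]:print(q,h[q[1],q[0]])
for q,z in[((314.3,90.8),.082),((314.8,91.8),.018),((319.3,211),.082),((319.3,194.3),.018)]:print(q,(ray(cal,q,z)[0]*1e3).round(1))
print((ray(cal,[(287,74),(343,72.5),(345,207.5),(295,209.5)],.018)*1e3).round(1))
for a,b in [((454,118),(459,213)),((552.5,134.5),(528,229)),((618,130),(620.5,221))]:
    A,B=ray(cal,[a,b],.009); print(((A+B)/2*1e3).round(1),"L",np.linalg.norm(A-B).round(4),"ang",np.degrees(np.arctan2(*(A-B)[1::-1])).round(1))
E
```

```text
(457, 165) [ 22  61 249]
(540, 180) [ 22  60 248]
(310, 140) [ 21  89 237]
(400, 150) [ 13 132 182]
(400, 250) [ 13 132 195]
(278, 40) [ 20  95 231]
(610, 180) [ 17  84 180]
(314.3, 90.8) [569.5  28.3  82. ]
(314.8, 91.8) [570.   28.5  18. ]
(319.3, 211) [461.   33.2  82. ]
(319.3, 194.3) [459.9  33.2  18. ]
[[589.7  55.3  18. ]
 [586.3  -1.9  18. ]
 [441.9   5.4  18. ]
 [444.4  62.3  18. ]]
[ 475.7 -123.4    9. ] L 0.1098 ang 4.4
[ 448.7 -218.5    9. ] L 0.111 ang -9.1
[ 448.5 -307.8    9. ] L 0.1092 ang 10.1
```

```bash
sed -i 's/(12,30,120),(28,140,255)/(14,30,110),(30,112,255)/' h.py; python3 - <<'E'
from h import *
plan([.4757,-.1234,.09],4.4,8)
E
```

```text
t 1.8 p [493.1  34.8 249. ] yaw -4.7 tilt [0.0006 0.0042] F [-2.1  2.2 -0.3] wid 0.996
N=8 x -0.0129 y 0.1327 z 0.1320 wz -0.0253  (|v| 28 mm/row)
```

Request:
send_rows:
  rows:
    - {"x": -0.013,"y": 0.133,"z": 0.132,"wx": 0,"wy": 0,"wz": -0.025,"hand": 0.4}
    - {"x": -0.013,"y": 0.133,"z": 0.132,"wx": 0,"wy": 0,"wz": -0.025,"hand": 0.4}
    - {"x": -0.013,"y": 0.133,"z": 0.132,"wx": 0,"wy": 0,"wz": -0.025,"hand": 0.4}
    - {"x": -0.013,"y": 0.133,"z": 0.132,"wx": 0,"wy": 0,"wz": -0.025,"hand": 0.4}
    - {"x": -0.013,"y": 0.133,"z": 0.132,"wx": 0,"wy": 0,"wz": -0.025,"hand": 0.4}
    - {"x": -0.013,"y": 0.133,"z": 0.132,"wx": 0,"wy": 0,"wz": -0.025,"hand": 0.4}
    - {"x": -0.013,"y": 0.133,"z": 0.132,"wx": 0,"wy": 0,"wz": -0.025,"hand": 0.4}
    - {"x": -0.013,"y": 0.133,"z": 0.132,"wx": 0,"wy": 0,"wz": -0.025,"hand": 0.4}
    - {"x": 0,"y": 0,"z": 0,"wx": 0,"wy": 0,"wz": 0,"hand": 0.4}
    - {"x": 0,"y": 0,"z": 0,"wx": 0,"wy": 0,"wz": 0,"hand": 0.4}

```text
time: 2.65
tool_pos: [0.4709, -0.1304, 0.0902]
tool_rot: [-0.001, 0.999, 0.035, -0.002]
contact_force: [0.1, -0.4, 0.1]
gripper_width: 0.697
grasp_force: 0.0
```

```bash
python3 - <<'E'
from h import *
cal=calibration("wrist"); im=grab_frame("wrist"); cv2.imwrite("pics/w2.png",im)
objs(im,cal); plan([.4757,-.1234,.015],4.4,8)
E
```

```text
px [569. 243.] ctr [ 448.8 -305.4] size [152.  46.] ang 10.5 holes [([574.3, 178.6], [503.5, -297.4], 224), ([537.8, 237.0], [460.8, -283.6], 99)]
px [457. 206.] ctr [ 470.7 -220.5] size [ 45. 108.] ang 80.5 holes [([471.1, 171.1], [503.7, -228.3], 365)]
px [310. 189.] ctr [ 475.6 -123.8] size [151.  41.] ang 4.2 holes [([308.0, 118.2], [530.1, -119.1], 283), ([309.2, 274.3], [420.6, -126.7], 166)]
px [ 61. 110.] ctr [514.2  36.7] size [ 64. 150.] ang 88.4 holes [([83.9, 18.4], [577.9, 15.5], 615), ([106.0, 65.5], [552.7, 5.2], 16), ([107.0, 83.0], [542.5, 5.7], 17), ([114.1, 200.1], [467.0, 8.5], 29)]
t 2.7 p [ 472.  -130.2   91.6] yaw 4.1 tilt [-0.0008  0.0009] F [ 0.7  0.3 -0.6] wid 0.698
N=8 x 0.0035 y -0.0054 z 0.0638 wz -0.0009  (|v| 10 mm/row)
```

View pics/w2.png

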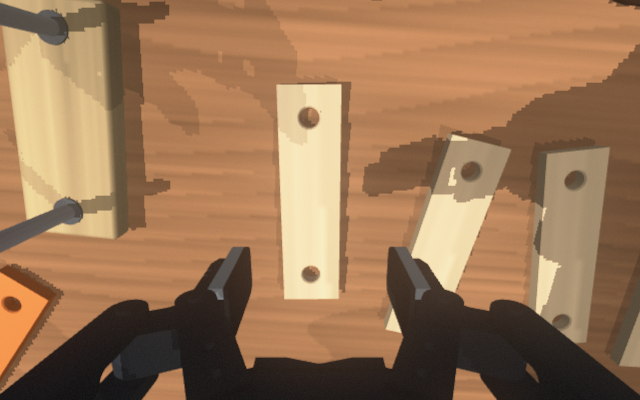

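This frame confirms the choice. It is a plain plate centred at (310,190), lying between the fingers, with holes at (308,118) and (309,274).

Request:
send_rows:
  rows:
    - {"x": 0.0035,"y": -0.0055,"z": 0.066,"wx": 0,"wy": 0,"wz": 0,"hand": 0.25}
    - {"x": 0.0035,"y": -0.0055,"z": 0.066,"wx": 0,"wy": 0,"wz": 0,"hand": 0.25}
    - {"x": 0.0035,"y": -0.0055,"z": 0.066,"wx": 0,"wy": 0,"wz": 0,"hand": 0.25}
    - {"x": 0.0035,"y": -0.0055,"z": 0.066,"wx": 0,"wy": 0,"wz": 0,"hand": 0.25}
    - {"x": 0.0035,"y": -0.0055,"z": 0.066,"wx": 0,"wy": 0,"wz": 0,"hand": 0.25}
    - {"x": 0.0035,"y": -0.0055,"z": 0.066,"wx": 0,"wy": 0,"wz": 0,"hand": 0.25}
    - {"x": 0.0035,"y": -0.0055,"z": 0.066,"wx": 0,"wy": 0,"wz": 0,"hand": 0.25}
    - {"x": 0.0035,"y": -0.0055,"z": 0.066,"wx": 0,"wy": 0,"wz": 0,"hand": 0.25}
    - {"x": 0,"y": 0,"z": 0,"wx": 0,"wy": 0,"wz": 0,"hand": 0.25}
    - {"x": 0,"y": 0,"z": 0,"wx": 0,"wy": 0,"wz": 0,"hand": 0.25}

```text
time: 3.53
tool_pos: [0.4754, -0.1232, 0.0117]
tool_rot: [-0.0, 0.999, 0.036, -0.001]
contact_force: [-0.7, 0.0, 0.3]
gripper_width: 0.624
grasp_force: 0.0
```

Request:
send_rows:
  rows:
    - {"x": 0,"y": 0,"z": 0.008,"wx": 0,"wy": 0,"wz": 0,"hand": 0.15}
    - {"x": 0,"y": 0,"z": 0.008,"wx": 0,"wy": 0,"wz": 0,"hand": 0.15}
    - {"x": 0,"y": 0,"z": 0.008,"wx": 0,"wy": 0,"wz": 0,"hand": 0.15}
    - {"x": 0,"y": 0,"z": 0.008,"wx": 0,"wy": 0,"wz": 0,"hand": 0.15}
    - {"x": 0,"y": 0,"z": 0.008,"wx": 0,"wy": 0,"wz": 0,"hand": 0.15}
    - {"x": 0,"y": 0,"z": 0.008,"wx": 0,"wy": 0,"wz": 0,"hand": 0.15}
    - {"x": 0,"y": 0,"z": 0.008,"wx": 0,"wy": 0,"wz": 0,"hand": 0.15}
    - {"x": 0,"y": 0,"z": 0.008,"wx": 0,"wy": 0,"wz": 0,"hand": 0.15}
    - {"x": 0,"y": 0,"z": 0,"wx": 0,"wy": 0,"wz": 0,"hand": 0.15}
    - {"x": 0,"y": 0,"z": 0,"wx": 0,"wy": 0,"wz": 0,"hand": 0.15}

```text
time: 4.37
tool_pos: [0.4759, -0.1235, 0.0029]
tool_rot: [-0.0, 0.999, 0.036, -0.0]
contact_force: [0.2, -0.6, -0.3]
gripper_width: 0.575
grasp_force: 0.0
```

```bash
python3 - <<'E'
from h import *
plan([.4756,-.1238,.002],4.3,8)
E
```

```text
t 4.4 p [ 475.9 -123.5    2.9] yaw 4.1 tilt [-0.0002  0.0001] F [ 0.2 -0.6 -0.3] wid 0.575
N=8 x -0.0003 y 0.0003 z 0.0007 wz -0.0004  (|v| 0 mm/row)
```

Request:
send_rows:
  rows:
    - {"x": 0,"y": 0,"z": 0.005,"wx": 0,"wy": 0,"wz": 0,"hand": 0.1}
    - {"x": 0,"y": 0,"z": 0.005,"wx": 0,"wy": 0,"wz": 0,"hand": 0.1}
    - {"x": 0,"y": 0,"z": 0.005,"wx": 0,"wy": 0,"wz": 0,"hand": 0.1}
    - {"x": 0,"y": 0,"z": 0.005,"wx": 0,"wy": 0,"wz": 0,"hand": 0.1}
    - {"x": 0,"y": 0,"z": 0,"wx": 0,"wy": 0,"wz": 0,"hand": 0.1}
    - {"x": 0,"y": 0,"z": 0,"wx": 0,"wy": 0,"wz": 0,"hand": 0.1}
    - {"x": 0,"y": 0,"z": 0,"wx": 0,"wy": 0,"wz": 0,"hand": -1}
    - {"x": 0,"y": 0,"z": 0,"wx": 0,"wy": 0,"wz": 0,"hand": -1}
    - {"x": 0,"y": 0,"z": 0,"wx": 0,"wy": 0,"wz": 0,"hand": -1}
    - {"x": 0,"y": 0,"z": 0,"wx": 0,"wy": 0,"wz": 0,"hand": -1}

```text
time: 5.2
tool_pos: [0.4764, -0.1237, 0.0004]
tool_rot: [0.0, 0.999, 0.036, 0.0]
contact_force: [-0.1, -0.0, 3.0]
gripper_width: 0.445
grasp_force: 60.5
```

Request:
send_rows:
  rows:
    - {"x": 0,"y": 0,"z": -0.1,"wx": 0,"wy": 0,"wz": 0,"hand": -1}
    - {"x": 0,"y": 0,"z": -0.2,"wx": 0,"wy": 0,"wz": 0,"hand": -1}
    - {"x": 0,"y": 0,"z": -0.2,"wx": 0,"wy": 0,"wz": 0,"hand": -1}
    - {"x": 0,"y": 0,"z": -0.2,"wx": 0,"wy": 0,"wz": 0,"hand": -1}
    - {"x": 0,"y": 0,"z": -0.2,"wx": 0,"wy": 0,"wz": 0,"hand": -1}
    - {"x": 0.055,"y": -0.2,"z": 0,"wx": 0,"wy": 0,"wz": 0.04,"hand": -1}
    - {"x": 0.055,"y": -0.2,"z": 0,"wx": 0,"wy": 0,"wz": 0.04,"hand": -1}
    - {"x": 0.055,"y": -0.2,"z": 0,"wx": 0,"wy": 0,"wz": 0.04,"hand": -1}
    - {"x": 0.055,"y": -0.2,"z": 0,"wx": 0,"wy": 0,"wz": 0.03,"hand": -1}
    - {"x": 0,"y": 0,"z": 0,"wx": 0,"wy": 0,"wz": 0,"hand": -1}

```text
time: 6.03
tool_pos: [0.5063, 0.0013, 0.1346]
tool_rot: [-0.001, 1.0, -0.021, -0.0]
contact_force: [0.7, 0.7, -0.6]
gripper_width: 0.448
grasp_force: 60.5
```

```bash
python3 - <<'E'
from h import *
plan([.5159,.0308,.11],-2.6,6)
E
```

```text
t 6.0 p [506.3   1.3 134.6] yaw -2.4 tilt [-0.0001  0.0022] F [ 0.7  0.7 -0.6] wid 0.448
N=6 x 0.0093 y -0.0332 z 0.0274 wz 0.0007  (|v| 7 mm/row)
```

Request:
send_rows:
  rows:
    - {"x": 0.009,"y": -0.032,"z": 0.027,"wx": 0,"wy": 0,"wz": 0,"hand": -1}
    - {"x": 0.009,"y": -0.032,"z": 0.027,"wx": 0,"wy": 0,"wz": 0,"hand": -1}
    - {"x": 0.009,"y": -0.032,"z": 0.027,"wx": 0,"wy": 0,"wz": 0,"hand": -1}
    - {"x": 0.009,"y": -0.032,"z": 0.027,"wx": 0,"wy": 0,"wz": 0,"hand": -1}
    - {"x": 0.009,"y": -0.032,"z": 0.027,"wx": 0,"wy": 0,"wz": 0,"hand": -1}
    - {"x": 0.009,"y": -0.032,"z": 0.027,"wx": 0,"wy": 0,"wz": 0,"hand": -1}
    - {"x": 0,"y": 0,"z": 0,"wx": 0,"wy": 0,"wz": 0,"hand": -1}
    - {"x": 0,"y": 0,"z": 0,"wx": 0,"wy": 0,"wz": 0,"hand": -1}
    - {"x": 0,"y": 0,"z": 0,"wx": 0,"wy": 0,"wz": 0,"hand": -1}
    - {"x": 0,"y": 0,"z": 0,"wx": 0,"wy": 0,"wz": 0,"hand": -1}

```text
time: 6.87
tool_pos: [0.5156, 0.0254, 0.111]
tool_rot: [0.0, 1.0, -0.023, 0.0]
contact_force: [0.5, 0.5, -0.9]
gripper_width: 0.442
grasp_force: 60.5
```

```bash
python3 - <<'E'
from h import *
import pickle
s,p,R=pose(); cal=calibration("wrist"); im=grab_frame("wrist"); cv2.imwrite("pics/w3.png",im); pickle.dump(cal,open("w3.pkl","wb"))
objs(im,cal,p[2]+.009); plan([.5159,.0308,.09],-2.6,6)
E
```

```text
px [618. 278.] ctr [ 507.9 -106.8] size [27. 74.] ang 80.5 holes []
px [ 47. 223.] ctr [538.2 137.4] size [107.  13.] ang 0.5 holes []
px [304. 175.] ctr [544.6  30.1] size [ 52. 151.] ang 87.6 holes [([266.5, 7.7], [618.3, 39.1], 183), ([289.0, 5.0], [618.8, 31.3], 17), ([255.7, 69.2], [598.5, 44.8], 324), ([315.7, 133.2], [574.6, 24.1], 125), ([314.7, 156.1], [565.8, 24.9], 54), ([354.6, 237.7], [531.0, 10.0], 1030)]
t 6.9 p [515.6  25.4 111.1] yaw -2.6 tilt [ 0.0007 -0.0001] F [ 0.1  0.2 -0. ] wid 0.440
N=6 x 0.0000 y -0.0060 z 0.0234 wz -0.0001  (|v| 4 mm/row)
```

View pics/w3.png

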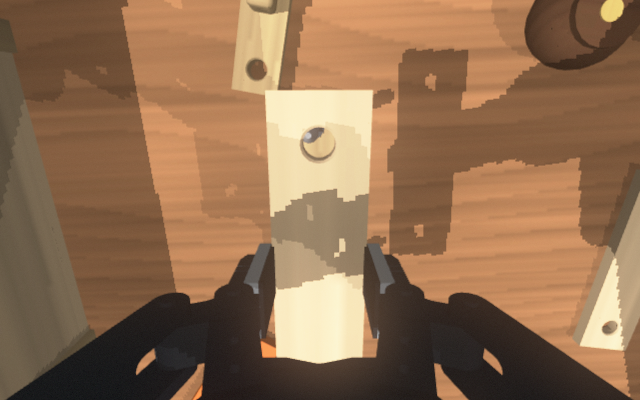

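The plate is held level. Its front hole is at (318,143), with the rod nose showing through it at (314,133).

```bash
python3 - <<'E'
from h import *
import pickle
cal=pickle.load(open("w3.pkl","rb"))
for z in(.111,.12,.123): print(z,(ray(cal,[(318.3,144),(319,90)],z)*1e3).round(1).tolist())
print((ray(cal,(313.5,133),.082)*1e3).round(1), "exp hole",np.array([515.6,25.4])+55*np.array([np.cos(-.045),np.sin(-.045)]))
E
```

```text
0.111 [[569.3, 23.4, 111.0], [590.5, 22.1, 111.0]]
0.12 [[570.4, 23.3, 120.0], [590.2, 22.2, 120.0]]
0.123 [[570.8, 23.3, 123.0], [590.2, 22.2, 123.0]]
[[571.3  25.7  82. ]] exp hole [570.5443219   22.92583523]
```

Request:
send_rows:
  rows:
    - {"x": 0,"y": -0.011,"z": 0.02,"wx": 0,"wy": 0,"wz": 0,"hand": -1}
    - {"x": 0,"y": -0.011,"z": 0.02,"wx": 0,"wy": 0,"wz": 0,"hand": -1}
    - {"x": -0.001,"y": -0.011,"z": 0.02,"wx": 0,"wy": 0,"wz": 0,"hand": -1}
    - {"x": -0.001,"y": 0,"z": 0.02,"wx": 0,"wy": 0,"wz": 0,"hand": -1}
    - {"x": 0,"y": 0,"z": 0.02,"wx": 0,"wy": 0,"wz": 0,"hand": -1}
    - {"x": 0,"y": 0,"z": 0,"wx": 0,"wy": 0,"wz": 0,"hand": -1}
    - {"x": 0,"y": 0,"z": 0,"wx": 0,"wy": 0,"wz": 0,"hand": -1}
    - {"x": 0,"y": 0,"z": 0,"wx": 0,"wy": 0,"wz": 0,"hand": -1}
    - {"x": 0,"y": 0,"z": 0,"wx": 0,"wy": 0,"wz": 0,"hand": -1}
    - {"x": 0,"y": 0,"z": 0,"wx": 0,"wy": 0,"wz": 0,"hand": -1}

```text
time: 7.75
tool_pos: [0.5155, 0.0305, 0.096]
tool_rot: [0.0, 1.0, -0.023, 0.0]
contact_force: [0.4, -0.0, -0.7]
gripper_width: 0.444
grasp_force: 60.5
```

```bash
python3 - <<'E'
from h import *
import pickle
s,p,R=pose(); cal=calibration("wrist"); im=grab_frame("wrist"); pickle.dump(cal,open("w4.pkl","wb"))
cv2.imwrite("pics/w4.png",cv2.resize(im[80:200,240:400],None,fx=4,fy=4,interpolation=cv2.INTER_CUBIC)); plan([.5153,.0304,.02],-2.6,6)
E
```

```text
t 7.8 p [515.5  30.5  95.9] yaw -2.6 tilt [ 0.0004 -0.0001] F [ 0.5  0.3 -1.2] wid 0.445
N=6 x -0.0002 y 0.0001 z 0.0844 wz -0.0001  (|v| 13 mm/row)
```

View pics/w4.png

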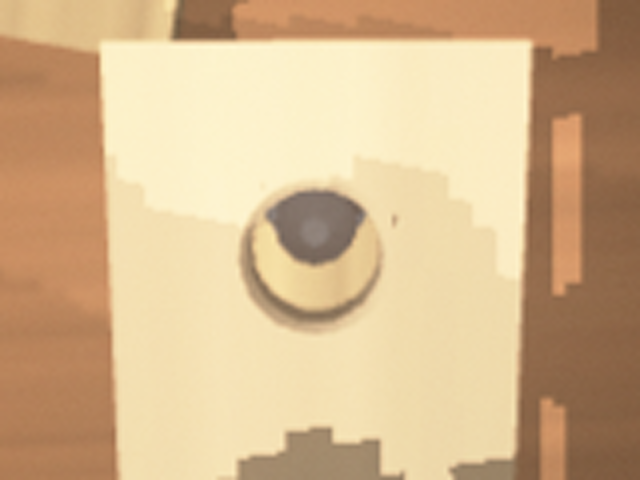

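The rod nose is at (319,138) and the hole centre at about (318,144), so they are well lined up sideways.

```bash
python3 - <<'E'
from h import *
import pickle
cal=pickle.load(open("w4.pkl","rb"))
print((ray(cal,(319,138),.084)*1e3).round(1),(ray(cal,(317.8,143.8),.105)*1e3).round(1))
E
```

```text
[[570.4  28.2  84. ]] [[570.4  28.6 105. ]]
```

Request:
send_rows:
  rows:
    - {"x": 0,"y": 0,"z": 0.045,"wx": 0,"wy": 0,"wz": 0,"hand": -1}
    - {"x": 0,"y": 0,"z": 0.045,"wx": 0,"wy": 0,"wz": 0,"hand": -1}
    - {"x": 0,"y": 0,"z": 0.045,"wx": 0,"wy": 0,"wz": 0,"hand": -1}
    - {"x": 0,"y": 0,"z": 0.045,"wx": 0,"wy": 0,"wz": 0,"hand": -1}
    - {"x": 0,"y": 0,"z": 0.045,"wx": 0,"wy": 0,"wz": 0,"hand": -1}
    - {"x": 0,"y": 0,"z": 0.045,"wx": 0,"wy": 0,"wz": 0,"hand": -1}
    - {"x": 0,"y": 0,"z": 0.045,"wx": 0,"wy": 0,"wz": 0,"hand": -1}
    - {"x": 0,"y": 0,"z": 0.045,"wx": 0,"wy": 0,"wz": 0,"hand": -1}
    - {"x": 0,"y": 0,"z": 0.045,"wx": 0,"wy": 0,"wz": 0,"hand": -1}
    - {"x": 0,"y": 0,"z": 0.045,"wx": 0,"wy": 0,"wz": 0,"hand": -1}

```text
time: 8.63
tool_pos: [0.5153, 0.0306, 0.0275]
tool_rot: [-0.0, 1.0, -0.023, 0.0]
contact_force: [0.8, 0.2, -0.6]
gripper_width: 0.447
grasp_force: 60.5
```

Request:
send_rows:
  rows:
    - {"x": 0,"y": 0,"z": 0.01,"wx": 0,"wy": 0,"wz": 0,"hand": -1}
    - {"x": 0,"y": 0,"z": 0.01,"wx": 0,"wy": 0,"wz": 0,"hand": -1}
    - {"x": 0,"y": 0,"z": 0.01,"wx": 0,"wy": 0,"wz": 0,"hand": -1}
    - {"x": 0,"y": 0,"z": 0.01,"wx": 0,"wy": 0,"wz": 0,"hand": -1}
    - {"x": 0,"y": 0,"z": 0.01,"wx": 0,"wy": 0,"wz": 0,"hand": -1}
    - {"x": 0,"y": 0,"z": 0.01,"wx": 0,"wy": 0,"wz": 0,"hand": -1}
    - {"x": 0,"y": 0,"z": 0,"wx": 0,"wy": 0,"wz": 0,"hand": -1}
    - {"x": 0,"y": 0,"z": 0,"wx": 0,"wy": 0,"wz": 0,"hand": -1}
    - {"x": 0,"y": 0,"z": 0,"wx": 0,"wy": 0,"wz": 0,"hand": -1}
    - {"x": 0,"y": 0,"z": 0,"wx": 0,"wy": 0,"wz": 0,"hand": -1}

```text
time: 9.47
tool_pos: [0.5154, 0.0306, 0.0193]
tool_rot: [0.0, 1.0, -0.023, 0.0]
contact_force: [0.7, 1.0, -0.5]
gripper_width: 0.447
grasp_force: 60.5
```

Request:
send_rows:
  rows:
    - {"x": 0,"y": 0,"z": 0.007,"wx": 0,"wy": 0,"wz": 0,"hand": -1}
    - {"x": 0,"y": 0,"z": 0,"wx": 0,"wy": 0,"wz": 0,"hand": -1}
    - {"x": 0,"y": 0,"z": 0,"wx": 0,"wy": 0,"wz": 0,"hand": 0.2}
    - {"x": 0,"y": 0,"z": 0,"wx": 0,"wy": 0,"wz": 0,"hand": 0.2}
    - {"x": 0,"y": 0,"z": 0,"wx": 0,"wy": 0,"wz": 0,"hand": 0.2}
    - {"x": 0,"y": 0,"z": -0.05,"wx": 0,"wy": 0,"wz": 0,"hand": 0.4}
    - {"x": 0,"y": 0,"z": -0.2,"wx": 0,"wy": 0,"wz": 0,"hand": 0.4}
    - {"x": 0,"y": 0,"z": -0.25,"wx": 0,"wy": 0,"wz": 0,"hand": 0.4}
    - {"x": 0,"y": 0,"z": -0.25,"wx": 0,"wy": 0,"wz": 0,"hand": 0.4}
    - {"x": 0,"y": 0,"z": 0,"wx": 0,"wy": 0,"wz": 0,"hand": 0.4}

```text
time: 10.3
tool_pos: [0.5207, 0.0302, 0.1403]
tool_rot: [0.0, 1.0, -0.023, 0.008]
contact_force: [1.0, 0.5, 1.2]
gripper_width: 0.703
grasp_force: 0.0
```

```bash
python3 - <<'E'
from h import *
s,p,R=pose(); cal=calibration("wrist"); im=grab_frame("wrist"); cv2.imwrite("pics/w5.png",im); print("state",p)
objs(im,cal,.027); plan([.4487,-.2185,.08],-9.1,8)
E
```

```text
state [0.52066173 0.03017106 0.1403245 ]
px [ 37. 281.] ctr [458. 267.] size [134.  22.] ang 0.4 holes []
px [604. 255.] ctr [ 459.2 -199.7] size [ 46. 142.] ang 80.4 holes [([631.5, 198.2], [509.8, -210.7], 149), ([593.8, 228.0], [486.5, -185.6], 125)]
px [ 77. 206.] ctr [515.5 219.6] size [181.  20.] ang 0.4 holes []
px [304. 153.] ctr [549.7  34.2] size [224.  76.] ang 5.8 holes [([285.3, 21.0], [645.9, 47.4], 204), ([270.0, 82.7], [606.8, 61.0], 233), ([353.3, 113.6], [582.9, 2.6], 47), ([319.6, 131.6], [571.2, 27.5], 196)]
t 10.3 p [519.1  30.3 137. ] yaw -2.6 tilt [ 0.0113 -0.001 ] F [ 0.2  0.8 -0. ] wid 0.701
N=8 x -0.0393 y 0.2121 z 0.0471 wz 0.0180  (|v| 33 mm/row)
```

View pics/w5.png

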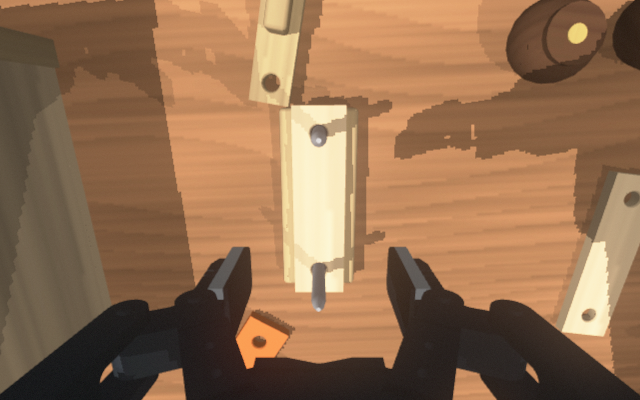

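The first plate is seated flat on the base with both rods through it, noses at (318,133) and (318,305). Next is plate B.

Request:
send_rows:
  rows:
    - {"x": -0.037,"y": 0.212,"z": 0.043,"wx": 0,"wy": 0,"wz": 0.018,"hand": 0.4}
    - {"x": -0.037,"y": 0.212,"z": 0.043,"wx": 0,"wy": 0,"wz": 0.018,"hand": 0.4}
    - {"x": -0.037,"y": 0.212,"z": 0.043,"wx": 0,"wy": 0,"wz": 0.018,"hand": 0.4}
    - {"x": -0.037,"y": 0.212,"z": 0.043,"wx": 0,"wy": 0,"wz": 0.018,"hand": 0.4}
    - {"x": -0.037,"y": 0.212,"z": 0.043,"wx": 0,"wy": 0,"wz": 0.018,"hand": 0.4}
    - {"x": -0.037,"y": 0.212,"z": 0.043,"wx": 0,"wy": 0,"wz": 0.018,"hand": 0.4}
    - {"x": -0.037,"y": 0.212,"z": 0.043,"wx": 0,"wy": 0,"wz": 0.018,"hand": 0.4}
    - {"x": -0.037,"y": 0.212,"z": 0.043,"wx": 0,"wy": 0,"wz": 0.018,"hand": 0.4}
    - {"x": 0,"y": 0,"z": 0,"wx": 0,"wy": 0,"wz": 0,"hand": 0.4}
    - {"x": 0,"y": 0,"z": 0,"wx": 0,"wy": 0,"wz": 0,"hand": 0.4}

```text
time: 11.18
tool_pos: [0.4457, -0.219, 0.0779]
tool_rot: [-0.001, 0.997, -0.081, -0.001]
contact_force: [-1.5, 0.2, 1.4]
gripper_width: 0.702
grasp_force: 0.0
```

```bash
python3 - <<'E'
from h import *
cal=calibration("wrist"); im=grab_frame("wrist"); cv2.imwrite("pics/w6.png",im)
objs(im,cal); plan([.4487,-.2185,.003],-9.1,8)
E
```

```text
px [319. 196.] ctr [ 449.3 -219.2] size [ 41. 151.] ang 80.4 holes [([318.8, 122.2], [503.2, -227.9], 318), ([318.0, 284.9], [395.3, -209.7], 215)]
px [596. 176.] ctr [ 433.7 -393.6] size [ 41. 151.] ang 89.9 holes [([599.1, 100.4], [489.1, -392.7], 333), ([588.7, 264.1], [381.5, -392.5], 121)]
px [455. 176.] ctr [ 448.4 -307.4] size [151.  43.] ang 10.5 holes [([436.4, 105.7], [501.5, -298.1], 351), ([416.7, 164.2], [468.4, -283.7], 23), ([474.1, 264.9], [393.3, -316.2], 139)]
t 11.2 p [ 446.3 -218.2   78.3] yaw -9.2 tilt [-0.0012  0.0013] F [-0.8 -0.2  0.2] wid 0.705
N=8 x 0.0021 y 0.0000 z 0.0628 wz -0.0002  (|v| 9 mm/row)
```

Request:
send_rows:
  rows:
    - {"x": 0.003,"y": 0.0003,"z": 0.068,"wx": 0,"wy": 0,"wz": 0.001,"hand": 0.25}
    - {"x": 0.003,"y": 0.0003,"z": 0.068,"wx": 0,"wy": 0,"wz": 0.001,"hand": 0.25}
    - {"x": 0.003,"y": 0.0003,"z": 0.068,"wx": 0,"wy": 0,"wz": 0.001,"hand": 0.25}
    - {"x": 0.003,"y": 0.0003,"z": 0.068,"wx": 0,"wy": 0,"wz": 0.001,"hand": 0.25}
    - {"x": 0.003,"y": 0.0003,"z": 0.068,"wx": 0,"wy": 0,"wz": 0.001,"hand": 0.25}
    - {"x": 0.003,"y": 0.0003,"z": 0.068,"wx": 0,"wy": 0,"wz": 0.001,"hand": 0.25}
    - {"x": 0.003,"y": 0.0003,"z": 0.068,"wx": 0,"wy": 0,"wz": 0.001,"hand": 0.25}
    - {"x": 0,"y": 0,"z": 0.02,"wx": 0,"wy": 0,"wz": 0,"hand": 0.15}
    - {"x": 0,"y": 0,"z": 0.015,"wx": 0,"wy": 0,"wz": 0,"hand": 0.1}
    - {"x": 0,"y": 0,"z": 0,"wx": 0,"wy": 0,"wz": 0,"hand": 0.1}

```text
time: 12.07
tool_pos: [0.4498, -0.2191, 0.0019]
tool_rot: [-0.0, 0.997, -0.082, -0.0]
contact_force: [-0.7, 0.5, 0.2]
gripper_width: 0.552
grasp_force: 0.0
```

Request:
send_rows:
  rows:
    - {"x": 0,"y": 0,"z": 0.002,"wx": 0,"wy": 0,"wz": 0,"hand": 0.1}
    - {"x": 0,"y": 0,"z": 0.002,"wx": 0,"wy": 0,"wz": 0,"hand": 0.1}
    - {"x": 0,"y": 0,"z": 0,"wx": 0,"wy": 0,"wz": 0,"hand": -1}
    - {"x": 0,"y": 0,"z": 0,"wx": 0,"wy": 0,"wz": 0,"hand": -1}
    - {"x": 0,"y": 0,"z": 0,"wx": 0,"wy": 0,"wz": 0,"hand": -1}
    - {"x": 0,"y": 0,"z": 0,"wx": 0,"wy": 0,"wz": 0,"hand": -1}
    - {"x": 0,"y": 0,"z": 0,"wx": 0,"wy": 0,"wz": 0,"hand": -1}
    - {"x": 0,"y": 0,"z": 0,"wx": 0,"wy": 0,"wz": 0,"hand": -1}
    - {"x": 0,"y": 0,"z": 0,"wx": 0,"wy": 0,"wz": 0,"hand": -1}
    - {"x": 0,"y": 0,"z": 0,"wx": 0,"wy": 0,"wz": 0,"hand": -1}

```text
time: 12.9
tool_pos: [0.4508, -0.2197, 0.0029]
tool_rot: [0.0, 0.997, -0.082, 0.001]
contact_force: [-1.2, 0.2, 5.7]
gripper_width: 0.439
grasp_force: 60.7
```

```bash
python3 - <<'E'
from h import *
s,p,R=pose(); plan([p[0],p[1],.13],None,4); plan([.5153,.0304,.13],-2.6,8)
E
```

```text
t 12.9 p [ 450.8 -219.7    2.9] yaw -9.4 tilt [ 0.0015 -0.0011] F [-1.2  0.2  5.7] wid 0.439
N=4 x 0.0003 y 0.0002 z -0.2119 wz -0.0000  (|v| 32 mm/row)
t 12.9 p [ 450.8 -219.7    2.9] yaw -9.4 tilt [ 0.0015 -0.0011] F [-1.2  0.2  5.7] wid 0.439
N=8 x 0.0302 y -0.2132 z -0.1061 wz -0.0189  (|v| 36 mm/row)
```

Request:
send_rows:
  rows:
    - {"x": 0,"y": 0,"z": -0.1,"wx": 0,"wy": 0,"wz": 0,"hand": -1}
    - {"x": 0,"y": 0,"z": -0.23,"wx": 0,"wy": 0,"wz": 0,"hand": -1}
    - {"x": 0,"y": 0,"z": -0.23,"wx": 0,"wy": 0,"wz": 0,"hand": -1}
    - {"x": 0,"y": 0,"z": -0.23,"wx": 0,"wy": 0,"wz": 0,"hand": -1}
    - {"x": 0.031,"y": -0.213,"z": 0,"wx": 0,"wy": 0,"wz": -0.019,"hand": -1}
    - {"x": 0.031,"y": -0.213,"z": 0,"wx": 0,"wy": 0,"wz": -0.019,"hand": -1}
    - {"x": 0.031,"y": -0.213,"z": 0,"wx": 0,"wy": 0,"wz": -0.019,"hand": -1}
    - {"x": 0.031,"y": -0.213,"z": 0,"wx": 0,"wy": 0,"wz": -0.019,"hand": -1}
    - {"x": 0.031,"y": -0.213,"z": 0,"wx": 0,"wy": 0,"wz": -0.019,"hand": -1}
    - {"x": 0.031,"y": -0.213,"z": 0,"wx": 0,"wy": 0,"wz": -0.019,"hand": -1}

```text
time: 13.73
tool_pos: [0.5018, -0.031, 0.1199]
tool_rot: [-0.0, 0.999, -0.037, -0.0]
contact_force: [0.4, 0.1, -0.9]
gripper_width: 0.444
grasp_force: 60.3
```

Request:
send_rows:
  rows:
    - {"x": 0.031,"y": -0.213,"z": 0,"wx": 0,"wy": 0,"wz": -0.019,"hand": -1}
    - {"x": 0.031,"y": -0.213,"z": 0,"wx": 0,"wy": 0,"wz": -0.019,"hand": -1}
    - {"x": 0,"y": 0,"z": 0,"wx": 0,"wy": 0,"wz": 0,"hand": -1}
    - {"x": 0,"y": 0,"z": 0,"wx": 0,"wy": 0,"wz": 0,"hand": -1}
    - {"x": 0,"y": 0,"z": 0,"wx": 0,"wy": 0,"wz": 0,"hand": -1}
    - {"x": 0,"y": 0,"z": 0,"wx": 0,"wy": 0,"wz": 0,"hand": -1}
    - {"x": 0,"y": 0,"z": 0,"wx": 0,"wy": 0,"wz": 0,"hand": -1}
    - {"x": 0,"y": 0,"z": 0,"wx": 0,"wy": 0,"wz": 0,"hand": -1}
    - {"x": 0,"y": 0,"z": 0,"wx": 0,"wy": 0,"wz": 0,"hand": -1}
    - {"x": 0,"y": 0,"z": 0,"wx": 0,"wy": 0,"wz": 0,"hand": -1}

```text
time: 14.57
tool_pos: [0.5155, 0.03, 0.1203]
tool_rot: [-0.0, 1.0, -0.023, 0.0]
contact_force: [-0.3, -0.3, -0.2]
gripper_width: 0.441
grasp_force: 60.4
```

```bash
cat >> h.py <<'E'
def held(dz=0.0):
    """front hole and front edge of the held plate; TCP needed to centre it on the rods"""
    s,p,R=pose(); cal=calibration("wrist"); im=grab_frame("wrist"); cv2.imwrite("pics/held%d.png"%(s["time"]*100),im)
    zt=p[2]-dz+.009
    c0=p+R[:,0]*.055; c0[2]=zt; u=proj(cal,c0)[0]
    h=cv2.cvtColor(im,cv2.COLOR_BGR2HSV); u0,v0=u.astype(int)
    m=wood(im); b=cv2.resize(im[v0-75:v0+45,u0-80:u0+80],None,fx=4,fy=4,interpolation=cv2.INTER_CUBIC); cv2.imwrite("pics/heldc.png",b)
    # front edge along the tool axis, side edges
    col=im[:,u0-20:u0+21].astype(float)
    e=[]
    for du in(-15,-5,5,15):
        A,B=c0+R[:,1]*du/1000+R[:,0]*.0,c0+R[:,1]*du/1000+R[:,0]*.04
        L=proj(cal,[A+(B-A)*k/160 for k in range(161)]).astype(np.float32)
        g=cv2.remap(cv2.cvtColor(im,cv2.COLOR_BGR2HSV)[...,1],L[None,:,0],L[None,:,1],cv2.INTER_LINEAR)[0].astype(float)
        g=cv2.GaussianBlur(g[:,None],(1,9),2)[:,0]; k=np.argmax(np.gradient(g)[40:])+40; e.append(k*.25)
    print("front edge from expected hole (want 20):",e)
    print("expected hole px",u.round(1)); plan([.5153,.0304,.12],-2.6,6)
E
python3 -c "
from h import *
held(.002)"
```

```text
front edge from expected hole (want 20): [np.float64(19.0), np.float64(19.0), np.float64(19.0), np.float64(19.0)]
expected hole px [319.4 143.1]
t 14.6 p [515.5  30.1 120.4] yaw -2.6 tilt [0.0001 0.    ] F [-0.8 -0.5 -0.3] wid 0.437
N=6 x -0.0003 y -0.0003 z 0.0004 wz -0.0000  (|v| 0 mm/row)
```

View pics/heldc.png

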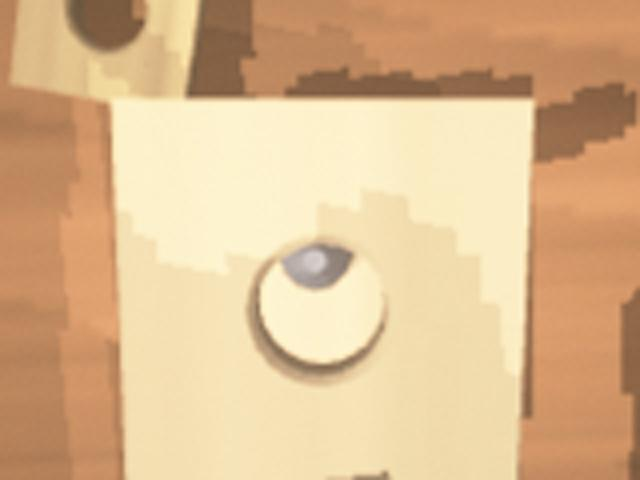

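Request:
send_rows:
  rows:
    - {"x": 0.004,"y": -0.001,"z": 0.05,"wx": 0,"wy": 0,"wz": 0,"hand": -1}
    - {"x": 0.004,"y": -0.001,"z": 0.05,"wx": 0,"wy": 0,"wz": 0,"hand": -1}
    - {"x": 0,"y": 0,"z": 0.05,"wx": 0,"wy": 0,"wz": 0,"hand": -1}
    - {"x": 0,"y": 0,"z": 0.05,"wx": 0,"wy": 0,"wz": 0,"hand": -1}
    - {"x": 0,"y": 0,"z": 0.05,"wx": 0,"wy": 0,"wz": 0,"hand": -1}
    - {"x": 0,"y": 0,"z": 0.05,"wx": 0,"wy": 0,"wz": 0,"hand": -1}
    - {"x": 0,"y": 0,"z": 0.05,"wx": 0,"wy": 0,"wz": 0,"hand": -1}
    - {"x": 0,"y": 0,"z": 0.05,"wx": 0,"wy": 0,"wz": 0,"hand": -1}
    - {"x": 0,"y": 0,"z": 0.05,"wx": 0,"wy": 0,"wz": 0,"hand": -1}
    - {"x": 0,"y": 0,"z": 0.05,"wx": 0,"wy": 0,"wz": 0,"hand": -1}

```text
time: 15.45
tool_pos: [0.5167, 0.0308, 0.0445]
tool_rot: [-0.0, 1.0, -0.022, -0.0]
contact_force: [0.1, 0.2, -1.0]
gripper_width: 0.443
grasp_force: 60.4
```

Request:
send_rows:
  rows:
    - {"x": 0,"y": 0,"z": 0.03,"wx": 0,"wy": 0,"wz": 0,"hand": -1}
    - {"x": 0,"y": 0,"z": 0.02,"wx": 0,"wy": 0,"wz": 0,"hand": -1}
    - {"x": 0,"y": 0,"z": 0.01,"wx": 0,"wy": 0,"wz": 0,"hand": -1}
    - {"x": 0,"y": 0,"z": 0.01,"wx": 0,"wy": 0,"wz": 0,"hand": -1}
    - {"x": 0,"y": 0,"z": 0.01,"wx": 0,"wy": 0,"wz": 0,"hand": -1}
    - {"x": 0,"y": 0,"z": 0.005,"wx": 0,"wy": 0,"wz": 0,"hand": -1}
    - {"x": 0,"y": 0,"z": 0,"wx": 0,"wy": 0,"wz": 0,"hand": -1}
    - {"x": 0,"y": 0,"z": 0,"wx": 0,"wy": 0,"wz": 0,"hand": -1}
    - {"x": 0,"y": 0,"z": 0,"wx": 0,"wy": 0,"wz": 0,"hand": -1}
    - {"x": 0,"y": 0,"z": 0,"wx": 0,"wy": 0,"wz": 0,"hand": -1}

```text
time: 16.28
tool_pos: [0.5169, 0.0308, 0.0328]
tool_rot: [0.0, 1.0, -0.022, 0.0]
contact_force: [0.1, 0.7, 0.1]
gripper_width: 0.442
grasp_force: 60.4
```

Request:
send_rows:
  rows:
    - {"x": 0,"y": 0,"z": 0.005,"wx": 0,"wy": 0,"wz": 0,"hand": -1}
    - {"x": 0,"y": 0,"z": 0.005,"wx": 0,"wy": 0,"wz": 0,"hand": -1}
    - {"x": 0,"y": 0,"z": 0.005,"wx": 0,"wy": 0,"wz": 0,"hand": -1}
    - {"x": 0,"y": 0,"z": 0.005,"wx": 0,"wy": 0,"wz": 0,"hand": -1}
    - {"x": 0,"y": 0,"z": 0,"wx": 0,"wy": 0,"wz": 0,"hand": -1}
    - {"x": 0,"y": 0,"z": 0,"wx": 0,"wy": 0,"wz": 0,"hand": -1}
    - {"x": 0,"y": 0,"z": 0,"wx": 0,"wy": 0,"wz": 0,"hand": -1}
    - {"x": 0,"y": 0,"z": 0,"wx": 0,"wy": 0,"wz": 0,"hand": -1}
    - {"x": 0,"y": 0,"z": 0,"wx": 0,"wy": 0,"wz": 0,"hand": -1}
    - {"x": 0,"y": 0,"z": 0,"wx": 0,"wy": 0,"wz": 0,"hand": -1}

```text
time: 17.12
tool_pos: [0.5167, 0.0308, 0.0299]
tool_rot: [0.0, 1.0, -0.022, -0.0]
contact_force: [-3.3, 0.4, 4.6]
gripper_width: 0.44
grasp_force: 61.0
```

Request:
send_rows:
  rows:
    - {"x": 0,"y": 0,"z": 0,"wx": 0,"wy": 0,"wz": 0,"hand": 0.2}
    - {"x": 0,"y": 0,"z": 0,"wx": 0,"wy": 0,"wz": 0,"hand": 0.2}
    - {"x": 0,"y": 0,"z": 0,"wx": 0,"wy": 0,"wz": 0,"hand": 0.2}
    - {"x": 0,"y": 0,"z": -0.05,"wx": 0,"wy": 0,"wz": 0,"hand": 0.4}
    - {"x": 0,"y": 0,"z": -0.2,"wx": 0,"wy": 0,"wz": 0,"hand": 0.4}
    - {"x": 0,"y": 0,"z": -0.2,"wx": 0,"wy": 0,"wz": 0,"hand": 0.4}
    - {"x": 0,"y": 0,"z": -0.2,"wx": 0,"wy": 0,"wz": 0,"hand": 0.4}
    - {"x": 0,"y": 0,"z": 0,"wx": 0,"wy": 0,"wz": 0,"hand": 0.4}
    - {"x": 0,"y": 0,"z": 0,"wx": 0,"wy": 0,"wz": 0,"hand": 0.4}
    - {"x": 0,"y": 0,"z": 0,"wx": 0,"wy": 0,"wz": 0,"hand": 0.4}

```text
time: 17.95
tool_pos: [0.5165, 0.0308, 0.1269]
tool_rot: [-0.0, 1.0, -0.022, -0.0]
contact_force: [0.0, 0.6, -0.2]
gripper_width: 0.698
grasp_force: 0.0
```

```bash
python3 - <<'E'
from h import *
s,p,R=pose(); cal=calibration("wrist"); im=grab_frame("wrist"); cv2.imwrite("pics/w7.png",im)
objs(im,cal,.036); plan([.4484,-.3073,.08],10.4,10)
E
```

```text
px [ 25. 294.] ctr [452.1 260.2] size [121.  22.] ang 0.1 holes []
px [ 66. 207.] ctr [514.1 211.8] size [175.  20.] ang 0.5 holes []
px [305. 154.] ctr [543.6  39.9] size [ 75. 205.] ang 87.5 holes [([280.7, 12.6], [639.7, 48.8], 182), ([267.6, 72.3], [606.0, 59.8], 278), ([286.2, 95.8], [591.1, 48.9], 18), ([356.6, 122.1], [572.4, 3.6], 224), ([321.4, 125.6], [571.2, 26.9], 228), ([357.1, 174.6], [536.9, 3.7], 16)]
t 18.0 p [515.9  30.9 125.9] yaw -2.6 tilt [-0.002   0.0002] F [-0.6  0.5 -0.5] wid 0.701
N=10 x -0.0578 y 0.2230 z 0.0306 wz -0.0288  (|v| 35 mm/row)
```

Request:
send_rows:
  rows:
    - {"x": -0.058,"y": 0.223,"z": 0.03,"wx": 0,"wy": 0,"wz": -0.029,"hand": 0.4}
    - {"x": -0.058,"y": 0.223,"z": 0.03,"wx": 0,"wy": 0,"wz": -0.029,"hand": 0.4}
    - {"x": -0.058,"y": 0.223,"z": 0.03,"wx": 0,"wy": 0,"wz": -0.029,"hand": 0.4}
    - {"x": -0.058,"y": 0.223,"z": 0.03,"wx": 0,"wy": 0,"wz": -0.029,"hand": 0.4}
    - {"x": -0.058,"y": 0.223,"z": 0.03,"wx": 0,"wy": 0,"wz": -0.029,"hand": 0.4}
    - {"x": -0.058,"y": 0.223,"z": 0.03,"wx": 0,"wy": 0,"wz": -0.029,"hand": 0.4}
    - {"x": -0.058,"y": 0.223,"z": 0.03,"wx": 0,"wy": 0,"wz": -0.029,"hand": 0.4}
    - {"x": -0.058,"y": 0.223,"z": 0.03,"wx": 0,"wy": 0,"wz": -0.029,"hand": 0.4}
    - {"x": -0.058,"y": 0.223,"z": 0.03,"wx": 0,"wy": 0,"wz": -0.029,"hand": 0.4}
    - {"x": -0.058,"y": 0.223,"z": 0.03,"wx": 0,"wy": 0,"wz": -0.029,"hand": 0.4}

```text
time: 18.83
tool_pos: [0.4476, -0.3081, 0.0797]
tool_rot: [-0.001, 0.996, 0.092, -0.001]
contact_force: [1.4, 0.5, -0.1]
gripper_width: 0.696
grasp_force: 0.0
```

Request:
send_rows:
  rows:
    - {"x": 0,"y": 0,"z": 0,"wx": 0,"wy": 0,"wz": 0,"hand": 0.4}
    - {"x": 0,"y": 0,"z": 0,"wx": 0,"wy": 0,"wz": 0,"hand": 0.4}
    - {"x": 0,"y": 0,"z": 0,"wx": 0,"wy": 0,"wz": 0,"hand": 0.4}
    - {"x": 0,"y": 0,"z": 0,"wx": 0,"wy": 0,"wz": 0,"hand": 0.4}
    - {"x": 0,"y": 0,"z": 0,"wx": 0,"wy": 0,"wz": 0,"hand": 0.4}
    - {"x": 0,"y": 0,"z": 0,"wx": 0,"wy": 0,"wz": 0,"hand": 0.4}
    - {"x": 0,"y": 0,"z": 0,"wx": 0,"wy": 0,"wz": 0,"hand": 0.4}
    - {"x": 0,"y": 0,"z": 0,"wx": 0,"wy": 0,"wz": 0,"hand": 0.4}
    - {"x": 0,"y": 0,"z": 0,"wx": 0,"wy": 0,"wz": 0,"hand": 0.4}
    - {"x": 0,"y": 0,"z": 0,"wx": 0,"wy": 0,"wz": 0,"hand": 0.4}

```text
time: 19.67
tool_pos: [0.4494, -0.3073, 0.0822]
tool_rot: [0.0, 0.996, 0.091, 0.0]
contact_force: [-0.6, -0.0, 0.1]
gripper_width: 0.696
grasp_force: 0.0
```

```bash
python3 - <<'E'
from h import *
cal=calibration("wrist"); im=grab_frame("wrist"); cv2.imwrite("pics/w8.png",im)
objs(im,cal); plan([.4484,-.3073,.003],10.4,8)
E
```

```text
px [453. 209.] ctr [ 458.8 -392. ] size [ 44. 101.] ang 89.7 holes [([462.8, 178.7], [488.6, -393.8], 359)]
px [320. 202.] ctr [ 448.5 -308.2] size [150.  41.] ang 10.5 holes [([318.9, 129.7], [502.1, -297.6], 299), ([318.3, 288.3], [394.2, -317.2], 172)]
t 19.7 p [ 449.4 -307.4   82.2] yaw 10.5 tilt [ 0.0002 -0.0001] F [0.4 0.2 0.4] wid 0.699
N=8 x -0.0008 y -0.0002 z 0.0660 wz 0.0002  (|v| 10 mm/row)
```

Request:
send_rows:
  rows:
    - {"x": -0.001,"y": 0,"z": 0.068,"wx": 0,"wy": 0,"wz": 0,"hand": 0.25}
    - {"x": -0.001,"y": 0,"z": 0.068,"wx": 0,"wy": 0,"wz": 0,"hand": 0.25}
    - {"x": -0.001,"y": 0,"z": 0.068,"wx": 0,"wy": 0,"wz": 0,"hand": 0.25}
    - {"x": -0.001,"y": 0,"z": 0.068,"wx": 0,"wy": 0,"wz": 0,"hand": 0.25}
    - {"x": -0.001,"y": 0,"z": 0.068,"wx": 0,"wy": 0,"wz": 0,"hand": 0.25}
    - {"x": -0.001,"y": 0,"z": 0.068,"wx": 0,"wy": 0,"wz": 0,"hand": 0.25}
    - {"x": -0.001,"y": 0,"z": 0.068,"wx": 0,"wy": 0,"wz": 0,"hand": 0.25}
    - {"x": -0.001,"y": 0,"z": 0.04,"wx": 0,"wy": 0,"wz": 0,"hand": 0.15}
    - {"x": 0,"y": 0,"z": 0.02,"wx": 0,"wy": 0,"wz": 0,"hand": 0.1}
    - {"x": 0,"y": 0,"z": 0,"wx": 0,"wy": 0,"wz": 0,"hand": 0.1}

```text
time: 20.55
tool_pos: [0.4477, -0.3073, 0.0006]
tool_rot: [-0.001, 0.996, 0.091, -0.001]
contact_force: [-0.5, -0.1, 0.3]
gripper_width: 0.549
grasp_force: 0.0
```

Request:
send_rows:
  rows:
    - {"x": 0,"y": 0,"z": 0,"wx": 0,"wy": 0,"wz": 0,"hand": 0.1}
    - {"x": 0,"y": 0,"z": 0,"wx": 0,"wy": 0,"wz": 0,"hand": 0.1}
    - {"x": 0,"y": 0,"z": 0,"wx": 0,"wy": 0,"wz": 0,"hand": -1}
    - {"x": 0,"y": 0,"z": 0,"wx": 0,"wy": 0,"wz": 0,"hand": -1}
    - {"x": 0,"y": 0,"z": 0,"wx": 0,"wy": 0,"wz": 0,"hand": -1}
    - {"x": 0,"y": 0,"z": 0,"wx": 0,"wy": 0,"wz": 0,"hand": -1}
    - {"x": 0,"y": 0,"z": 0,"wx": 0,"wy": 0,"wz": 0,"hand": -1}
    - {"x": 0,"y": 0,"z": 0,"wx": 0,"wy": 0,"wz": 0,"hand": -1}
    - {"x": 0,"y": 0,"z": 0,"wx": 0,"wy": 0,"wz": 0,"hand": -1}
    - {"x": 0,"y": 0,"z": 0,"wx": 0,"wy": 0,"wz": 0,"hand": -1}

```text
time: 21.38
tool_pos: [0.4489, -0.3084, 0.0029]
tool_rot: [0.001, 0.996, 0.091, 0.001]
contact_force: [-0.2, 0.8, 4.9]
gripper_width: 0.439
grasp_force: 60.8
```

```bash
python3 - <<'E'
from h import *
plan([.5153,.0304,.13],-2.6,10)
E
```

```text
t 21.4 p [ 448.9 -308.4    2.9] yaw 10.5 tilt [ 0.0017 -0.0015] F [-0.2  0.8  4.9] wid 0.439
N=10 x 0.0625 y -0.2219 z -0.0850 wz 0.0291  (|v| 37 mm/row)
```

Request:
send_rows:
  rows:
    - {"x": 0,"y": 0,"z": -0.1,"wx": 0,"wy": 0,"wz": 0,"hand": -1}
    - {"x": 0,"y": 0,"z": -0.23,"wx": 0,"wy": 0,"wz": 0,"hand": -1}
    - {"x": 0,"y": 0,"z": -0.23,"wx": 0,"wy": 0,"wz": 0,"hand": -1}
    - {"x": 0,"y": 0,"z": -0.23,"wx": 0,"wy": 0,"wz": 0,"hand": -1}
    - {"x": 0.063,"y": -0.222,"z": 0,"wx": 0,"wy": 0,"wz": 0.029,"hand": -1}
    - {"x": 0.063,"y": -0.222,"z": 0,"wx": 0,"wy": 0,"wz": 0.029,"hand": -1}
    - {"x": 0.063,"y": -0.222,"z": 0,"wx": 0,"wy": 0,"wz": 0.029,"hand": -1}
    - {"x": 0.063,"y": -0.222,"z": 0,"wx": 0,"wy": 0,"wz": 0.029,"hand": -1}
    - {"x": 0.063,"y": -0.222,"z": 0,"wx": 0,"wy": 0,"wz": 0.029,"hand": -1}
    - {"x": 0.063,"y": -0.222,"z": 0,"wx": 0,"wy": 0,"wz": 0.029,"hand": -1}

```text
time: 22.22
tool_pos: [0.4787, -0.1008, 0.1197]
tool_rot: [-0.0, 1.0, 0.022, -0.0]
contact_force: [-0.9, -0.9, 0.0]
gripper_width: 0.443
grasp_force: 60.3
```

Request:
send_rows:
  rows:
    - {"x": 0.063,"y": -0.222,"z": 0,"wx": 0,"wy": 0,"wz": 0.029,"hand": -1}
    - {"x": 0.063,"y": -0.222,"z": 0,"wx": 0,"wy": 0,"wz": 0.029,"hand": -1}
    - {"x": 0.063,"y": -0.222,"z": 0,"wx": 0,"wy": 0,"wz": 0.029,"hand": -1}
    - {"x": 0.063,"y": -0.222,"z": 0,"wx": 0,"wy": 0,"wz": 0.029,"hand": -1}
    - {"x": 0,"y": 0,"z": 0,"wx": 0,"wy": 0,"wz": 0,"hand": -1}
    - {"x": 0,"y": 0,"z": 0,"wx": 0,"wy": 0,"wz": 0,"hand": -1}
    - {"x": 0,"y": 0,"z": 0,"wx": 0,"wy": 0,"wz": 0,"hand": -1}
    - {"x": 0,"y": 0,"z": 0,"wx": 0,"wy": 0,"wz": 0,"hand": -1}
    - {"x": 0,"y": 0,"z": 0,"wx": 0,"wy": 0,"wz": 0,"hand": -1}
    - {"x": 0,"y": 0,"z": 0,"wx": 0,"wy": 0,"wz": 0,"hand": -1}

```text
time: 23.05
tool_pos: [0.5152, 0.0301, 0.1201]
tool_rot: [0.0, 1.0, -0.023, -0.0]
contact_force: [0.7, 0.2, -0.7]
gripper_width: 0.44
grasp_force: 60.4
```

```bash
cat >> h.py <<'E'
def hole(dz=.0025):
    """front hole of the held plate: rim circle by saturation/brightness edges"""
    s,p,R=pose(); cal=calibration("wrist"); im=grab_frame("wrist"); cv2.imwrite("pics/hole%d.png"%(s["time"]*100),im)
    c0=p+R[:,0]*.055; c0[2]=p[2]-dz+.009; u=proj(cal,c0)[0]; x,y=(u-30).astype(int)
    g=cv2.resize(cv2.cvtColor(im[y:y+60,x:x+60],cv2.COLOR_BGR2GRAY),None,fx=8,fy=8,interpolation=cv2.INTER_CUBIC)
    C=cv2.HoughCircles(cv2.GaussianBlur(g,(9,9),2),cv2.HOUGH_GRADIENT,1,40,param1=80,param2=12,minRadius=110,maxRadius=160)
    C=np.array([] if C is None else C[0][:3])
    for cx,cy,r in C:
        q=np.array([x+(cx+.5)/8-.5,y+(cy+.5)/8-.5]); d=R.T@(ray(cal,q,c0[2])[0]-c0)
        print("circle",q.round(1),"r",r/8,"off from nominal, tool mm",(d[:2]*1e3).round(1))
E
python3 -c "
from h import *
held(.002); hole()"
```

```text
front edge from expected hole (want 20): [np.float64(20.0), np.float64(20.0), np.float64(20.0), np.float64(20.0)]
expected hole px [319.5 143.1]
t 23.1 p [515.3  30.2 120.1] yaw -2.7 tilt [-0.0001 -0.    ] F [-0.4 -0.3 -1. ] wid 0.437
N=6 x 0.0000 y -0.0002 z 0.0001 wz -0.0002  (|v| 0 mm/row)
circle [318.8 140.8] r 15.35 off from nominal, tool mm [ 0.9 -0.3]
```

Request:
send_rows:
  rows:
    - {"x": 0,"y": -0.001,"z": 0.05,"wx": 0,"wy": 0,"wz": 0,"hand": -1}
    - {"x": 0,"y": -0.001,"z": 0.05,"wx": 0,"wy": 0,"wz": 0,"hand": -1}
    - {"x": 0,"y": 0,"z": 0.05,"wx": 0,"wy": 0,"wz": 0,"hand": -1}
    - {"x": 0,"y": 0,"z": 0.05,"wx": 0,"wy": 0,"wz": 0,"hand": -1}
    - {"x": 0,"y": 0,"z": 0.05,"wx": 0,"wy": 0,"wz": 0,"hand": -1}
    - {"x": 0,"y": 0,"z": 0.05,"wx": 0,"wy": 0,"wz": 0,"hand": -1}
    - {"x": 0,"y": 0,"z": 0.05,"wx": 0,"wy": 0,"wz": 0,"hand": -1}
    - {"x": 0,"y": 0,"z": 0.05,"wx": 0,"wy": 0,"wz": 0,"hand": -1}
    - {"x": 0,"y": 0,"z": 0.05,"wx": 0,"wy": 0,"wz": 0,"hand": -1}
    - {"x": 0,"y": 0,"z": 0.05,"wx": 0,"wy": 0,"wz": 0,"hand": -1}

```text
time: 23.98
tool_pos: [0.5155, 0.0314, 0.0444]
tool_rot: [-0.0, 1.0, -0.022, 0.0]
contact_force: [0.3, -0.2, -0.7]
gripper_width: 0.442
grasp_force: 60.4
```

Request:
send_rows:
  rows:
    - {"x": 0,"y": 0,"z": 0.02,"wx": 0,"wy": 0,"wz": 0,"hand": -1}
    - {"x": 0,"y": 0,"z": 0.005,"wx": 0,"wy": 0,"wz": 0,"hand": -1}
    - {"x": 0,"y": 0,"z": 0.005,"wx": 0,"wy": 0,"wz": 0,"hand": -1}
    - {"x": 0,"y": 0,"z": 0.005,"wx": 0,"wy": 0,"wz": 0,"hand": -1}
    - {"x": 0,"y": 0,"z": 0.005,"wx": 0,"wy": 0,"wz": 0,"hand": -1}
    - {"x": 0,"y": 0,"z": 0,"wx": 0,"wy": 0,"wz": 0,"hand": -1}
    - {"x": 0,"y": 0,"z": 0,"wx": 0,"wy": 0,"wz": 0,"hand": -1}
    - {"x": 0,"y": 0,"z": 0,"wx": 0,"wy": 0,"wz": 0,"hand": -1}
    - {"x": 0,"y": 0,"z": 0,"wx": 0,"wy": 0,"wz": 0,"hand": -1}
    - {"x": 0,"y": 0,"z": 0,"wx": 0,"wy": 0,"wz": 0,"hand": -1}

```text
time: 24.82
tool_pos: [0.5155, 0.0314, 0.0393]
tool_rot: [0.0, 1.0, -0.022, 0.0]
contact_force: [-0.4, -0.6, -1.1]
gripper_width: 0.44
grasp_force: 60.4
```

Contact hasn't shown yet. I'll go down a further 1.5 mm, release and lift.

Request:
send_rows:
  rows:
    - {"x": 0,"y": 0,"z": 0.005,"wx": 0,"wy": 0,"wz": 0,"hand": -1}
    - {"x": 0,"y": 0,"z": 0.005,"wx": 0,"wy": 0,"wz": 0,"hand": -1}
    - {"x": 0,"y": 0,"z": 0,"wx": 0,"wy": 0,"wz": 0,"hand": -1}
    - {"x": 0,"y": 0,"z": 0,"wx": 0,"wy": 0,"wz": 0,"hand": -1}
    - {"x": 0,"y": 0,"z": 0,"wx": 0,"wy": 0,"wz": 0,"hand": -1}
    - {"x": 0,"y": 0,"z": 0,"wx": 0,"wy": 0,"wz": 0,"hand": -1}
    - {"x": 0,"y": 0,"z": 0,"wx": 0,"wy": 0,"wz": 0,"hand": -1}
    - {"x": 0,"y": 0,"z": 0,"wx": 0,"wy": 0,"wz": 0,"hand": -1}
    - {"x": 0,"y": 0,"z": 0,"wx": 0,"wy": 0,"wz": 0,"hand": -1}
    - {"x": 0,"y": 0,"z": 0,"wx": 0,"wy": 0,"wz": 0,"hand": -1}

```text
time: 25.65
tool_pos: [0.5156, 0.0314, 0.0389]
tool_rot: [0.0, 1.0, -0.022, -0.0]
contact_force: [-3.6, 1.3, 7.1]
gripper_width: 0.439
grasp_force: 61.3
```

Request:
send_rows:
  rows:
    - {"x": 0,"y": 0,"z": 0,"wx": 0,"wy": 0,"wz": 0,"hand": 0.2}
    - {"x": 0,"y": 0,"z": 0,"wx": 0,"wy": 0,"wz": 0,"hand": 0.2}
    - {"x": 0,"y": 0,"z": 0,"wx": 0,"wy": 0,"wz": 0,"hand": 0.2}
    - {"x": 0,"y": 0,"z": -0.05,"wx": 0,"wy": 0,"wz": 0,"hand": 0.4}
    - {"x": 0,"y": 0,"z": -0.2,"wx": 0,"wy": 0,"wz": 0,"hand": 0.4}
    - {"x": 0,"y": 0,"z": -0.2,"wx": 0,"wy": 0,"wz": 0,"hand": 0.4}
    - {"x": 0,"y": 0,"z": -0.2,"wx": 0,"wy": 0,"wz": 0,"hand": 0.4}
    - {"x": 0,"y": 0,"z": 0,"wx": 0,"wy": 0,"wz": 0,"hand": 0.4}
    - {"x": 0,"y": 0,"z": 0,"wx": 0,"wy": 0,"wz": 0,"hand": 0.4}
    - {"x": 0,"y": 0,"z": 0,"wx": 0,"wy": 0,"wz": 0,"hand": 0.4}

```text
time: 26.48
tool_pos: [0.5151, 0.0314, 0.135]
tool_rot: [-0.0, 1.0, -0.022, -0.0]
contact_force: [0.9, -0.2, -0.5]
gripper_width: 0.699
grasp_force: 0.0
```

```bash
python3 - <<'E'
from h import *
cal=calibration("wrist"); im=grab_frame("wrist"); cv2.imwrite("pics/w9.png",im)
t=grab_frame("top"); cv2.imwrite("pics/t9.png",t); objs(t,calibration("top"),.009,250)
plan([.4353,-.3926,.08],0,12)
E
```

```text
px [ 12. 260.] ctr [260.8 952. ] size [358.  71.] ang 8.0 holes [([15.3, 253.9], [298.5, 944.9], 35), ([11.3, 265.2], [263.7, 952.2], 42)]
px [452. 222.] ctr [ 431.  -392.7] size [ 37. 148.] ang 88.7 holes []
px [219. 183.] ctr [536.8 335.6] size [280. 183.] ang 0.8 holes [([199.4, 187.7], [519.1, 397.0], 355), ([219.9, 152.1], [636.7, 340.3], 25)]
t 26.6 p [514.3  31.5 133.5] yaw -2.6 tilt [-0.0031  0.0003] F [-0.8  0.5 -0.2] wid 0.701
N=12 x -0.0381 y 0.2366 z 0.0298 wz -0.0048  (|v| 36 mm/row)
```

Request:
send_rows:
  rows:
    - {"x": -0.038,"y": 0.237,"z": 0.03,"wx": 0,"wy": 0,"wz": -0.005,"hand": 0.4}
    - {"x": -0.038,"y": 0.237,"z": 0.03,"wx": 0,"wy": 0,"wz": -0.005,"hand": 0.4}
    - {"x": -0.038,"y": 0.237,"z": 0.03,"wx": 0,"wy": 0,"wz": -0.005,"hand": 0.4}
    - {"x": -0.038,"y": 0.237,"z": 0.03,"wx": 0,"wy": 0,"wz": -0.005,"hand": 0.4}
    - {"x": -0.038,"y": 0.237,"z": 0.03,"wx": 0,"wy": 0,"wz": -0.005,"hand": 0.4}
    - {"x": -0.038,"y": 0.237,"z": 0.03,"wx": 0,"wy": 0,"wz": -0.005,"hand": 0.4}
    - {"x": -0.038,"y": 0.237,"z": 0.03,"wx": 0,"wy": 0,"wz": -0.005,"hand": 0.4}
    - {"x": -0.038,"y": 0.237,"z": 0.03,"wx": 0,"wy": 0,"wz": -0.005,"hand": 0.4}
    - {"x": -0.038,"y": 0.237,"z": 0.03,"wx": 0,"wy": 0,"wz": -0.005,"hand": 0.4}
    - {"x": -0.038,"y": 0.237,"z": 0.03,"wx": 0,"wy": 0,"wz": -0.005,"hand": 0.4}

```text
time: 27.42
tool_pos: [0.4472, -0.3233, 0.0881]
tool_rot: [-0.001, 1.0, -0.003, -0.001]
contact_force: [-0.5, -0.0, -0.2]
gripper_width: 0.697
grasp_force: 0.0
```

Request:
send_rows:
  rows:
    - {"x": -0.038,"y": 0.237,"z": 0.03,"wx": 0,"wy": 0,"wz": -0.005,"hand": 0.4}
    - {"x": -0.038,"y": 0.237,"z": 0.03,"wx": 0,"wy": 0,"wz": -0.005,"hand": 0.4}
    - {"x": 0,"y": 0,"z": 0,"wx": 0,"wy": 0,"wz": 0,"hand": 0.4}
    - {"x": 0,"y": 0,"z": 0,"wx": 0,"wy": 0,"wz": 0,"hand": 0.4}
    - {"x": 0,"y": 0,"z": 0,"wx": 0,"wy": 0,"wz": 0,"hand": 0.4}
    - {"x": 0,"y": 0,"z": 0,"wx": 0,"wy": 0,"wz": 0,"hand": 0.4}
    - {"x": 0,"y": 0,"z": 0,"wx": 0,"wy": 0,"wz": 0,"hand": 0.4}
    - {"x": 0,"y": 0,"z": 0,"wx": 0,"wy": 0,"wz": 0,"hand": 0.4}
    - {"x": 0,"y": 0,"z": 0,"wx": 0,"wy": 0,"wz": 0,"hand": 0.4}
    - {"x": 0,"y": 0,"z": 0,"wx": 0,"wy": 0,"wz": 0,"hand": 0.4}

```text
time: 28.25
tool_pos: [0.4374, -0.3929, 0.0814]
tool_rot: [0.0, 1.0, 0.002, 0.0]
contact_force: [0.2, 0.3, 1.0]
gripper_width: 0.701
grasp_force: 0.0
```

```bash
python3 - <<'E'
from h import *
cal=calibration("wrist"); im=grab_frame("wrist"); cv2.imwrite("pics/w10.png",im)
objs(im,cal); plan([.4353,-.3926,.003],0,8)
E
```

```text
px [320. 206.] ctr [ 433.6 -393.4] size [ 41. 150.] ang 89.9 holes [([317.3, 135.0], [487.9, -391.7], 186), ([319.3, 291.9], [378.9, -393.2], 246)]
px [586. 153.] ctr [ 458.4 -559.7] size [213.  31.] ang 6.7 holes []
t 28.3 p [ 437.4 -393.1   81.4] yaw 0.2 tilt [ 0.0002 -0.0003] F [ 0.1 -0.4  0.2] wid 0.701
N=8 x -0.0017 y -0.0004 z 0.0653 wz 0.0005  (|v| 10 mm/row)
```

Request:
send_rows:
  rows:
    - {"x": -0.003,"y": 0,"z": 0.068,"wx": 0,"wy": 0,"wz": 0,"hand": 0.25}
    - {"x": -0.003,"y": 0,"z": 0.068,"wx": 0,"wy": 0,"wz": 0,"hand": 0.25}
    - {"x": -0.003,"y": 0,"z": 0.068,"wx": 0,"wy": 0,"wz": 0,"hand": 0.25}
    - {"x": -0.003,"y": 0,"z": 0.068,"wx": 0,"wy": 0,"wz": 0,"hand": 0.25}
    - {"x": -0.003,"y": 0,"z": 0.068,"wx": 0,"wy": 0,"wz": 0,"hand": 0.25}
    - {"x": -0.003,"y": 0,"z": 0.068,"wx": 0,"wy": 0,"wz": 0,"hand": 0.25}
    - {"x": -0.003,"y": 0,"z": 0.068,"wx": 0,"wy": 0,"wz": 0,"hand": 0.25}
    - {"x": -0.003,"y": 0,"z": 0.037,"wx": 0,"wy": 0,"wz": 0,"hand": 0.15}
    - {"x": -0.002,"y": 0,"z": 0.02,"wx": 0,"wy": 0,"wz": 0,"hand": 0.1}
    - {"x": 0,"y": 0,"z": 0,"wx": 0,"wy": 0,"wz": 0,"hand": 0.1}

```text
time: 29.13
tool_pos: [0.4328, -0.393, 0.0002]
tool_rot: [-0.001, 1.0, 0.001, -0.001]
contact_force: [-0.3, -0.0, -0.5]
gripper_width: 0.551
grasp_force: 0.0
```

Request:
send_rows:
  rows:
    - {"x": 0,"y": 0,"z": 0,"wx": 0,"wy": 0,"wz": 0,"hand": 0.1}
    - {"x": 0,"y": 0,"z": 0,"wx": 0,"wy": 0,"wz": 0,"hand": 0.1}
    - {"x": 0,"y": 0,"z": 0,"wx": 0,"wy": 0,"wz": 0,"hand": -1}
    - {"x": 0,"y": 0,"z": 0,"wx": 0,"wy": 0,"wz": 0,"hand": -1}
    - {"x": 0,"y": 0,"z": 0,"wx": 0,"wy": 0,"wz": 0,"hand": -1}
    - {"x": 0,"y": 0,"z": 0,"wx": 0,"wy": 0,"wz": 0,"hand": -1}
    - {"x": 0,"y": 0,"z": 0,"wx": 0,"wy": 0,"wz": 0,"hand": -1}
    - {"x": 0,"y": 0,"z": 0,"wx": 0,"wy": 0,"wz": 0,"hand": -1}
    - {"x": 0,"y": 0,"z": 0,"wx": 0,"wy": 0,"wz": 0,"hand": -1}
    - {"x": 0,"y": 0,"z": 0,"wx": 0,"wy": 0,"wz": 0,"hand": -1}

```text
time: 29.97
tool_pos: [0.434, -0.3943, 0.0025]
tool_rot: [0.001, 1.0, 0.001, 0.001]
contact_force: [-0.1, 0.2, 5.9]
gripper_width: 0.444
grasp_force: 60.8
```

```bash
python3 - <<'E'
from h import *
plan([.5153,.0304,.13],-2.6,12)
E
```

```text
t 30.0 p [ 434.  -394.3    2.5] yaw 0.1 tilt [ 0.0015 -0.0018] F [-0.1  0.2  5.9] wid 0.444
N=12 x 0.0407 y -0.2367 z -0.0712 wz 0.0051  (|v| 38 mm/row)
```

Request:
send_rows:
  rows:
    - {"x": 0,"y": 0,"z": -0.1,"wx": 0,"wy": 0,"wz": 0,"hand": -1}
    - {"x": 0,"y": 0,"z": -0.23,"wx": 0,"wy": 0,"wz": 0,"hand": -1}
    - {"x": 0,"y": 0,"z": -0.23,"wx": 0,"wy": 0,"wz": 0,"hand": -1}
    - {"x": 0,"y": 0,"z": -0.23,"wx": 0,"wy": 0,"wz": 0,"hand": -1}
    - {"x": 0.041,"y": -0.236,"z": 0,"wx": 0,"wy": 0,"wz": 0.005,"hand": -1}
    - {"x": 0.041,"y": -0.236,"z": 0,"wx": 0,"wy": 0,"wz": 0.005,"hand": -1}
    - {"x": 0.041,"y": -0.236,"z": 0,"wx": 0,"wy": 0,"wz": 0.005,"hand": -1}
    - {"x": 0.041,"y": -0.236,"z": 0,"wx": 0,"wy": 0,"wz": 0.005,"hand": -1}
    - {"x": 0.041,"y": -0.236,"z": 0,"wx": 0,"wy": 0,"wz": 0.005,"hand": -1}
    - {"x": 0.041,"y": -0.236,"z": 0,"wx": 0,"wy": 0,"wz": 0.005,"hand": -1}

```text
time: 30.8
tool_pos: [0.4712, -0.1794, 0.1191]
tool_rot: [-0.0, 1.0, -0.011, -0.0]
contact_force: [-0.2, 0.8, -1.1]
gripper_width: 0.439
grasp_force: 60.4
```

Request:
send_rows:
  rows:
    - {"x": 0.041,"y": -0.236,"z": 0,"wx": 0,"wy": 0,"wz": 0.005,"hand": -1}
    - {"x": 0.041,"y": -0.236,"z": 0,"wx": 0,"wy": 0,"wz": 0.005,"hand": -1}
    - {"x": 0.041,"y": -0.236,"z": 0,"wx": 0,"wy": 0,"wz": 0.005,"hand": -1}
    - {"x": 0.041,"y": -0.236,"z": 0,"wx": 0,"wy": 0,"wz": 0.005,"hand": -1}
    - {"x": 0.041,"y": -0.236,"z": 0,"wx": 0,"wy": 0,"wz": 0.005,"hand": -1}
    - {"x": 0.041,"y": -0.236,"z": 0,"wx": 0,"wy": 0,"wz": 0.005,"hand": -1}
    - {"x": 0,"y": 0,"z": 0,"wx": 0,"wy": 0,"wz": 0,"hand": -1}
    - {"x": 0,"y": 0,"z": 0,"wx": 0,"wy": 0,"wz": 0,"hand": -1}
    - {"x": 0,"y": 0,"z": 0,"wx": 0,"wy": 0,"wz": 0,"hand": -1}
    - {"x": 0,"y": 0,"z": 0,"wx": 0,"wy": 0,"wz": 0,"hand": -1}

```text
time: 31.63
tool_pos: [0.5148, 0.0289, 0.1193]
tool_rot: [0.0, 1.0, -0.023, -0.0]
contact_force: [0.0, 0.2, -0.0]
gripper_width: 0.443
grasp_force: 60.5
```

```bash
python3 -c "
from h import *
held(.002); hole()"
```

```text
front edge from expected hole (want 20): [np.float64(20.0), np.float64(20.0), np.float64(20.0), np.float64(20.0)]
expected hole px [319.5 143.1]
t 31.7 p [514.9  28.7 119.4] yaw -2.7 tilt [-0.0006 -0.0002] F [-0.4  0.2 -1.2] wid 0.439
N=6 x 0.0003 y -0.0019 z -0.0007 wz -0.0003  (|v| 0 mm/row)
circle [319.2 140.1] r 15.65 off from nominal, tool mm [ 1.1 -0.1]
```

Request:
send_rows:
  rows:
    - {"x": 0,"y": -0.006,"z": 0.03,"wx": 0,"wy": 0,"wz": 0,"hand": -1}
    - {"x": 0,"y": -0.006,"z": 0.03,"wx": 0,"wy": 0,"wz": 0,"hand": -1}
    - {"x": 0,"y": 0,"z": 0.05,"wx": 0,"wy": 0,"wz": 0,"hand": -1}
    - {"x": 0,"y": 0,"z": 0.05,"wx": 0,"wy": 0,"wz": 0,"hand": -1}
    - {"x": 0,"y": 0,"z": 0.05,"wx": 0,"wy": 0,"wz": 0,"hand": -1}
    - {"x": 0,"y": 0,"z": 0.05,"wx": 0,"wy": 0,"wz": 0,"hand": -1}
    - {"x": 0,"y": 0,"z": 0.05,"wx": 0,"wy": 0,"wz": 0,"hand": -1}
    - {"x": 0,"y": 0,"z": 0.05,"wx": 0,"wy": 0,"wz": 0,"hand": -1}
    - {"x": 0,"y": 0,"z": 0.05,"wx": 0,"wy": 0,"wz": 0,"hand": -1}
    - {"x": 0,"y": 0,"z": 0.03,"wx": 0,"wy": 0,"wz": 0,"hand": -1}

```text
time: 32.57
tool_pos: [0.5147, 0.0317, 0.0523]
tool_rot: [-0.0, 1.0, -0.022, -0.001]
contact_force: [0.4, 1.3, -0.8]
gripper_width: 0.44
grasp_force: 60.5
```

Request:
send_rows:
  rows:
    - {"x": 0,"y": 0,"z": 0.006,"wx": 0,"wy": 0,"wz": 0,"hand": -1}
    - {"x": 0,"y": 0,"z": 0.006,"wx": 0,"wy": 0,"wz": 0,"hand": -1}
    - {"x": 0,"y": 0,"z": 0.006,"wx": 0,"wy": 0,"wz": 0,"hand": -1}
    - {"x": 0,"y": 0,"z": 0.006,"wx": 0,"wy": 0,"wz": 0,"hand": -1}
    - {"x": 0,"y": 0,"z": 0,"wx": 0,"wy": 0,"wz": 0,"hand": -1}
    - {"x": 0,"y": 0,"z": 0,"wx": 0,"wy": 0,"wz": 0,"hand": -1}
    - {"x": 0,"y": 0,"z": 0,"wx": 0,"wy": 0,"wz": 0,"hand": -1}
    - {"x": 0,"y": 0,"z": 0,"wx": 0,"wy": 0,"wz": 0,"hand": -1}
    - {"x": 0,"y": 0,"z": 0,"wx": 0,"wy": 0,"wz": 0,"hand": -1}
    - {"x": 0,"y": 0,"z": 0,"wx": 0,"wy": 0,"wz": 0,"hand": -1}

```text
time: 33.4
tool_pos: [0.5153, 0.0316, 0.0502]
tool_rot: [-0.0, 1.0, -0.022, 0.0]
contact_force: [-0.4, -0.1, -0.5]
gripper_width: 0.443
grasp_force: 60.5
```

Request:
send_rows:
  rows:
    - {"x": 0,"y": 0,"z": 0.006,"wx": 0,"wy": 0,"wz": 0,"hand": -1}
    - {"x": 0,"y": 0,"z": 0.006,"wx": 0,"wy": 0,"wz": 0,"hand": -1}
    - {"x": 0,"y": 0,"z": 0.005,"wx": 0,"wy": 0,"wz": 0,"hand": -1}
    - {"x": 0,"y": 0,"z": 0,"wx": 0,"wy": 0,"wz": 0,"hand": -1}
    - {"x": 0,"y": 0,"z": 0,"wx": 0,"wy": 0,"wz": 0,"hand": -1}
    - {"x": 0,"y": 0,"z": 0,"wx": 0,"wy": 0,"wz": 0,"hand": -1}
    - {"x": 0,"y": 0,"z": 0,"wx": 0,"wy": 0,"wz": 0,"hand": -1}
    - {"x": 0,"y": 0,"z": 0,"wx": 0,"wy": 0,"wz": 0,"hand": -1}
    - {"x": 0,"y": 0,"z": 0,"wx": 0,"wy": 0,"wz": 0,"hand": -1}
    - {"x": 0,"y": 0,"z": 0,"wx": 0,"wy": 0,"wz": 0,"hand": -1}

```text
time: 34.23
tool_pos: [0.5153, 0.0316, 0.0475]
tool_rot: [-0.0, 1.0, -0.022, -0.0]
contact_force: [-0.8, -0.1, -0.3]
gripper_width: 0.444
grasp_force: 60.5
```

Request:
send_rows:
  rows:
    - {"x": 0,"y": 0,"z": 0,"wx": 0,"wy": 0,"wz": 0,"hand": 0.2}
    - {"x": 0,"y": 0,"z": 0,"wx": 0,"wy": 0,"wz": 0,"hand": 0.2}
    - {"x": 0,"y": 0,"z": 0,"wx": 0,"wy": 0,"wz": 0,"hand": 0.2}
    - {"x": 0,"y": 0,"z": -0.05,"wx": 0,"wy": 0,"wz": 0,"hand": 0.4}
    - {"x": 0,"y": 0,"z": -0.2,"wx": 0,"wy": 0,"wz": 0,"hand": 0.4}
    - {"x": 0,"y": 0,"z": -0.2,"wx": 0,"wy": 0,"wz": 0,"hand": 0.4}
    - {"x": 0,"y": 0,"z": -0.2,"wx": 0,"wy": 0,"wz": 0,"hand": 0.4}
    - {"x": 0,"y": 0,"z": -0.1,"wx": 0,"wy": 0,"wz": 0,"hand": 0.4}
    - {"x": 0,"y": 0,"z": 0,"wx": 0,"wy": 0,"wz": 0,"hand": 0.4}
    - {"x": 0,"y": 0,"z": 0,"wx": 0,"wy": 0,"wz": 0,"hand": 0.4}

```text
time: 35.07
tool_pos: [0.516, 0.0316, 0.1615]
tool_rot: [0.0, 1.0, -0.022, 0.001]
contact_force: [-0.7, 0.1, -0.3]
gripper_width: 0.704
grasp_force: 0.0
```

```bash
python3 - <<'E'
from h import *
import pickle
s,p,R=pose(); cal=calibration("wrist"); im=grab_frame("wrist"); cv2.imwrite("pics/w11.png",im); pickle.dump(cal,open("w11.pkl","wb"))
print((ray(cal,[(0,0),(640,0)],.014)).round(3))
plan([.63,.05,.16],-13,8)
E
```

```text
[[ 0.67   0.265  0.014]
 [ 0.649 -0.216  0.014]]
t 35.1 p [515.   31.6 159.6] yaw -2.6 tilt [-0.0004  0.    ] F [-0.3  0.4 -0.2] wid 0.700
N=8 x 0.0934 y -0.0271 z -0.0003 wz 0.0290  (|v| 15 mm/row)
```

View pics/w11.png

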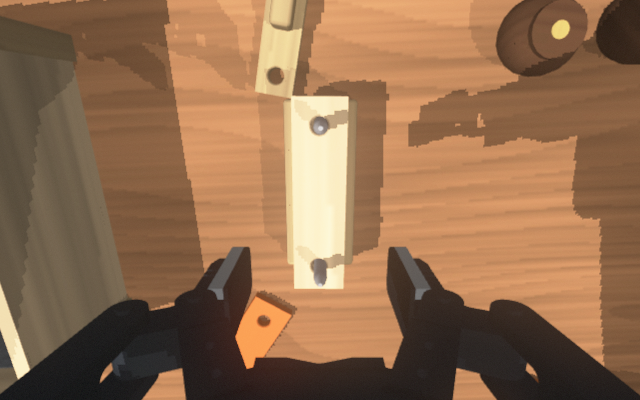

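All four plates are stacked on the rods, with noses at (319,125) and (319,270). The keeper's near hole is at (275,75), so I'll go above the keeper.

Request:
send_rows:
  rows:
    - {"x": 0.115,"y": -0.03,"z": 0,"wx": 0,"wy": 0,"wz": 0.025,"hand": 0}
    - {"x": 0.115,"y": -0.03,"z": 0,"wx": 0,"wy": 0,"wz": 0.025,"hand": 0}
    - {"x": 0.115,"y": -0.03,"z": 0,"wx": 0,"wy": 0,"wz": 0.025,"hand": 0}
    - {"x": 0.115,"y": -0.03,"z": 0,"wx": 0,"wy": 0,"wz": 0.025,"hand": 0}
    - {"x": 0.115,"y": -0.03,"z": 0,"wx": 0,"wy": 0,"wz": 0.025,"hand": 0}
    - {"x": 0.115,"y": -0.03,"z": 0,"wx": 0,"wy": 0,"wz": 0.025,"hand": 0}
    - {"x": 0.115,"y": -0.03,"z": 0,"wx": 0,"wy": 0,"wz": 0.025,"hand": 0}
    - {"x": 0.115,"y": -0.03,"z": 0,"wx": 0,"wy": 0,"wz": 0.025,"hand": 0}
    - {"x": 0,"y": 0,"z": 0,"wx": 0,"wy": 0,"wz": 0,"hand": 0}
    - {"x": 0,"y": 0,"z": 0,"wx": 0,"wy": 0,"wz": 0,"hand": 0}

```text
time: 35.95
tool_pos: [0.6552, 0.0517, 0.1573]
tool_rot: [0.0, 0.995, -0.101, -0.002]
contact_force: [-0.2, -0.1, 0.2]
gripper_width: 0.502
grasp_force: 0.0
```

```bash
python3 - <<'E'
from h import *
import pickle
cal=calibration("wrist"); im=grab_frame("wrist"); cv2.imwrite("pics/w12.png",im); pickle.dump(cal,open("w12.pkl","wb"))
objs(im,cal,.014); plan([.656,.05,.06],-11.7,8)
E
```

```text
px [ 75. 294.] ctr [606.2 292.7] size [ 99. 170.] ang 23.1 holes []
px [335. 229.] ctr [601.9  50.2] size [ 58. 262.] ang 89.8 holes [([320.2, 112.3], [714.7, 38.8], 161), ([320.9, 154.1], [681.5, 44.9], 84), ([317.9, 238.2], [608.3, 62.5], 144), ([351.2, 259.7], [581.5, 37.1], 616)]
t 36.0 p [654.9  51.7 157.8] yaw -11.5 tilt [-0.0041  0.0001] F [-0.1  0.2 -0.7] wid 0.499
N=8 x 0.0015 y 0.0011 z 0.0815 wz 0.0004  (|v| 12 mm/row)
```

View pics/w12.png

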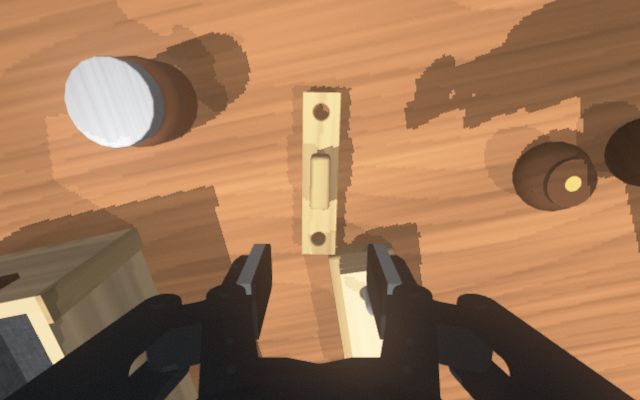

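Request:
send_rows:
  rows:
    - {"x": 0.0055,"y": 0,"z": 0.085,"wx": 0,"wy": 0,"wz": 0.003,"hand": 0}
    - {"x": 0.0055,"y": 0,"z": 0.085,"wx": 0,"wy": 0,"wz": 0.003,"hand": 0}
    - {"x": 0.0055,"y": 0,"z": 0.085,"wx": 0,"wy": 0,"wz": 0.003,"hand": 0}
    - {"x": 0.0055,"y": 0,"z": 0.085,"wx": 0,"wy": 0,"wz": 0.003,"hand": 0}
    - {"x": 0.0055,"y": 0,"z": 0.085,"wx": 0,"wy": 0,"wz": 0.003,"hand": 0}
    - {"x": 0.0055,"y": 0,"z": 0.085,"wx": 0,"wy": 0,"wz": 0.003,"hand": 0}
    - {"x": 0.0055,"y": 0,"z": 0.085,"wx": 0,"wy": 0,"wz": 0.003,"hand": 0}
    - {"x": 0.0055,"y": 0,"z": 0.085,"wx": 0,"wy": 0,"wz": 0.003,"hand": 0}
    - {"x": 0,"y": 0,"z": 0,"wx": 0,"wy": 0,"wz": 0,"hand": 0}
    - {"x": 0,"y": 0,"z": 0,"wx": 0,"wy": 0,"wz": 0,"hand": 0}

```text
time: 36.83
tool_pos: [0.6621, 0.0503, 0.0566]
tool_rot: [0.0, 0.994, -0.11, -0.001]
contact_force: [0.4, 0.0, 0.5]
gripper_width: 0.5
grasp_force: 0.0
```

```bash
python3 - <<'E'
from h import *
import pickle
cal=calibration("wrist"); im=grab_frame("wrist"); cv2.imwrite("pics/w13.png",im); pickle.dump(cal,open("w13.pkl","wb"))
objs(im,cal,.014); plan([.6615,.0506,.02],-12.5,8)
E
```

```text
px [ 40. 350.] ctr [615.9 245.1] size [25. 88.] ang 31.6 holes []
px [328. 239.] ctr [651.4  50.6] size [ 52. 163.] ang 86.6 holes [([319.2, 133.0], [715.0, 38.7], 350), ([321.5, 212.4], [671.6, 47.1], 898), ([319.6, 312.0], [608.6, 62.3], 274), ([362.3, 340.5], [582.4, 40.4], 810)]
t 36.9 p [662.9  50.4  57.9] yaw -12.6 tilt [-0.0001  0.    ] F [-0.5 -0.4  0.5] wid 0.498
N=8 x -0.0012 y 0.0001 z 0.0316 wz -0.0004  (|v| 5 mm/row)
```

Request:
send_rows:
  rows:
    - {"x": -0.001,"y": 0,"z": 0.042,"wx": 0,"wy": 0,"wz": 0,"hand": 0}
    - {"x": -0.001,"y": 0,"z": 0.042,"wx": 0,"wy": 0,"wz": 0,"hand": 0}
    - {"x": -0.001,"y": 0,"z": 0.042,"wx": 0,"wy": 0,"wz": 0,"hand": 0}
    - {"x": -0.001,"y": 0,"z": 0.042,"wx": 0,"wy": 0,"wz": 0,"hand": 0}
    - {"x": -0.001,"y": 0,"z": 0.042,"wx": 0,"wy": 0,"wz": 0,"hand": 0}
    - {"x": -0.001,"y": 0,"z": 0.042,"wx": 0,"wy": 0,"wz": 0,"hand": 0}
    - {"x": 0,"y": 0,"z": 0,"wx": 0,"wy": 0,"wz": 0,"hand": -0.2}
    - {"x": 0,"y": 0,"z": 0,"wx": 0,"wy": 0,"wz": 0,"hand": -0.4}
    - {"x": 0,"y": 0,"z": 0,"wx": 0,"wy": 0,"wz": 0,"hand": -1}
    - {"x": 0,"y": 0,"z": 0,"wx": 0,"wy": 0,"wz": 0,"hand": -1}

```text
time: 37.72
tool_pos: [0.6623, 0.0505, 0.0208]
tool_rot: [-0.0, 0.994, -0.11, 0.0]
contact_force: [-0.2, -0.7, -0.9]
gripper_width: 0.17
grasp_force: 60.7
```

Request:
send_rows:
  rows:
    - {"x": 0,"y": 0,"z": 0,"wx": 0,"wy": 0,"wz": 0,"hand": -1}
    - {"x": 0,"y": 0,"z": 0,"wx": 0,"wy": 0,"wz": 0,"hand": -1}
    - {"x": 0,"y": 0,"z": 0,"wx": 0,"wy": 0,"wz": 0,"hand": -1}
    - {"x": 0,"y": 0,"z": 0,"wx": 0,"wy": 0,"wz": 0,"hand": -1}
    - {"x": 0,"y": 0,"z": 0,"wx": 0,"wy": 0,"wz": 0,"hand": -1}
    - {"x": 0,"y": 0,"z": 0,"wx": 0,"wy": 0,"wz": 0,"hand": -1}
    - {"x": 0,"y": 0,"z": 0,"wx": 0,"wy": 0,"wz": 0,"hand": -1}
    - {"x": 0,"y": 0,"z": 0,"wx": 0,"wy": 0,"wz": 0,"hand": -1}
    - {"x": 0,"y": 0,"z": 0,"wx": 0,"wy": 0,"wz": 0,"hand": -1}
    - {"x": 0,"y": 0,"z": 0,"wx": 0,"wy": 0,"wz": 0,"hand": -1}

```text
time: 38.55
tool_pos: [0.6621, 0.0505, 0.0205]
tool_rot: [-0.0, 0.994, -0.11, 0.0]
contact_force: [-0.4, 0.5, 2.3]
gripper_width: 0.168
grasp_force: 60.9
```

```bash
python3 - <<'E'
from h import *
plan([.5153,.0306,.15],-2.6,7)
E
```

```text
t 38.5 p [662.1  50.5  20.5] yaw -12.7 tilt [0.0002 0.    ] F [-0.4  0.5  2.3] wid 0.168
N=7 x -0.1357 y 0.0391 z -0.1234 wz -0.0319  (|v| 28 mm/row)
```

Request:
send_rows:
  rows:
    - {"x": 0,"y": 0,"z": -0.1,"wx": 0,"wy": 0,"wz": 0,"hand": -1}
    - {"x": 0,"y": 0,"z": -0.2,"wx": 0,"wy": 0,"wz": 0,"hand": -1}
    - {"x": 0,"y": 0,"z": -0.25,"wx": 0,"wy": 0,"wz": 0,"hand": -1}
    - {"x": 0,"y": 0,"z": -0.25,"wx": 0,"wy": 0,"wz": 0,"hand": -1}
    - {"x": 0,"y": 0,"z": 0,"wx": 0,"wy": 0,"wz": 0,"hand": -1}
    - {"x": -0.136,"y": 0.039,"z": 0,"wx": 0,"wy": 0,"wz": -0.032,"hand": -1}
    - {"x": -0.136,"y": 0.039,"z": 0,"wx": 0,"wy": 0,"wz": -0.032,"hand": -1}
    - {"x": -0.136,"y": 0.039,"z": 0,"wx": 0,"wy": 0,"wz": -0.032,"hand": -1}
    - {"x": -0.136,"y": 0.039,"z": 0,"wx": 0,"wy": 0,"wz": -0.032,"hand": -1}
    - {"x": -0.136,"y": 0.039,"z": 0,"wx": 0,"wy": 0,"wz": -0.032,"hand": -1}

```text
time: 39.38
tool_pos: [0.5554, 0.039, 0.1408]
tool_rot: [0.0, 0.999, -0.047, 0.0]
contact_force: [-0.1, -0.3, -0.6]
gripper_width: 0.169
grasp_force: 60.8
```

Request:
send_rows:
  rows:
    - {"x": -0.136,"y": 0.039,"z": 0,"wx": 0,"wy": 0,"wz": -0.032,"hand": -1}
    - {"x": -0.136,"y": 0.039,"z": 0,"wx": 0,"wy": 0,"wz": -0.032,"hand": -1}
    - {"x": 0,"y": 0,"z": 0,"wx": 0,"wy": 0,"wz": 0,"hand": -1}
    - {"x": 0,"y": 0,"z": 0,"wx": 0,"wy": 0,"wz": 0,"hand": -1}
    - {"x": 0,"y": 0,"z": 0,"wx": 0,"wy": 0,"wz": 0,"hand": -1}
    - {"x": 0,"y": 0,"z": 0,"wx": 0,"wy": 0,"wz": 0,"hand": -1}
    - {"x": 0,"y": 0,"z": 0,"wx": 0,"wy": 0,"wz": 0,"hand": -1}
    - {"x": 0,"y": 0,"z": 0,"wx": 0,"wy": 0,"wz": 0,"hand": -1}
    - {"x": 0,"y": 0,"z": 0,"wx": 0,"wy": 0,"wz": 0,"hand": -1}
    - {"x": 0,"y": 0,"z": 0,"wx": 0,"wy": 0,"wz": 0,"hand": -1}

```text
time: 40.22
tool_pos: [0.5151, 0.0308, 0.1401]
tool_rot: [-0.0, 1.0, -0.022, -0.0]
contact_force: [-0.1, 0.0, -1.0]
gripper_width: 0.169
grasp_force: 60.7
```

```bash
cat >> h.py <<'E'
def keep(ex=.055,L=.015,zt=-.0065):
    """keeper in hand: front edge and sides from saturation steps"""
    s,p,R=pose(); cal=calibration("wrist"); im=grab_frame("wrist"); cv2.imwrite("pics/k%d.png"%(s["time"]*100),im)
    S=cv2.cvtColor(im,cv2.COLOR_BGR2HSV)[...,1]; c0=p+R[:,0]*ex; c0[2]=p[2]+zt
    def step(A,d,n=.03):
        P=np.array([A+d*k*.00025 for k in range(int(n/.00025))]); q=proj(cal,P).astype(np.float32)
        g=cv2.remap(S,q[None,:,0],q[None,:,1],cv2.INTER_LINEAR)[0].astype(float); g=cv2.GaussianBlur(g[:,None],(1,9),2)[:,0]
        return np.argmax(np.gradient(g))*.25
    x,y=R[:,0],R[:,1]
    print("front edge from hole (15)",[step(c0+y*a+x*.008,x)+8 for a in(-.01,-.005,.005,.01)])
    for b in(-.015,.010): print("sides (15,15)",b,step(c0+x*b+y*.009,y)+9,step(c0+x*b-y*.009,-y)+9)
    print("hole px",proj(cal,c0).round(1))
E
python3 -c "
from h import *
keep(); hole(.0155); plan([.5153,.0306,.10],-2.6,6)"
```

```text
front edge from hole (15) [np.float64(18.75), np.float64(18.75), np.float64(18.75), np.float64(18.75)]
sides (15,15) -0.015 16.5 17.0
sides (15,15) 0.01 14.5 16.75
hole px [[319.4 139.3]]
circle [318.9 136.2] r 13.9375 off from nominal, tool mm [ 1.3 -0.2]
t 40.3 p [515.   30.7 140.2] yaw -2.6 tilt [-0.0002  0.    ] F [-0.3 -0.3 -0.8] wid 0.164
N=6 x 0.0004 y 0.0001 z 0.0446 wz 0.0001  (|v| 7 mm/row)
```

```bash
python3 - <<'E'
import cv2,glob
f=sorted(glob.glob("pics/k40*.png"))[-1]; im=cv2.imread(f)
cv2.imwrite("pics/kc.png",cv2.resize(im[70:220,240:400],None,fx=4,fy=4,interpolation=cv2.INTER_CUBIC))
E
```

```text
(no output)
```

View pics/kc.png

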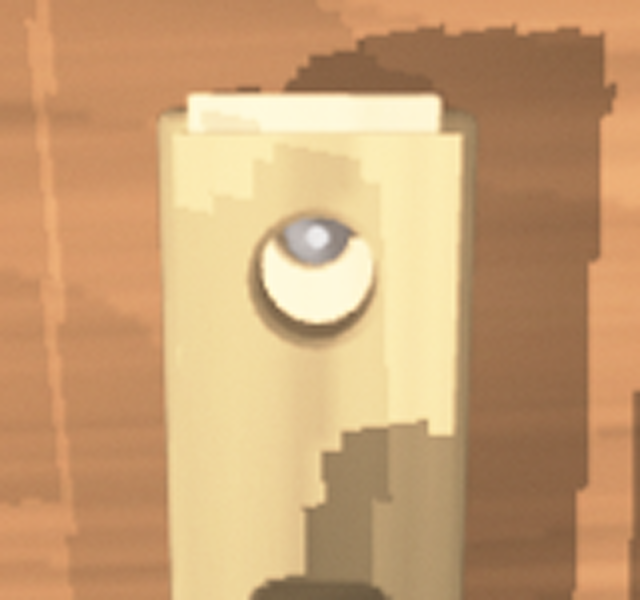

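```bash
python3 - <<'E'
from h import *
s,p,R=pose(); cal=calibration("wrist")
for q,z in[((318.9,102.9),p[2]-.0065),((318.1,137.8),p[2]-.0065),((319,129.1),.084)]:
    X=ray(cal,q,z)[0]; print((X*1e3).round(1),(R.T@(X-p)*1e3).round(1))
E
```

```text
[584.9  27.8 133.7] [70.  -0.2  6.5]
[570.6  28.8 133.7] [55.6 -0.6  6.5]
[570.2  28.5  84. ] [55.3 -0.2 56.2]
```

The keeper is aligned: its hole centre and the rod nose agree to within 0.5 mm.

Request:
send_rows:
  rows:
    - {"x": 0,"y": 0,"z": 0.04,"wx": 0,"wy": 0,"wz": 0,"hand": -1}
    - {"x": 0,"y": 0,"z": 0.04,"wx": 0,"wy": 0,"wz": 0,"hand": -1}
    - {"x": 0,"y": 0,"z": 0.04,"wx": 0,"wy": 0,"wz": 0,"hand": -1}
    - {"x": 0,"y": 0,"z": 0.04,"wx": 0,"wy": 0,"wz": 0,"hand": -1}
    - {"x": 0,"y": 0,"z": 0.04,"wx": 0,"wy": 0,"wz": 0,"hand": -1}
    - {"x": 0,"y": 0,"z": 0.04,"wx": 0,"wy": 0,"wz": 0,"hand": -1}
    - {"x": 0,"y": 0,"z": 0.04,"wx": 0,"wy": 0,"wz": 0,"hand": -1}
    - {"x": 0,"y": 0,"z": 0.04,"wx": 0,"wy": 0,"wz": 0,"hand": -1}
    - {"x": 0,"y": 0,"z": 0.04,"wx": 0,"wy": 0,"wz": 0,"hand": -1}
    - {"x": 0,"y": 0,"z": 0.04,"wx": 0,"wy": 0,"wz": 0,"hand": -1}

```text
time: 41.15
tool_pos: [0.5149, 0.0307, 0.0796]
tool_rot: [0.0, 1.0, -0.022, -0.0]
contact_force: [0.8, -0.8, -0.5]
gripper_width: 0.167
grasp_force: 60.7
```

Request:
send_rows:
  rows:
    - {"x": 0,"y": 0,"z": 0.008,"wx": 0,"wy": 0,"wz": 0,"hand": -1}
    - {"x": 0,"y": 0,"z": 0.008,"wx": 0,"wy": 0,"wz": 0,"hand": -1}
    - {"x": 0,"y": 0,"z": 0.006,"wx": 0,"wy": 0,"wz": 0,"hand": -1}
    - {"x": 0,"y": 0,"z": 0.006,"wx": 0,"wy": 0,"wz": 0,"hand": -1}
    - {"x": 0,"y": 0,"z": 0.005,"wx": 0,"wy": 0,"wz": 0,"hand": -1}
    - {"x": 0,"y": 0,"z": 0.005,"wx": 0,"wy": 0,"wz": 0,"hand": -1}
    - {"x": 0,"y": 0,"z": 0,"wx": 0,"wy": 0,"wz": 0,"hand": -1}
    - {"x": 0,"y": 0,"z": 0,"wx": 0,"wy": 0,"wz": 0,"hand": -1}
    - {"x": 0,"y": 0,"z": 0,"wx": 0,"wy": 0,"wz": 0,"hand": -1}
    - {"x": 0,"y": 0,"z": 0,"wx": 0,"wy": 0,"wz": 0,"hand": -1}

```text
time: 41.98
tool_pos: [0.5149, 0.0307, 0.0746]
tool_rot: [0.0, 1.0, -0.022, 0.0]
contact_force: [-0.5, 0.1, -0.7]
gripper_width: 0.169
grasp_force: 60.8
```

Request:
send_rows:
  rows:
    - {"x": 0,"y": 0,"z": 0.005,"wx": 0,"wy": 0,"wz": 0,"hand": -1}
    - {"x": 0,"y": 0,"z": 0.003,"wx": 0,"wy": 0,"wz": 0,"hand": -1}
    - {"x": 0,"y": 0,"z": 0,"wx": 0,"wy": 0,"wz": 0,"hand": -1}
    - {"x": 0,"y": 0,"z": 0,"wx": 0,"wy": 0,"wz": 0,"hand": -1}
    - {"x": 0,"y": 0,"z": 0,"wx": 0,"wy": 0,"wz": 0,"hand": -1}
    - {"x": 0,"y": 0,"z": 0,"wx": 0,"wy": 0,"wz": 0,"hand": -1}
    - {"x": 0,"y": 0,"z": 0,"wx": 0,"wy": 0,"wz": 0,"hand": -1}
    - {"x": 0,"y": 0,"z": 0,"wx": 0,"wy": 0,"wz": 0,"hand": -1}
    - {"x": 0,"y": 0,"z": 0,"wx": 0,"wy": 0,"wz": 0,"hand": -1}
    - {"x": 0,"y": 0,"z": 0,"wx": 0,"wy": 0,"wz": 0,"hand": -1}

```text
time: 42.82
tool_pos: [0.5151, 0.0307, 0.0744]
tool_rot: [0.0, 1.0, -0.022, -0.0]
contact_force: [-2.6, 0.2, 5.0]
gripper_width: 0.167
grasp_force: 61.5
```

Request:
send_rows:
  rows:
    - {"x": 0,"y": 0,"z": 0,"wx": 0,"wy": 0,"wz": 0,"hand": -0.2}
    - {"x": 0,"y": 0,"z": 0,"wx": 0,"wy": 0,"wz": 0,"hand": -0.2}
    - {"x": 0,"y": 0,"z": 0,"wx": 0,"wy": 0,"wz": 0,"hand": -0.2}
    - {"x": 0,"y": 0,"z": 0,"wx": 0,"wy": 0,"wz": 0,"hand": -0.2}
    - {"x": 0,"y": 0,"z": -0.05,"wx": 0,"wy": 0,"wz": 0,"hand": 0}
    - {"x": 0,"y": 0,"z": -0.2,"wx": 0,"wy": 0,"wz": 0,"hand": 0}
    - {"x": 0,"y": 0,"z": -0.2,"wx": 0,"wy": 0,"wz": 0,"hand": 0}
    - {"x": 0,"y": 0,"z": -0.2,"wx": 0,"wy": 0,"wz": 0,"hand": 0}
    - {"x": 0,"y": 0,"z": 0,"wx": 0,"wy": 0,"wz": 0,"hand": 0}
    - {"x": 0,"y": 0,"z": 0,"wx": 0,"wy": 0,"wz": 0,"hand": 0}

```text
time: 43.65
tool_pos: [0.5166, 0.0306, 0.1741]
tool_rot: [0.0, 1.0, -0.022, 0.003]
contact_force: [0.7, 0.1, -0.4]
gripper_width: 0.498
grasp_force: 0.0
```

```bash
python3 - <<'E'
from h import *
cal=calibration("wrist"); im=grab_frame("wrist"); cv2.imwrite("pics/w14.png",im)
objs(im,cal,.068,1500,.068); plan([.618,-.138,.19],80,12)
E
```

```text
px [318. 188.] ctr [517.6  31. ] size [ 50. 145.] ang 87.4 holes [([320.8, 125.7], [570.8, 27.1], 143), ([321.0, 177.4], [533.4, 28.5], 126), ([320.0, 266.9], [460.9, 32.4], 150)]
px [ 51. 227.] ctr [476.5 230.5] size [105. 309.] ang 73.4 holes []
t 43.7 p [515.3  30.7 171.8] yaw -2.6 tilt [ 0.0017 -0.0001] F [-1.2  0.5  0.2] wid 0.499
N=12 x -0.0082 y 0.1195 z -0.0100 wz -0.1529  (|v| 18 mm/row)
```

The keeper met the stack at TCP z = 74.4 mm. The expected height was 54 + 20.5 = 74.5 mm, so it is fully down. Now the feet.

Request:
send_rows:
  rows:
    - {"x": 0.02,"y": 0.11,"z": -0.01,"wx": 0,"wy": 0,"wz": -0.116,"hand": 0.75}
    - {"x": 0.02,"y": 0.11,"z": -0.01,"wx": 0,"wy": 0,"wz": -0.116,"hand": 0.75}
    - {"x": 0.02,"y": 0.11,"z": 0,"wx": 0,"wy": 0,"wz": -0.116,"hand": 0.75}
    - {"x": 0.02,"y": 0.11,"z": 0,"wx": 0,"wy": 0,"wz": -0.116,"hand": 0.75}
    - {"x": 0.02,"y": 0.11,"z": 0,"wx": 0,"wy": 0,"wz": -0.116,"hand": 0.75}
    - {"x": 0.02,"y": 0.11,"z": 0,"wx": 0,"wy": 0,"wz": -0.116,"hand": 0.75}
    - {"x": 0.02,"y": 0.11,"z": 0,"wx": 0,"wy": 0,"wz": -0.116,"hand": 0.75}
    - {"x": 0.02,"y": 0.11,"z": 0,"wx": 0,"wy": 0,"wz": -0.116,"hand": 0.75}
    - {"x": 0.02,"y": 0.11,"z": 0,"wx": 0,"wy": 0,"wz": -0.116,"hand": 0.75}
    - {"x": 0.02,"y": 0.11,"z": 0,"wx": 0,"wy": 0,"wz": -0.116,"hand": 0.75}

```text
time: 44.53
tool_pos: [0.598, -0.1083, 0.1713]
tool_rot: [-0.001, 0.907, 0.421, -0.002]
contact_force: [-0.3, -0.4, 0.3]
gripper_width: 0.875
grasp_force: 0.0
```

```bash
python3 - <<'E'
from h import *
plan([.618,-.138,.16],60,7)
E
```

```text
t 44.5 p [ 598.  -108.3  171.3] yaw 49.9 tilt [-0.004   0.0012] F [-0.3 -0.4  0.3] wid 0.875
N=7 x -0.0118 y 0.0321 z 0.0107 wz -0.0322  (|v| 5 mm/row)
```

Request:
send_rows:
  rows:
    - {"x": -0.012,"y": 0.03,"z": 0.01,"wx": 0,"wy": 0,"wz": -0.029,"hand": 0.75}
    - {"x": -0.012,"y": 0.03,"z": 0.01,"wx": 0,"wy": 0,"wz": -0.029,"hand": 0.75}
    - {"x": -0.012,"y": 0.03,"z": 0.01,"wx": 0,"wy": 0,"wz": -0.029,"hand": 0.75}
    - {"x": -0.012,"y": 0.03,"z": 0.01,"wx": 0,"wy": 0,"wz": -0.029,"hand": 0.75}
    - {"x": -0.012,"y": 0.03,"z": 0.01,"wx": 0,"wy": 0,"wz": -0.029,"hand": 0.75}
    - {"x": -0.012,"y": 0.03,"z": 0.01,"wx": 0,"wy": 0,"wz": -0.029,"hand": 0.75}
    - {"x": -0.012,"y": 0.03,"z": 0.01,"wx": 0,"wy": 0,"wz": -0.029,"hand": 0.75}
    - {"x": 0,"y": 0,"z": 0,"wx": 0,"wy": 0,"wz": 0,"hand": 0.75}
    - {"x": 0,"y": 0,"z": 0,"wx": 0,"wy": 0,"wz": 0,"hand": 0.75}
    - {"x": 0,"y": 0,"z": 0,"wx": 0,"wy": 0,"wz": 0,"hand": 0.75}

```text
time: 45.37
tool_pos: [0.616, -0.1363, 0.1621]
tool_rot: [-0.001, 0.871, 0.49, -0.001]
contact_force: [0.0, 0.1, -0.3]
gripper_width: 0.872
grasp_force: 0.0
```

```bash
cat >> h.py <<'E'
def feet():
    s,p,R=pose(); cal=calibration("wrist"); im=grab_frame("wrist"); cv2.imwrite("pics/f%d.png"%(s["time"]*100),im)
    h=cv2.cvtColor(im,cv2.COLOR_BGR2HSV); m=cv2.inRange(h,(20,120,100),(35,255,255))
    n,_,st,ce=cv2.connectedComponentsWithStats(m)
    for i in range(1,n):
        if st[i,4]>20:
            X=ray(cal,ce[i],.045)[0]; print("bush px",ce[i].round(),st[i,4],(X*1e3).round(1),"tool off",(R.T@(X-p)*1e3)[:2].round(1))
E
python3 - <<'E'
from h import *
feet(); plan([.618,-.138,.006],60,10)
E
```

```text
bush px [331. 190.] 169 [ 626.5 -138.3   45. ] tool off [ 3.7 10.3]
bush px [385. 265.] 138 [ 631.5 -216.5   45. ] tool off [-60.5  55.2]
t 45.4 p [ 616.2 -136.3  162.5] yaw 58.8 tilt [-0.0014  0.0006] F [-0.8 -0.4  0.3] wid 0.877
N=10 x -0.0003 y 0.0018 z 0.1043 wz -0.0028  (|v| 16 mm/row)
```

Request:
send_rows:
  rows:
    - {"x": 0.003,"y": 0.0085,"z": 0.068,"wx": 0,"wy": 0,"wz": 0,"hand": 0.75}
    - {"x": 0.003,"y": 0.0085,"z": 0.068,"wx": 0,"wy": 0,"wz": 0,"hand": 0.75}
    - {"x": 0.003,"y": 0.0085,"z": 0.068,"wx": 0,"wy": 0,"wz": 0,"hand": 0.75}
    - {"x": 0.003,"y": 0.0085,"z": 0.068,"wx": 0,"wy": 0,"wz": 0,"hand": 0.75}
    - {"x": 0.003,"y": 0.0085,"z": 0.068,"wx": 0,"wy": 0,"wz": 0,"hand": 0.75}
    - {"x": 0.003,"y": 0.0085,"z": 0.068,"wx": 0,"wy": 0,"wz": 0,"hand": 0.75}
    - {"x": 0.003,"y": 0.0085,"z": 0.068,"wx": 0,"wy": 0,"wz": 0,"hand": 0.75}
    - {"x": 0.003,"y": 0.0085,"z": 0.068,"wx": 0,"wy": 0,"wz": 0,"hand": 0.75}
    - {"x": 0,"y": 0,"z": 0,"wx": 0,"wy": 0,"wz": 0,"hand": 0.75}
    - {"x": 0,"y": 0,"z": 0,"wx": 0,"wy": 0,"wz": 0,"hand": 0.75}

```text
time: 46.25
tool_pos: [0.6268, -0.1387, 0.0806]
tool_rot: [-0.001, 0.871, 0.491, -0.001]
contact_force: [1.2, -0.2, 0.6]
gripper_width: 0.877
grasp_force: 0.0
```

```bash
python3 - <<'E'
from h import *
feet(); plan([.626,-.138,.006],60,8)
E
```

```text
bush px [317. 233.] 333 [ 626.5 -138.5   45. ] tool off [-0.  -0.3]
bush px [391. 332.] 256 [ 631.6 -216.7   45. ] tool off [-64.2  44.7]
t 46.3 p [ 627.4 -138.9   81.6] yaw 58.8 tilt [-0.0002  0.0001] F [-1.1  0.6  1. ] wid 0.878
N=8 x 0.0000 y -0.0013 z 0.0630 wz -0.0034  (|v| 9 mm/row)
```

Request:
send_rows:
  rows:
    - {"x": 0,"y": -0.001,"z": 0.06,"wx": 0,"wy": 0,"wz": 0,"hand": 0.75}
    - {"x": 0,"y": -0.001,"z": 0.06,"wx": 0,"wy": 0,"wz": 0,"hand": 0.75}
    - {"x": 0,"y": -0.001,"z": 0.06,"wx": 0,"wy": 0,"wz": 0,"hand": 0.75}
    - {"x": 0,"y": -0.001,"z": 0.06,"wx": 0,"wy": 0,"wz": 0,"hand": 0.75}
    - {"x": 0,"y": -0.001,"z": 0.06,"wx": 0,"wy": 0,"wz": 0,"hand": 0.75}
    - {"x": 0,"y": -0.001,"z": 0.06,"wx": 0,"wy": 0,"wz": 0,"hand": 0.75}
    - {"x": 0,"y": 0,"z": 0.06,"wx": 0,"wy": 0,"wz": 0,"hand": 0.75}
    - {"x": 0,"y": 0,"z": 0.06,"wx": 0,"wy": 0,"wz": 0,"hand": 0.75}
    - {"x": 0,"y": 0,"z": 0.02,"wx": 0,"wy": 0,"wz": 0,"hand": 0.75}
    - {"x": 0,"y": 0,"z": 0,"wx": 0,"wy": 0,"wz": 0,"hand": 0.75}

```text
time: 47.13
tool_pos: [0.6256, -0.1381, 0.0051]
tool_rot: [-0.001, 0.871, 0.491, -0.001]
contact_force: [-0.5, -0.4, 0.7]
gripper_width: 0.871
grasp_force: 0.0
```

Request:
send_rows:
  rows:
    - {"x": 0,"y": 0,"z": 0,"wx": 0,"wy": 0,"wz": 0,"hand": 0.6}
    - {"x": 0,"y": 0,"z": 0,"wx": 0,"wy": 0,"wz": 0,"hand": 0.5}
    - {"x": 0,"y": 0,"z": 0,"wx": 0,"wy": 0,"wz": 0,"hand": -1}
    - {"x": 0,"y": 0,"z": 0,"wx": 0,"wy": 0,"wz": 0,"hand": -1}
    - {"x": 0,"y": 0,"z": 0,"wx": 0,"wy": 0,"wz": 0,"hand": -1}
    - {"x": 0,"y": 0,"z": 0,"wx": 0,"wy": 0,"wz": 0,"hand": -1}
    - {"x": 0,"y": 0,"z": 0,"wx": 0,"wy": 0,"wz": 0,"hand": -1}
    - {"x": 0,"y": 0,"z": 0,"wx": 0,"wy": 0,"wz": 0,"hand": -1}
    - {"x": 0,"y": 0,"z": 0,"wx": 0,"wy": 0,"wz": 0,"hand": -1}
    - {"x": 0,"y": 0,"z": 0,"wx": 0,"wy": 0,"wz": 0,"hand": -1}

```text
time: 47.97
tool_pos: [0.6278, -0.1388, 0.0084]
tool_rot: [0.001, 0.871, 0.491, 0.001]
contact_force: [0.7, 0.6, 5.9]
gripper_width: 0.646
grasp_force: 63.8
```

```bash
python3 - <<'E'
from h import *
plan([.576,.309,.215],0,14)
c=calibration("top"); t=grab_frame("top"); cv2.imwrite("pics/t10.png",t)
E
```

```text
t 48.0 p [ 627.8 -138.8    8.4] yaw 58.8 tilt [ 0.0027 -0.0009] F [0.7 0.6 5.9] wid 0.646
N=14 x 0.0946 y -0.2033 z -0.0986 wz 0.0933  (|v| 37 mm/row)
```

Request:
send_rows:
  rows:
    - {"x": 0,"y": 0,"z": -0.1,"wx": 0,"wy": 0,"wz": 0,"hand": -1}
    - {"x": 0,"y": 0,"z": -0.24,"wx": 0,"wy": 0,"wz": 0,"hand": -1}
    - {"x": 0,"y": 0,"z": -0.24,"wx": 0,"wy": 0,"wz": 0,"hand": -1}
    - {"x": 0,"y": 0,"z": -0.24,"wx": 0,"wy": 0,"wz": 0,"hand": -1}
    - {"x": 0,"y": 0,"z": -0.24,"wx": 0,"wy": 0,"wz": 0,"hand": -1}
    - {"x": 0,"y": 0,"z": -0.24,"wx": 0,"wy": 0,"wz": 0,"hand": -1}
    - {"x": 0.094,"y": -0.203,"z": 0,"wx": 0,"wy": 0,"wz": 0.093,"hand": -1}
    - {"x": 0.094,"y": -0.203,"z": 0,"wx": 0,"wy": 0,"wz": 0.093,"hand": -1}
    - {"x": 0.094,"y": -0.203,"z": 0,"wx": 0,"wy": 0,"wz": 0.093,"hand": -1}
    - {"x": 0.094,"y": -0.203,"z": 0,"wx": 0,"wy": 0,"wz": 0.093,"hand": -1}

```text
time: 48.85
tool_pos: [0.5631, -0.019, 0.2023]
tool_rot: [-0.0, 0.934, 0.356, 0.0]
contact_force: [0.5, 0.2, -0.3]
gripper_width: 0.64
grasp_force: 63.7
```

Request:
send_rows:
  rows:
    - {"x": 0.094,"y": -0.203,"z": 0,"wx": 0,"wy": 0,"wz": 0.093,"hand": -1}
    - {"x": 0.094,"y": -0.203,"z": 0,"wx": 0,"wy": 0,"wz": 0.093,"hand": -1}
    - {"x": 0.094,"y": -0.203,"z": 0,"wx": 0,"wy": 0,"wz": 0.093,"hand": -1}
    - {"x": 0.094,"y": -0.203,"z": 0,"wx": 0,"wy": 0,"wz": 0.093,"hand": -1}
    - {"x": 0.094,"y": -0.203,"z": 0,"wx": 0,"wy": 0,"wz": 0.093,"hand": -1}
    - {"x": 0.094,"y": -0.203,"z": 0,"wx": 0,"wy": 0,"wz": 0.093,"hand": -1}
    - {"x": 0.094,"y": -0.203,"z": 0,"wx": 0,"wy": 0,"wz": 0.093,"hand": -1}
    - {"x": 0.094,"y": -0.203,"z": 0,"wx": 0,"wy": 0,"wz": 0.093,"hand": -1}
    - {"x": 0.094,"y": -0.203,"z": 0,"wx": 0,"wy": 0,"wz": 0.093,"hand": -1}
    - {"x": 0.094,"y": -0.203,"z": 0,"wx": 0,"wy": 0,"wz": 0.093,"hand": -1}

```text
time: 49.68
tool_pos: [0.5732, 0.31, 0.2021]
tool_rot: [0.0, 1.0, 0.0, -0.0]
contact_force: [0.8, -0.1, -0.3]
gripper_width: 0.643
grasp_force: 63.7
```

Request:
send_rows:
  rows:
    - {"x": 0,"y": 0,"z": 0,"wx": 0,"wy": 0,"wz": 0,"hand": -1}
    - {"x": 0,"y": 0,"z": 0,"wx": 0,"wy": 0,"wz": 0,"hand": -1}
    - {"x": 0,"y": 0,"z": 0,"wx": 0,"wy": 0,"wz": 0,"hand": -1}
    - {"x": 0,"y": 0,"z": 0,"wx": 0,"wy": 0,"wz": 0,"hand": -1}
    - {"x": 0,"y": 0,"z": 0,"wx": 0,"wy": 0,"wz": 0,"hand": -1}
    - {"x": 0,"y": 0,"z": 0,"wx": 0,"wy": 0,"wz": 0,"hand": -1}
    - {"x": 0,"y": 0,"z": 0,"wx": 0,"wy": 0,"wz": 0,"hand": -1}
    - {"x": 0,"y": 0,"z": 0,"wx": 0,"wy": 0,"wz": 0,"hand": -1}
    - {"x": 0,"y": 0,"z": 0,"wx": 0,"wy": 0,"wz": 0,"hand": -1}
    - {"x": 0,"y": 0,"z": 0,"wx": 0,"wy": 0,"wz": 0,"hand": -1}

```text
time: 50.52
tool_pos: [0.574, 0.308, 0.2018]
tool_rot: [-0.0, 1.0, 0.001, 0.0]
contact_force: [-0.3, 0.0, -1.3]
gripper_width: 0.642
grasp_force: 63.7
```

```bash
python3 - <<'E'
from h import *
import pickle
cal=calibration("wrist"); im=grab_frame("wrist"); cv2.imwrite("pics/w15.png",im); pickle.dump(cal,open("w15.pkl","wb"))
plan([.576,.309,.03],1,14)
X=np.array([[511+a*120,309+b*75,115] for a,b in((1,1),(1,-1),(-1,-1),(-1,1))])/1e3
for q in proj(cal,X): cv2.circle(im,tuple(int(v) for v in q),4,(0,0,255),1)
cv2.imwrite("pics/w15d.png",im)
E
```

```text
t 50.6 p [573.9 308.1 201.8] yaw 0.2 tilt [-0.  0.] F [-0.3 -0.2 -1.5] wid 0.640
N=14 x 0.0010 y -0.0004 z 0.0818 wz -0.0013  (|v| 12 mm/row)
```

View pics/w15d.png

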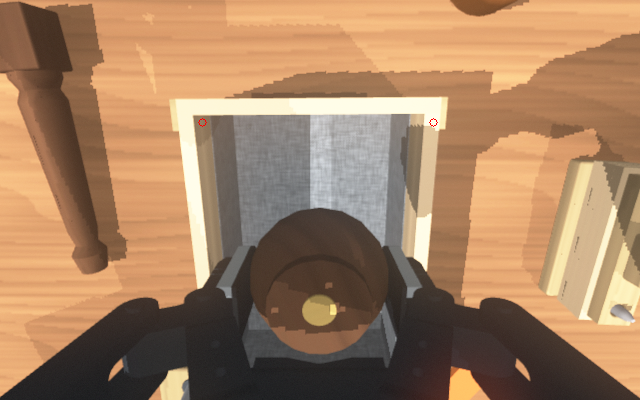

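The foot is held upright over the crate. The crate's outer far rim corners are at (172,100) and (447,97), and its far inner edge is at row 114.

```bash
python3 - <<'E'
from h import *
import pickle
cal=pickle.load(open("w15.pkl","rb"))
print((ray(cal,[(172,100),(447,97),(310,114),(193,200),(429,200),(182,130),(440,130)],.115)*1e3).round(1))
im=cv2.imread("pics/w15.png"); h=cv2.cvtColor(im,cv2.COLOR_BGR2HSV)
print(h[90:122:3,310,1], h[200,165:215:4,1], h[200,400:450:4,1])
E
```

```text
[[644.8 402.3 115. ]
 [647.2 226.8 115. ]
 [636.4 314.2 115. ]
 [578.3 395.4 115. ]
 [578.7 232.  115. ]
 [626.  398.  115. ]
 [626.5 229.2 115. ]]
[120 112 113  23  23  23  23  22  40   6   1] [125 128 125 125 125 124  21  21  21  53  86  83  87] [  4   6  79  76  79  77  78  77  90 122 124 126 126]
```

Request:
send_rows:
  rows:
    - {"x": 0.009,"y": -0.009,"z": 0.15,"wx": 0,"wy": 0,"wz": 0,"hand": -1}
    - {"x": 0.009,"y": -0.009,"z": 0.15,"wx": 0,"wy": 0,"wz": 0,"hand": -1}
    - {"x": 0.009,"y": -0.009,"z": 0.15,"wx": 0,"wy": 0,"wz": 0,"hand": -1}
    - {"x": 0,"y": 0,"z": 0.15,"wx": 0,"wy": 0,"wz": 0,"hand": -1}
    - {"x": 0,"y": 0,"z": 0.15,"wx": 0,"wy": 0,"wz": 0,"hand": -1}
    - {"x": 0,"y": 0,"z": 0.15,"wx": 0,"wy": 0,"wz": 0,"hand": -1}
    - {"x": 0,"y": 0,"z": 0.09,"wx": 0,"wy": 0,"wz": 0,"hand": -1}
    - {"x": 0,"y": 0,"z": 0.09,"wx": 0,"wy": 0,"wz": 0,"hand": -1}
    - {"x": 0,"y": 0,"z": 0.05,"wx": 0,"wy": 0,"wz": 0,"hand": -1}
    - {"x": 0,"y": 0,"z": 0.03,"wx": 0,"wy": 0,"wz": 0,"hand": -1}

```text
time: 51.4
tool_pos: [0.5778, 0.3122, 0.0269]
tool_rot: [0.0, 1.0, 0.002, -0.0]
contact_force: [-0.2, -0.3, -1.1]
gripper_width: 0.645
grasp_force: 63.7
```

Request:
send_rows:
  rows:
    - {"x": 0,"y": 0,"z": 0.006,"wx": 0,"wy": 0,"wz": 0,"hand": -1}
    - {"x": 0,"y": 0,"z": 0.006,"wx": 0,"wy": 0,"wz": 0,"hand": -1}
    - {"x": 0,"y": 0,"z": 0.006,"wx": 0,"wy": 0,"wz": 0,"hand": -1}
    - {"x": 0,"y": 0,"z": 0.006,"wx": 0,"wy": 0,"wz": 0,"hand": -1}
    - {"x": 0,"y": 0,"z": 0.006,"wx": 0,"wy": 0,"wz": 0,"hand": -1}
    - {"x": 0,"y": 0,"z": 0.004,"wx": 0,"wy": 0,"wz": 0,"hand": -1}
    - {"x": 0,"y": 0,"z": 0,"wx": 0,"wy": 0,"wz": 0,"hand": -1}
    - {"x": 0,"y": 0,"z": 0,"wx": 0,"wy": 0,"wz": 0,"hand": -1}
    - {"x": 0,"y": 0,"z": 0,"wx": 0,"wy": 0,"wz": 0,"hand": -1}
    - {"x": 0,"y": 0,"z": 0,"wx": 0,"wy": 0,"wz": 0,"hand": -1}

```text
time: 52.23
tool_pos: [0.578, 0.3123, 0.0227]
tool_rot: [-0.0, 1.0, 0.002, 0.0]
contact_force: [-0.1, -1.0, -0.1]
gripper_width: 0.643
grasp_force: 63.7
```

Request:
send_rows:
  rows:
    - {"x": 0,"y": 0,"z": 0.004,"wx": 0,"wy": 0,"wz": 0,"hand": -1}
    - {"x": 0,"y": 0,"z": 0.004,"wx": 0,"wy": 0,"wz": 0,"hand": -1}
    - {"x": 0,"y": 0,"z": 0.004,"wx": 0,"wy": 0,"wz": 0,"hand": -1}
    - {"x": 0,"y": 0,"z": 0.004,"wx": 0,"wy": 0,"wz": 0,"hand": -1}
    - {"x": 0,"y": 0,"z": 0.004,"wx": 0,"wy": 0,"wz": 0,"hand": -1}
    - {"x": 0,"y": 0,"z": 0,"wx": 0,"wy": 0,"wz": 0,"hand": -1}
    - {"x": 0,"y": 0,"z": 0,"wx": 0,"wy": 0,"wz": 0,"hand": -1}
    - {"x": 0,"y": 0,"z": 0,"wx": 0,"wy": 0,"wz": 0,"hand": -1}
    - {"x": 0,"y": 0,"z": 0,"wx": 0,"wy": 0,"wz": 0,"hand": -1}
    - {"x": 0,"y": 0,"z": 0,"wx": 0,"wy": 0,"wz": 0,"hand": -1}

```text
time: 53.07
tool_pos: [0.578, 0.3123, 0.0197]
tool_rot: [-0.0, 1.0, 0.002, 0.0]
contact_force: [-0.6, 0.2, -0.7]
gripper_width: 0.643
grasp_force: 63.7
```

Request:
send_rows:
  rows:
    - {"x": 0,"y": 0,"z": 0.004,"wx": 0,"wy": 0,"wz": 0,"hand": -1}
    - {"x": 0,"y": 0,"z": 0.003,"wx": 0,"wy": 0,"wz": 0,"hand": -1}
    - {"x": 0,"y": 0,"z": 0,"wx": 0,"wy": 0,"wz": 0,"hand": -1}
    - {"x": 0,"y": 0,"z": 0,"wx": 0,"wy": 0,"wz": 0,"hand": -1}
    - {"x": 0,"y": 0,"z": 0,"wx": 0,"wy": 0,"wz": 0,"hand": -1}
    - {"x": 0,"y": 0,"z": 0,"wx": 0,"wy": 0,"wz": 0,"hand": -1}
    - {"x": 0,"y": 0,"z": 0,"wx": 0,"wy": 0,"wz": 0,"hand": -1}
    - {"x": 0,"y": 0,"z": 0,"wx": 0,"wy": 0,"wz": 0,"hand": -1}
    - {"x": 0,"y": 0,"z": 0,"wx": 0,"wy": 0,"wz": 0,"hand": -1}
    - {"x": 0,"y": 0,"z": 0,"wx": 0,"wy": 0,"wz": 0,"hand": -1}

```text
time: 53.9
tool_pos: [0.578, 0.3123, 0.0186]
tool_rot: [0.0, 1.0, 0.002, -0.0]
contact_force: [-0.2, -0.5, -0.2]
gripper_width: 0.643
grasp_force: 63.7
```

Still no load at 18.6 mm. I'll keep going in steps of under a millimetre.

Request:
send_rows:
  rows:
    - {"x": 0,"y": 0,"z": 0.003,"wx": 0,"wy": 0,"wz": 0,"hand": -1}
    - {"x": 0,"y": 0,"z": 0.002,"wx": 0,"wy": 0,"wz": 0,"hand": -1}
    - {"x": 0,"y": 0,"z": 0,"wx": 0,"wy": 0,"wz": 0,"hand": -1}
    - {"x": 0,"y": 0,"z": 0,"wx": 0,"wy": 0,"wz": 0,"hand": -1}
    - {"x": 0,"y": 0,"z": 0,"wx": 0,"wy": 0,"wz": 0,"hand": -1}
    - {"x": 0,"y": 0,"z": 0,"wx": 0,"wy": 0,"wz": 0,"hand": -1}
    - {"x": 0,"y": 0,"z": 0,"wx": 0,"wy": 0,"wz": 0,"hand": -1}
    - {"x": 0,"y": 0,"z": 0,"wx": 0,"wy": 0,"wz": 0,"hand": -1}
    - {"x": 0,"y": 0,"z": 0,"wx": 0,"wy": 0,"wz": 0,"hand": -1}
    - {"x": 0,"y": 0,"z": 0,"wx": 0,"wy": 0,"wz": 0,"hand": -1}

```text
time: 54.73
tool_pos: [0.5781, 0.3123, 0.0185]
tool_rot: [0.0, 1.0, 0.002, 0.0]
contact_force: [-2.8, -1.4, 5.9]
gripper_width: 0.645
grasp_force: 64.2
```

Request:
send_rows:
  rows:
    - {"x": 0,"y": 0,"z": 0.003,"wx": 0,"wy": 0,"wz": 0,"hand": -1}
    - {"x": 0,"y": 0,"z": 0.001,"wx": 0,"wy": 0,"wz": 0,"hand": -1}
    - {"x": 0,"y": 0,"z": 0,"wx": 0,"wy": 0,"wz": 0,"hand": -1}
    - {"x": 0,"y": 0,"z": 0,"wx": 0,"wy": 0,"wz": 0,"hand": -1}
    - {"x": 0,"y": 0,"z": 0,"wx": 0,"wy": 0,"wz": 0,"hand": -1}
    - {"x": 0,"y": 0,"z": 0,"wx": 0,"wy": 0,"wz": 0,"hand": -1}
    - {"x": 0,"y": 0,"z": 0,"wx": 0,"wy": 0,"wz": 0,"hand": -1}
    - {"x": 0,"y": 0,"z": 0,"wx": 0,"wy": 0,"wz": 0,"hand": -1}
    - {"x": 0,"y": 0,"z": 0,"wx": 0,"wy": 0,"wz": 0,"hand": -1}
    - {"x": 0,"y": 0,"z": 0,"wx": 0,"wy": 0,"wz": 0,"hand": -1}

```text
time: 55.57
tool_pos: [0.5781, 0.3123, 0.0184]
tool_rot: [0.0, 1.0, 0.002, -0.0]
contact_force: [-4.1, -1.9, 8.9]
gripper_width: 0.645
grasp_force: 64.6
```

Contact came at 18.5 mm, as predicted from the grasp height. I'll back off slightly, release and lift out.

Request:
send_rows:
  rows:
    - {"x": 0,"y": 0,"z": -0.004,"wx": 0,"wy": 0,"wz": 0,"hand": -1}
    - {"x": 0,"y": 0,"z": 0,"wx": 0,"wy": 0,"wz": 0,"hand": -1}
    - {"x": 0,"y": 0,"z": 0,"wx": 0,"wy": 0,"wz": 0,"hand": -1}
    - {"x": 0,"y": 0,"z": 0,"wx": 0,"wy": 0,"wz": 0,"hand": 0.5}
    - {"x": 0,"y": 0,"z": 0,"wx": 0,"wy": 0,"wz": 0,"hand": 0.7}
    - {"x": 0,"y": 0,"z": 0,"wx": 0,"wy": 0,"wz": 0,"hand": 0.75}
    - {"x": 0,"y": 0,"z": 0,"wx": 0,"wy": 0,"wz": 0,"hand": 0.75}
    - {"x": 0,"y": 0,"z": 0,"wx": 0,"wy": 0,"wz": 0,"hand": 0.75}
    - {"x": 0,"y": 0,"z": 0,"wx": 0,"wy": 0,"wz": 0,"hand": 0.75}
    - {"x": 0,"y": 0,"z": 0,"wx": 0,"wy": 0,"wz": 0,"hand": 0.75}

```text
time: 56.4
tool_pos: [0.578, 0.3123, 0.0177]
tool_rot: [-0.0, 1.0, 0.002, -0.0]
contact_force: [-0.4, -0.4, 0.2]
gripper_width: 0.873
grasp_force: 0.0
```

Request:
send_rows:
  rows:
    - {"x": 0,"y": 0,"z": -0.05,"wx": 0,"wy": 0,"wz": 0,"hand": 0.75}
    - {"x": 0,"y": 0,"z": -0.1,"wx": 0,"wy": 0,"wz": 0,"hand": 0.75}
    - {"x": 0,"y": 0,"z": -0.2,"wx": 0,"wy": 0,"wz": 0,"hand": 0.75}
    - {"x": 0,"y": 0,"z": -0.22,"wx": 0,"wy": 0,"wz": 0,"hand": 0.75}
    - {"x": 0,"y": 0,"z": -0.22,"wx": 0,"wy": 0,"wz": 0,"hand": 0.75}
    - {"x": 0,"y": 0,"z": -0.22,"wx": 0,"wy": 0,"wz": 0,"hand": 0.75}
    - {"x": 0,"y": 0,"z": -0.2,"wx": 0,"wy": 0,"wz": 0,"hand": 0.75}
    - {"x": 0,"y": 0,"z": 0,"wx": 0,"wy": 0,"wz": 0,"hand": 0.75}
    - {"x": 0,"y": 0,"z": 0,"wx": 0,"wy": 0,"wz": 0,"hand": 0.75}
    - {"x": 0,"y": 0,"z": 0,"wx": 0,"wy": 0,"wz": 0,"hand": 0.75}

```text
time: 57.23
tool_pos: [0.578, 0.3123, 0.2003]
tool_rot: [-0.0, 1.0, 0.002, 0.001]
contact_force: [-0.6, -0.3, 0.3]
gripper_width: 0.877
grasp_force: 0.0
```

```bash
python3 - <<'E'
from h import *
feet(); plan([.6316,-.2167,.15],58.8,18)
E
```

```text
t 57.3 p [577.4 312.  198.8] yaw 0.2 tilt [-0.0012 -0.0005] F [-1.1 -0.3 -0.2] wid 0.875
N=18 x -0.0770 y 0.1907 z 0.0181 wz -0.0724  (|v| 31 mm/row)
```

Request:
send_rows:
  rows:
    - {"x": -0.077,"y": 0.191,"z": 0,"wx": 0,"wy": 0,"wz": -0.072,"hand": 0.75}
    - {"x": -0.077,"y": 0.191,"z": 0,"wx": 0,"wy": 0,"wz": -0.072,"hand": 0.75}
    - {"x": -0.077,"y": 0.191,"z": 0,"wx": 0,"wy": 0,"wz": -0.072,"hand": 0.75}
    - {"x": -0.077,"y": 0.191,"z": 0,"wx": 0,"wy": 0,"wz": -0.072,"hand": 0.75}
    - {"x": -0.077,"y": 0.191,"z": 0,"wx": 0,"wy": 0,"wz": -0.072,"hand": 0.75}
    - {"x": -0.077,"y": 0.191,"z": 0,"wx": 0,"wy": 0,"wz": -0.072,"hand": 0.75}
    - {"x": -0.077,"y": 0.191,"z": 0,"wx": 0,"wy": 0,"wz": -0.072,"hand": 0.75}
    - {"x": -0.077,"y": 0.191,"z": 0,"wx": 0,"wy": 0,"wz": -0.072,"hand": 0.75}
    - {"x": -0.077,"y": 0.191,"z": 0,"wx": 0,"wy": 0,"wz": -0.072,"hand": 0.75}
    - {"x": -0.077,"y": 0.191,"z": 0,"wx": 0,"wy": 0,"wz": -0.072,"hand": 0.75}

```text
time: 58.12
tool_pos: [0.5383, 0.0086, 0.1974]
tool_rot: [-0.001, 0.959, 0.282, -0.002]
contact_force: [0.3, -0.5, -1.1]
gripper_width: 0.874
grasp_force: 0.0
```

Request:
send_rows:
  rows:
    - {"x": -0.077,"y": 0.191,"z": 0.04,"wx": 0,"wy": 0,"wz": -0.072,"hand": 0.75}
    - {"x": -0.077,"y": 0.191,"z": 0.04,"wx": 0,"wy": 0,"wz": -0.072,"hand": 0.75}
    - {"x": -0.077,"y": 0.191,"z": 0.04,"wx": 0,"wy": 0,"wz": -0.072,"hand": 0.75}
    - {"x": -0.077,"y": 0.191,"z": 0.04,"wx": 0,"wy": 0,"wz": -0.072,"hand": 0.75}
    - {"x": -0.077,"y": 0.191,"z": 0.04,"wx": 0,"wy": 0,"wz": -0.072,"hand": 0.75}
    - {"x": -0.077,"y": 0.191,"z": 0.04,"wx": 0,"wy": 0,"wz": -0.072,"hand": 0.75}
    - {"x": -0.077,"y": 0.191,"z": 0.04,"wx": 0,"wy": 0,"wz": -0.072,"hand": 0.75}
    - {"x": -0.077,"y": 0.191,"z": 0.04,"wx": 0,"wy": 0,"wz": -0.072,"hand": 0.75}
    - {"x": 0,"y": 0,"z": 0,"wx": 0,"wy": 0,"wz": 0,"hand": 0.75}
    - {"x": 0,"y": 0,"z": 0,"wx": 0,"wy": 0,"wz": 0,"hand": 0.75}

```text
time: 58.95
tool_pos: [0.6302, -0.218, 0.1482]
tool_rot: [-0.002, 0.873, 0.488, -0.001]
contact_force: [-0.7, 0.8, -0.1]
gripper_width: 0.875
grasp_force: 0.0
```

```bash
ls pics | grep ^f; python3 - <<'E'
from h import *
import glob
feet(); plan([.6316,-.2167,.08],58.8,8)
f=sorted(glob.glob("pics/f57*.png"))[-1]; im=cv2.imread(f); h=cv2.cvtColor(im,cv2.COLOR_BGR2HSV)
m=cv2.inRange(h,(15,90,50),(38,255,255)); m[:, :230]=0; m[:,420:]=0
n,_,st,ce=cv2.connectedComponentsWithStats(m); print([(ce[i].round(),st[i,4]) for i in range(1,n) if st[i,4]>15])
d=cv2.inRange(h,(0,60,5),(16,255,110)); d[:,:230]=0; d[:,420:]=0; n,_,st,ce=cv2.connectedComponentsWithStats(d); print([(st[i]) for i in range(1,n) if st[i,4]>150])
E
```

```text
f4536.png
f4625.png
f5723.png
bush px [319. 197.] 179 [ 631.5 -216.4   45. ] tool off [2.1 0.8]
bush px [375. 281.] 108 [ 633.1 -298.9   45. ] tool off [-67.3  45.4]
t 59.0 p [ 630.3 -217.1  149.1] yaw 58.4 tilt [-0.0037  0.0021] F [0.1 0.5 0.5] wid 0.879
N=8 x 0.0009 y 0.0010 z 0.0576 wz -0.0010  (|v| 9 mm/row)
[(array([244., 104.]), np.int32(26)), (array([319., 186.]), np.int32(180))]
[array([259,  99, 114,   5, 502], dtype=int32), array([ 289,  149,   61,   61, 1080], dtype=int32)]
```

Request:
send_rows:
  rows:
    - {"x": 0,"y": 0,"z": 0.15,"wx": 0,"wy": 0,"wz": 0,"hand": 0.75}
    - {"x": 0,"y": 0,"z": 0.15,"wx": 0,"wy": 0,"wz": 0,"hand": 0.75}
    - {"x": 0,"y": 0,"z": 0.12,"wx": 0,"wy": 0,"wz": 0,"hand": 0.75}
    - {"x": 0,"y": 0,"z": 0,"wx": 0,"wy": 0,"wz": 0,"hand": 0.75}
    - {"x": 0,"y": 0,"z": 0,"wx": 0,"wy": 0,"wz": 0,"hand": 0.75}
    - {"x": 0,"y": 0,"z": 0,"wx": 0,"wy": 0,"wz": 0,"hand": 0.75}
    - {"x": 0,"y": 0,"z": 0,"wx": 0,"wy": 0,"wz": 0,"hand": 0.75}
    - {"x": 0,"y": 0,"z": 0,"wx": 0,"wy": 0,"wz": 0,"hand": 0.75}
    - {"x": 0,"y": 0,"z": 0,"wx": 0,"wy": 0,"wz": 0,"hand": 0.75}
    - {"x": 0,"y": 0,"z": 0,"wx": 0,"wy": 0,"wz": 0,"hand": 0.75}

```text
time: 59.83
tool_pos: [0.6319, -0.2177, 0.0894]
tool_rot: [0.001, 0.873, 0.489, 0.0]
contact_force: [0.2, -0.0, 1.0]
gripper_width: 0.874
grasp_force: 0.0
```

```bash
python3 - <<'E'
from h import *
feet(); plan([.6315,-.2164,.006],58.8,8)
E
```

```text
bush px [316. 226.] 305 [ 631.5 -216.4   45. ] tool off [ 0.9 -1.1]
bush px [386. 329.] 229 [ 633.1 -298.9   45. ] tool off [-68.6  43.4]
t 59.9 p [ 631.7 -217.6   89. ] yaw 58.5 tilt [ 0.0009 -0.0004] F [-0.4 -0.2  0.2] wid 0.877
N=8 x 0.0008 y -0.0008 z 0.0692 wz -0.0009  (|v| 10 mm/row)
```

Request:
send_rows:
  rows:
    - {"x": 0.001,"y": -0.001,"z": 0.068,"wx": 0,"wy": 0,"wz": 0,"hand": 0.75}
    - {"x": 0.001,"y": -0.001,"z": 0.068,"wx": 0,"wy": 0,"wz": 0,"hand": 0.75}
    - {"x": 0.001,"y": -0.001,"z": 0.068,"wx": 0,"wy": 0,"wz": 0,"hand": 0.75}
    - {"x": 0.001,"y": -0.001,"z": 0.068,"wx": 0,"wy": 0,"wz": 0,"hand": 0.75}
    - {"x": 0.001,"y": -0.001,"z": 0.068,"wx": 0,"wy": 0,"wz": 0,"hand": 0.75}
    - {"x": 0.001,"y": -0.001,"z": 0.068,"wx": 0,"wy": 0,"wz": 0,"hand": 0.75}
    - {"x": 0,"y": 0,"z": 0.068,"wx": 0,"wy": 0,"wz": 0,"hand": 0.75}
    - {"x": 0,"y": 0,"z": 0.05,"wx": 0,"wy": 0,"wz": 0,"hand": 0.75}
    - {"x": 0,"y": 0,"z": 0.015,"wx": 0,"wy": 0,"wz": 0,"hand": 0.75}
    - {"x": 0,"y": 0,"z": 0,"wx": 0,"wy": 0,"wz": 0,"hand": 0.75}

```text
time: 60.72
tool_pos: [0.6305, -0.2159, 0.006]
tool_rot: [-0.001, 0.873, 0.489, -0.001]
contact_force: [0.8, 0.2, 0.1]
gripper_width: 0.874
grasp_force: 0.0
```

Request:
send_rows:
  rows:
    - {"x": 0,"y": 0,"z": 0,"wx": 0,"wy": 0,"wz": 0,"hand": 0.6}
    - {"x": 0,"y": 0,"z": 0,"wx": 0,"wy": 0,"wz": 0,"hand": 0.5}
    - {"x": 0,"y": 0,"z": 0,"wx": 0,"wy": 0,"wz": 0,"hand": -1}
    - {"x": 0,"y": 0,"z": 0,"wx": 0,"wy": 0,"wz": 0,"hand": -1}
    - {"x": 0,"y": 0,"z": 0,"wx": 0,"wy": 0,"wz": 0,"hand": -1}
    - {"x": 0,"y": 0,"z": 0,"wx": 0,"wy": 0,"wz": 0,"hand": -1}
    - {"x": 0,"y": 0,"z": 0,"wx": 0,"wy": 0,"wz": 0,"hand": -1}
    - {"x": 0,"y": 0,"z": 0,"wx": 0,"wy": 0,"wz": 0,"hand": -1}
    - {"x": 0,"y": 0,"z": 0,"wx": 0,"wy": 0,"wz": 0,"hand": -1}
    - {"x": 0,"y": 0,"z": 0,"wx": 0,"wy": 0,"wz": 0,"hand": -1}

```text
time: 61.55
tool_pos: [0.6323, -0.2168, 0.0089]
tool_rot: [0.001, 0.873, 0.489, 0.001]
contact_force: [-0.7, 0.2, 5.9]
gripper_width: 0.636
grasp_force: 63.9
```

```bash
python3 - <<'E'
from h import *
plan([.514,.312,.2],0,16)
E
```

```text
t 61.5 p [ 632.3 -216.8    8.9] yaw 58.5 tilt [ 0.0025 -0.0012] F [-0.7  0.2  5.9] wid 0.636
N=16 x 0.0748 y -0.2235 z -0.0800 wz 0.0812  (|v| 37 mm/row)
```

Request:
send_rows:
  rows:
    - {"x": 0,"y": 0,"z": -0.1,"wx": 0,"wy": 0,"wz": 0,"hand": -1}
    - {"x": 0,"y": 0,"z": -0.24,"wx": 0,"wy": 0,"wz": 0,"hand": -1}
    - {"x": 0,"y": 0,"z": -0.24,"wx": 0,"wy": 0,"wz": 0,"hand": -1}
    - {"x": 0,"y": 0,"z": -0.24,"wx": 0,"wy": 0,"wz": 0,"hand": -1}
    - {"x": 0,"y": 0,"z": -0.24,"wx": 0,"wy": 0,"wz": 0,"hand": -1}
    - {"x": 0,"y": 0,"z": -0.24,"wx": 0,"wy": 0,"wz": 0,"hand": -1}
    - {"x": 0.075,"y": -0.223,"z": 0,"wx": 0,"wy": 0,"wz": 0.081,"hand": -1}
    - {"x": 0.075,"y": -0.223,"z": 0,"wx": 0,"wy": 0,"wz": 0.081,"hand": -1}
    - {"x": 0.075,"y": -0.223,"z": 0,"wx": 0,"wy": 0,"wz": 0.081,"hand": -1}
    - {"x": 0.075,"y": -0.223,"z": 0,"wx": 0,"wy": 0,"wz": 0.081,"hand": -1}

```text
time: 62.38
tool_pos: [0.5498, -0.0991, 0.2024]
tool_rot: [-0.0, 0.928, 0.372, -0.0]
contact_force: [-0.5, 0.8, -1.6]
gripper_width: 0.639
grasp_force: 63.8
```

Request:
send_rows:
  rows:
    - {"x": 0.075,"y": -0.223,"z": 0,"wx": 0,"wy": 0,"wz": 0.081,"hand": -1}
    - {"x": 0.075,"y": -0.223,"z": 0,"wx": 0,"wy": 0,"wz": 0.081,"hand": -1}
    - {"x": 0.075,"y": -0.223,"z": 0,"wx": 0,"wy": 0,"wz": 0.081,"hand": -1}
    - {"x": 0.075,"y": -0.223,"z": 0,"wx": 0,"wy": 0,"wz": 0.081,"hand": -1}
    - {"x": 0.075,"y": -0.223,"z": 0,"wx": 0,"wy": 0,"wz": 0.081,"hand": -1}
    - {"x": 0.075,"y": -0.223,"z": 0,"wx": 0,"wy": 0,"wz": 0.081,"hand": -1}
    - {"x": 0.075,"y": -0.223,"z": 0,"wx": 0,"wy": 0,"wz": 0.081,"hand": -1}
    - {"x": 0.075,"y": -0.223,"z": 0,"wx": 0,"wy": 0,"wz": 0.081,"hand": -1}
    - {"x": 0.075,"y": -0.223,"z": 0,"wx": 0,"wy": 0,"wz": 0.081,"hand": -1}
    - {"x": 0.075,"y": -0.223,"z": 0,"wx": 0,"wy": 0,"wz": 0.081,"hand": -1}

```text
time: 63.22
tool_pos: [0.4965, 0.2445, 0.2025]
tool_rot: [0.0, 0.998, 0.064, -0.0]
contact_force: [0.7, 0.2, -0.7]
gripper_width: 0.641
grasp_force: 63.8
```

Request:
send_rows:
  rows:
    - {"x": 0.075,"y": -0.223,"z": 0,"wx": 0,"wy": 0,"wz": 0.081,"hand": -1}
    - {"x": 0.075,"y": -0.223,"z": 0,"wx": 0,"wy": 0,"wz": 0.081,"hand": -1}
    - {"x": 0,"y": 0,"z": 0,"wx": 0,"wy": 0,"wz": 0,"hand": -1}
    - {"x": 0,"y": 0,"z": 0,"wx": 0,"wy": 0,"wz": 0,"hand": -1}
    - {"x": 0,"y": 0,"z": 0,"wx": 0,"wy": 0,"wz": 0,"hand": -1}
    - {"x": 0,"y": 0,"z": 0,"wx": 0,"wy": 0,"wz": 0,"hand": -1}
    - {"x": 0,"y": 0,"z": 0,"wx": 0,"wy": 0,"wz": 0,"hand": -1}
    - {"x": 0,"y": 0,"z": 0,"wx": 0,"wy": 0,"wz": 0,"hand": -1}
    - {"x": 0,"y": 0,"z": 0,"wx": 0,"wy": 0,"wz": 0,"hand": -1}
    - {"x": 0,"y": 0,"z": 0,"wx": 0,"wy": 0,"wz": 0,"hand": -1}

```text
time: 64.05
tool_pos: [0.5135, 0.311, 0.2024]
tool_rot: [-0.0, 1.0, 0.001, 0.0]
contact_force: [0.3, -0.4, -0.3]
gripper_width: 0.646
grasp_force: 63.9
```

```bash
python3 - <<'E'
from h import *
plan([.513,.312,.024],0,10)
E
```

```text
t 64.0 p [513.5 311.  202.4] yaw 0.1 tilt [0.0002 0.0001] F [ 0.3 -0.4 -0.3] wid 0.646
N=10 x -0.0004 y -0.0007 z 0.1189 wz 0.0003  (|v| 18 mm/row)
```

Request:
send_rows:
  rows:
    - {"x": 0,"y": -0.005,"z": 0.15,"wx": 0,"wy": 0,"wz": 0,"hand": -1}
    - {"x": 0,"y": 0,"z": 0.15,"wx": 0,"wy": 0,"wz": 0,"hand": -1}
    - {"x": 0,"y": 0,"z": 0.15,"wx": 0,"wy": 0,"wz": 0,"hand": -1}
    - {"x": 0,"y": 0,"z": 0.15,"wx": 0,"wy": 0,"wz": 0,"hand": -1}
    - {"x": 0,"y": 0,"z": 0.15,"wx": 0,"wy": 0,"wz": 0,"hand": -1}
    - {"x": 0,"y": 0,"z": 0.15,"wx": 0,"wy": 0,"wz": 0,"hand": -1}
    - {"x": 0,"y": 0,"z": 0.1,"wx": 0,"wy": 0,"wz": 0,"hand": -1}
    - {"x": 0,"y": 0,"z": 0.1,"wx": 0,"wy": 0,"wz": 0,"hand": -1}
    - {"x": 0,"y": 0,"z": 0.06,"wx": 0,"wy": 0,"wz": 0,"hand": -1}
    - {"x": 0,"y": 0,"z": 0.03,"wx": 0,"wy": 0,"wz": 0,"hand": -1}

```text
time: 64.88
tool_pos: [0.5126, 0.3117, 0.0221]
tool_rot: [0.001, 1.0, 0.001, -0.001]
contact_force: [-0.3, 1.0, -0.2]
gripper_width: 0.644
grasp_force: 63.9
```

Request:
send_rows:
  rows:
    - {"x": 0,"y": 0,"z": 0.005,"wx": 0,"wy": 0,"wz": 0,"hand": -1}
    - {"x": 0,"y": 0,"z": 0.005,"wx": 0,"wy": 0,"wz": 0,"hand": -1}
    - {"x": 0,"y": 0,"z": 0.005,"wx": 0,"wy": 0,"wz": 0,"hand": -1}
    - {"x": 0,"y": 0,"z": 0.004,"wx": 0,"wy": 0,"wz": 0,"hand": -1}
    - {"x": 0,"y": 0,"z": 0.004,"wx": 0,"wy": 0,"wz": 0,"hand": -1}
    - {"x": 0,"y": 0,"z": 0.003,"wx": 0,"wy": 0,"wz": 0,"hand": -1}
    - {"x": 0,"y": 0,"z": 0,"wx": 0,"wy": 0,"wz": 0,"hand": -1}
    - {"x": 0,"y": 0,"z": 0,"wx": 0,"wy": 0,"wz": 0,"hand": -1}
    - {"x": 0,"y": 0,"z": 0,"wx": 0,"wy": 0,"wz": 0,"hand": -1}
    - {"x": 0,"y": 0,"z": 0,"wx": 0,"wy": 0,"wz": 0,"hand": -1}

```text
time: 65.72
tool_pos: [0.5135, 0.3123, 0.0198]
tool_rot: [-0.0, 1.0, 0.002, 0.0]
contact_force: [-0.6, -0.1, -1.0]
gripper_width: 0.641
grasp_force: 63.9
```

Request:
send_rows:
  rows:
    - {"x": 0,"y": 0,"z": 0.003,"wx": 0,"wy": 0,"wz": 0,"hand": -1}
    - {"x": 0,"y": 0,"z": 0.003,"wx": 0,"wy": 0,"wz": 0,"hand": -1}
    - {"x": 0,"y": 0,"z": 0,"wx": 0,"wy": 0,"wz": 0,"hand": -1}
    - {"x": 0,"y": 0,"z": 0,"wx": 0,"wy": 0,"wz": 0,"hand": -1}
    - {"x": 0,"y": 0,"z": 0,"wx": 0,"wy": 0,"wz": 0,"hand": -1}
    - {"x": 0,"y": 0,"z": 0,"wx": 0,"wy": 0,"wz": 0,"hand": -1}
    - {"x": 0,"y": 0,"z": 0,"wx": 0,"wy": 0,"wz": 0,"hand": -1}
    - {"x": 0,"y": 0,"z": 0,"wx": 0,"wy": 0,"wz": 0,"hand": -1}
    - {"x": 0,"y": 0,"z": 0,"wx": 0,"wy": 0,"wz": 0,"hand": -1}
    - {"x": 0,"y": 0,"z": 0,"wx": 0,"wy": 0,"wz": 0,"hand": -1}

```text
time: 66.55
tool_pos: [0.5135, 0.3123, 0.0189]
tool_rot: [-0.0, 1.0, 0.002, 0.0]
contact_force: [0.6, 0.5, -0.8]
gripper_width: 0.641
grasp_force: 63.9
```

Request:
send_rows:
  rows:
    - {"x": 0,"y": 0,"z": 0.003,"wx": 0,"wy": 0,"wz": 0,"hand": -1}
    - {"x": 0,"y": 0,"z": 0,"wx": 0,"wy": 0,"wz": 0,"hand": -1}
    - {"x": 0,"y": 0,"z": 0,"wx": 0,"wy": 0,"wz": 0,"hand": -1}
    - {"x": 0,"y": 0,"z": 0,"wx": 0,"wy": 0,"wz": 0,"hand": -1}
    - {"x": 0,"y": 0,"z": 0,"wx": 0,"wy": 0,"wz": 0,"hand": -1}
    - {"x": 0,"y": 0,"z": 0,"wx": 0,"wy": 0,"wz": 0,"hand": -1}
    - {"x": 0,"y": 0,"z": 0,"wx": 0,"wy": 0,"wz": 0,"hand": -1}
    - {"x": 0,"y": 0,"z": 0,"wx": 0,"wy": 0,"wz": 0,"hand": -1}
    - {"x": 0,"y": 0,"z": 0,"wx": 0,"wy": 0,"wz": 0,"hand": -1}
    - {"x": 0,"y": 0,"z": 0,"wx": 0,"wy": 0,"wz": 0,"hand": -1}

```text
time: 67.38
tool_pos: [0.5135, 0.3123, 0.0189]
tool_rot: [0.0, 1.0, 0.002, 0.0]
contact_force: [-3.1, -0.3, 5.5]
gripper_width: 0.638
grasp_force: 64.5
```

Contact at 18.9 mm with 5.5 N. Now release, lift, and go for the third foot.

Request:
send_rows:
  rows:
    - {"x": 0,"y": 0,"z": -0.002,"wx": 0,"wy": 0,"wz": 0,"hand": -1}
    - {"x": 0,"y": 0,"z": 0,"wx": 0,"wy": 0,"wz": 0,"hand": -1}
    - {"x": 0,"y": 0,"z": 0,"wx": 0,"wy": 0,"wz": 0,"hand": -1}
    - {"x": 0,"y": 0,"z": 0,"wx": 0,"wy": 0,"wz": 0,"hand": 0.5}
    - {"x": 0,"y": 0,"z": 0,"wx": 0,"wy": 0,"wz": 0,"hand": 0.7}
    - {"x": 0,"y": 0,"z": 0,"wx": 0,"wy": 0,"wz": 0,"hand": 0.75}
    - {"x": 0,"y": 0,"z": 0,"wx": 0,"wy": 0,"wz": 0,"hand": 0.75}
    - {"x": 0,"y": 0,"z": 0,"wx": 0,"wy": 0,"wz": 0,"hand": 0.75}
    - {"x": 0,"y": 0,"z": 0,"wx": 0,"wy": 0,"wz": 0,"hand": 0.75}
    - {"x": 0,"y": 0,"z": 0,"wx": 0,"wy": 0,"wz": 0,"hand": 0.75}

```text
time: 68.22
tool_pos: [0.5134, 0.3123, 0.0187]
tool_rot: [0.0, 1.0, 0.002, -0.0]
contact_force: [0.3, 0.4, 0.5]
gripper_width: 0.875
grasp_force: 0.0
```

Request:
send_rows:
  rows:
    - {"x": 0,"y": 0,"z": -0.05,"wx": 0,"wy": 0,"wz": 0,"hand": 0.75}
    - {"x": 0,"y": 0,"z": -0.1,"wx": 0,"wy": 0,"wz": 0,"hand": 0.75}
    - {"x": 0,"y": 0,"z": -0.2,"wx": 0,"wy": 0,"wz": 0,"hand": 0.75}
    - {"x": 0,"y": 0,"z": -0.22,"wx": 0,"wy": 0,"wz": 0,"hand": 0.75}
    - {"x": 0,"y": 0,"z": -0.22,"wx": 0,"wy": 0,"wz": 0,"hand": 0.75}
    - {"x": 0,"y": 0,"z": -0.22,"wx": 0,"wy": 0,"wz": 0,"hand": 0.75}
    - {"x": 0,"y": 0,"z": -0.2,"wx": 0,"wy": 0,"wz": 0,"hand": 0.75}
    - {"x": 0,"y": 0,"z": 0,"wx": 0,"wy": 0,"wz": 0,"hand": 0.75}
    - {"x": 0,"y": 0,"z": 0,"wx": 0,"wy": 0,"wz": 0,"hand": 0.75}
    - {"x": 0,"y": 0,"z": 0,"wx": 0,"wy": 0,"wz": 0,"hand": 0.75}

```text
time: 69.05
tool_pos: [0.5131, 0.3121, 0.2]
tool_rot: [0.0, 1.0, 0.002, -0.0]
contact_force: [-0.4, -0.2, -1.2]
gripper_width: 0.873
grasp_force: 0.0
```

```bash
python3 - <<'E'
from h import *
plan([.6331,-.2989,.11],50,19)
E
```

```text
t 69.0 p [513.1 312.1 200. ] yaw 0.2 tilt [-0.0004 -0.0002] F [-0.4 -0.2 -1.2] wid 0.873
N=19 x -0.0494 y 0.2200 z 0.0316 wz -0.0583  (|v| 34 mm/row)
```

Request:
send_rows:
  rows:
    - {"x": -0.049,"y": 0.22,"z": 0,"wx": 0,"wy": 0,"wz": -0.058,"hand": 0.75}
    - {"x": -0.049,"y": 0.22,"z": 0,"wx": 0,"wy": 0,"wz": -0.058,"hand": 0.75}
    - {"x": -0.049,"y": 0.22,"z": 0,"wx": 0,"wy": 0,"wz": -0.058,"hand": 0.75}
    - {"x": -0.049,"y": 0.22,"z": 0,"wx": 0,"wy": 0,"wz": -0.058,"hand": 0.75}
    - {"x": -0.049,"y": 0.22,"z": 0,"wx": 0,"wy": 0,"wz": -0.058,"hand": 0.75}
    - {"x": -0.049,"y": 0.22,"z": 0,"wx": 0,"wy": 0,"wz": -0.058,"hand": 0.75}
    - {"x": -0.049,"y": 0.22,"z": 0,"wx": 0,"wy": 0,"wz": -0.058,"hand": 0.75}
    - {"x": -0.049,"y": 0.22,"z": 0,"wx": 0,"wy": 0,"wz": -0.058,"hand": 0.75}
    - {"x": -0.049,"y": 0.22,"z": 0,"wx": 0,"wy": 0,"wz": -0.058,"hand": 0.75}
    - {"x": -0.049,"y": 0.22,"z": 0,"wx": 0,"wy": 0,"wz": -0.058,"hand": 0.75}

```text
time: 69.88
tool_pos: [0.5081, -0.0243, 0.1978]
tool_rot: [-0.001, 0.974, 0.228, -0.002]
contact_force: [0.8, -0.3, -0.4]
gripper_width: 0.878
grasp_force: 0.0
```

Request:
send_rows:
  rows:
    - {"x": -0.049,"y": 0.22,"z": 0,"wx": 0,"wy": 0,"wz": -0.058,"hand": 0.75}
    - {"x": -0.049,"y": 0.22,"z": 0,"wx": 0,"wy": 0,"wz": -0.058,"hand": 0.75}
    - {"x": -0.049,"y": 0.22,"z": 0.05,"wx": 0,"wy": 0,"wz": -0.058,"hand": 0.75}
    - {"x": -0.049,"y": 0.22,"z": 0.05,"wx": 0,"wy": 0,"wz": -0.058,"hand": 0.75}
    - {"x": -0.049,"y": 0.22,"z": 0.1,"wx": 0,"wy": 0,"wz": -0.058,"hand": 0.75}
    - {"x": -0.049,"y": 0.22,"z": 0.1,"wx": 0,"wy": 0,"wz": -0.058,"hand": 0.75}
    - {"x": -0.049,"y": 0.22,"z": 0.1,"wx": 0,"wy": 0,"wz": -0.058,"hand": 0.75}
    - {"x": -0.049,"y": 0.22,"z": 0.1,"wx": 0,"wy": 0,"wz": -0.058,"hand": 0.75}
    - {"x": -0.049,"y": 0.22,"z": 0.1,"wx": 0,"wy": 0,"wz": -0.058,"hand": 0.75}
    - {"x": 0,"y": 0,"z": 0,"wx": 0,"wy": 0,"wz": 0,"hand": 0.75}

```text
time: 70.72
tool_pos: [0.6314, -0.3013, 0.1009]
tool_rot: [-0.004, 0.908, 0.42, -0.003]
contact_force: [-0.6, 0.9, -1.5]
gripper_width: 0.875
grasp_force: 0.0
```

Request:
send_rows:
  rows:
    - {"x": 0,"y": 0,"z": 0,"wx": 0,"wy": 0,"wz": 0,"hand": 0.75}
    - {"x": 0,"y": 0,"z": 0,"wx": 0,"wy": 0,"wz": 0,"hand": 0.75}
    - {"x": 0,"y": 0,"z": 0,"wx": 0,"wy": 0,"wz": 0,"hand": 0.75}
    - {"x": 0,"y": 0,"z": 0,"wx": 0,"wy": 0,"wz": 0,"hand": 0.75}
    - {"x": 0,"y": 0,"z": 0,"wx": 0,"wy": 0,"wz": 0,"hand": 0.75}
    - {"x": 0,"y": 0,"z": 0,"wx": 0,"wy": 0,"wz": 0,"hand": 0.75}
    - {"x": 0,"y": 0,"z": 0,"wx": 0,"wy": 0,"wz": 0,"hand": 0.75}
    - {"x": 0,"y": 0,"z": 0,"wx": 0,"wy": 0,"wz": 0,"hand": 0.75}
    - {"x": 0,"y": 0,"z": 0,"wx": 0,"wy": 0,"wz": 0,"hand": 0.75}
    - {"x": 0,"y": 0,"z": 0,"wx": 0,"wy": 0,"wz": 0,"hand": 0.75}

```text
time: 71.55
tool_pos: [0.6334, -0.2986, 0.1103]
tool_rot: [0.0, 0.907, 0.421, 0.0]
contact_force: [0.0, -0.0, 0.3]
gripper_width: 0.873
grasp_force: 0.0
```

```bash
python3 - <<'E'
from h import *
feet(); plan([.6331,-.2989,.006],50,8)
E
```

```text
bush px [317. 216.] 250 [ 633.  -298.7   45. ] tool off [-0.3 -0.2]
t 71.6 p [ 633.4 -298.6  110.3] yaw 49.8 tilt [0. 0.] F [-0.2  0.  -0.2] wid 0.872
N=8 x -0.0004 y -0.0000 z 0.0869 wz -0.0007  (|v| 13 mm/row)
```

Request:
send_rows:
  rows:
    - {"x": 0,"y": 0,"z": 0.1,"wx": 0,"wy": 0,"wz": 0,"hand": 0.75}
    - {"x": 0,"y": 0,"z": 0.1,"wx": 0,"wy": 0,"wz": 0,"hand": 0.75}
    - {"x": 0,"y": 0,"z": 0.1,"wx": 0,"wy": 0,"wz": 0,"hand": 0.75}
    - {"x": 0,"y": 0,"z": 0.1,"wx": 0,"wy": 0,"wz": 0,"hand": 0.75}
    - {"x": 0,"y": 0,"z": 0.1,"wx": 0,"wy": 0,"wz": 0,"hand": 0.75}
    - {"x": 0,"y": 0,"z": 0.1,"wx": 0,"wy": 0,"wz": 0,"hand": 0.75}
    - {"x": 0,"y": 0,"z": 0.06,"wx": 0,"wy": 0,"wz": 0,"hand": 0.75}
    - {"x": 0,"y": 0,"z": 0.035,"wx": 0,"wy": 0,"wz": 0,"hand": 0.75}
    - {"x": 0,"y": 0,"z": 0,"wx": 0,"wy": 0,"wz": 0,"hand": 0.75}
    - {"x": 0,"y": 0,"z": 0,"wx": 0,"wy": 0,"wz": 0,"hand": 0.75}

```text
time: 72.43
tool_pos: [0.6336, -0.2988, 0.0061]
tool_rot: [0.0, 0.907, 0.421, 0.0]
contact_force: [0.5, -0.0, 0.4]
gripper_width: 0.876
grasp_force: 0.0
```

Request:
send_rows:
  rows:
    - {"x": 0,"y": 0,"z": 0,"wx": 0,"wy": 0,"wz": 0,"hand": 0.6}
    - {"x": 0,"y": 0,"z": 0,"wx": 0,"wy": 0,"wz": 0,"hand": 0.5}
    - {"x": 0,"y": 0,"z": 0,"wx": 0,"wy": 0,"wz": 0,"hand": -1}
    - {"x": 0,"y": 0,"z": 0,"wx": 0,"wy": 0,"wz": 0,"hand": -1}
    - {"x": 0,"y": 0,"z": 0,"wx": 0,"wy": 0,"wz": 0,"hand": -1}
    - {"x": 0,"y": 0,"z": 0,"wx": 0,"wy": 0,"wz": 0,"hand": -1}
    - {"x": 0,"y": 0,"z": 0,"wx": 0,"wy": 0,"wz": 0,"hand": -1}
    - {"x": 0,"y": 0,"z": 0,"wx": 0,"wy": 0,"wz": 0,"hand": -1}
    - {"x": 0,"y": 0,"z": 0,"wx": 0,"wy": 0,"wz": 0,"hand": -1}
    - {"x": 0,"y": 0,"z": 0,"wx": 0,"wy": 0,"wz": 0,"hand": -1}

```text
time: 73.27
tool_pos: [0.6347, -0.2994, 0.0082]
tool_rot: [0.001, 0.907, 0.421, 0.001]
contact_force: [0.1, 0.1, 5.8]
gripper_width: 0.641
grasp_force: 63.8
```

```bash
python3 - <<'E'
from h import *
plan([.449,.312,.2],0,18)
E
```

```text
t 73.3 p [ 634.7 -299.4    8.2] yaw 49.8 tilt [ 0.0029 -0.0017] F [0.1 0.1 5.8] wid 0.641
N=18 x 0.0399 y -0.2408 z -0.0716 wz 0.0614  (|v| 38 mm/row)
```

Request:
send_rows:
  rows:
    - {"x": 0,"y": 0,"z": -0.1,"wx": 0,"wy": 0,"wz": 0,"hand": -1}
    - {"x": 0,"y": 0,"z": -0.24,"wx": 0,"wy": 0,"wz": 0,"hand": -1}
    - {"x": 0,"y": 0,"z": -0.24,"wx": 0,"wy": 0,"wz": 0,"hand": -1}
    - {"x": 0,"y": 0,"z": -0.24,"wx": 0,"wy": 0,"wz": 0,"hand": -1}
    - {"x": 0,"y": 0,"z": -0.24,"wx": 0,"wy": 0,"wz": 0,"hand": -1}
    - {"x": 0,"y": 0,"z": -0.24,"wx": 0,"wy": 0,"wz": 0,"hand": -1}
    - {"x": 0.04,"y": -0.24,"z": 0,"wx": 0,"wy": 0,"wz": 0.061,"hand": -1}
    - {"x": 0.04,"y": -0.24,"z": 0,"wx": 0,"wy": 0,"wz": 0.061,"hand": -1}
    - {"x": 0.04,"y": -0.24,"z": 0,"wx": 0,"wy": 0,"wz": 0.061,"hand": -1}
    - {"x": 0.04,"y": -0.24,"z": 0,"wx": 0,"wy": 0,"wz": 0.061,"hand": -1}

```text
time: 74.1
tool_pos: [0.5458, -0.1799, 0.2015]
tool_rot: [0.0, 0.944, 0.33, 0.0]
contact_force: [0.0, 0.6, -1.2]
gripper_width: 0.645
grasp_force: 63.7
```

Request:
send_rows:
  rows:
    - {"x": 0.04,"y": -0.24,"z": 0,"wx": 0,"wy": 0,"wz": 0.061,"hand": -1}
    - {"x": 0.04,"y": -0.24,"z": 0,"wx": 0,"wy": 0,"wz": 0.061,"hand": -1}
    - {"x": 0.04,"y": -0.24,"z": 0,"wx": 0,"wy": 0,"wz": 0.061,"hand": -1}
    - {"x": 0.04,"y": -0.24,"z": 0,"wx": 0,"wy": 0,"wz": 0.061,"hand": -1}
    - {"x": 0.04,"y": -0.24,"z": 0,"wx": 0,"wy": 0,"wz": 0.061,"hand": -1}
    - {"x": 0.04,"y": -0.24,"z": 0,"wx": 0,"wy": 0,"wz": 0.061,"hand": -1}
    - {"x": 0.04,"y": -0.24,"z": 0,"wx": 0,"wy": 0,"wz": 0.061,"hand": -1}
    - {"x": 0.04,"y": -0.24,"z": 0,"wx": 0,"wy": 0,"wz": 0.061,"hand": -1}
    - {"x": 0.04,"y": -0.24,"z": 0,"wx": 0,"wy": 0,"wz": 0.061,"hand": -1}
    - {"x": 0.04,"y": -0.24,"z": 0,"wx": 0,"wy": 0,"wz": 0.061,"hand": -1}

```text
time: 74.93
tool_pos: [0.4406, 0.1664, 0.2016]
tool_rot: [0.0, 0.995, 0.098, 0.0]
contact_force: [1.3, -0.4, -0.8]
gripper_width: 0.645
grasp_force: 63.7
```

Request:
send_rows:
  rows:
    - {"x": 0.04,"y": -0.24,"z": 0,"wx": 0,"wy": 0,"wz": 0.061,"hand": -1}
    - {"x": 0.04,"y": -0.24,"z": 0,"wx": 0,"wy": 0,"wz": 0.061,"hand": -1}
    - {"x": 0.04,"y": -0.24,"z": 0,"wx": 0,"wy": 0,"wz": 0.061,"hand": -1}
    - {"x": 0.04,"y": -0.24,"z": 0,"wx": 0,"wy": 0,"wz": 0.061,"hand": -1}
    - {"x": 0,"y": 0,"z": 0,"wx": 0,"wy": 0,"wz": 0,"hand": -1}
    - {"x": 0,"y": 0,"z": 0,"wx": 0,"wy": 0,"wz": 0,"hand": -1}
    - {"x": 0,"y": 0,"z": 0,"wx": 0,"wy": 0,"wz": 0,"hand": -1}
    - {"x": 0,"y": 0,"z": 0,"wx": 0,"wy": 0,"wz": 0,"hand": -1}
    - {"x": 0,"y": 0,"z": 0,"wx": 0,"wy": 0,"wz": 0,"hand": -1}
    - {"x": 0,"y": 0,"z": 0,"wx": 0,"wy": 0,"wz": 0,"hand": -1}

```text
time: 75.77
tool_pos: [0.4477, 0.3095, 0.2012]
tool_rot: [-0.0, 1.0, 0.002, 0.0]
contact_force: [-0.2, 0.2, -1.0]
gripper_width: 0.641
grasp_force: 63.8
```

```bash
python3 - <<'E'
from h import *
plan([.449,.312,.02],0,3)
E
```

```text
t 75.8 p [447.7 309.5 201.2] yaw 0.3 tilt [0.0003 0.0001] F [-0.2  0.2 -1. ] wid 0.641
N=3 x 0.0028 y -0.0055 z 0.4027 wz 0.0020  (|v| 60 mm/row)
```

Request:
send_rows:
  rows:
    - {"x": 0.003,"y": -0.006,"z": 0.15,"wx": 0,"wy": 0,"wz": 0,"hand": -1}
    - {"x": 0.003,"y": -0.006,"z": 0.15,"wx": 0,"wy": 0,"wz": 0,"hand": -1}
    - {"x": 0.003,"y": -0.005,"z": 0.15,"wx": 0,"wy": 0,"wz": 0,"hand": -1}
    - {"x": 0,"y": 0,"z": 0.15,"wx": 0,"wy": 0,"wz": 0,"hand": -1}
    - {"x": 0,"y": 0,"z": 0.15,"wx": 0,"wy": 0,"wz": 0,"hand": -1}
    - {"x": 0,"y": 0,"z": 0.15,"wx": 0,"wy": 0,"wz": 0,"hand": -1}
    - {"x": 0,"y": 0,"z": 0.1,"wx": 0,"wy": 0,"wz": 0,"hand": -1}
    - {"x": 0,"y": 0,"z": 0.1,"wx": 0,"wy": 0,"wz": 0,"hand": -1}
    - {"x": 0,"y": 0,"z": 0.06,"wx": 0,"wy": 0,"wz": 0,"hand": -1}
    - {"x": 0,"y": 0,"z": 0.03,"wx": 0,"wy": 0,"wz": 0,"hand": -1}

```text
time: 76.6
tool_pos: [0.4481, 0.3121, 0.0211]
tool_rot: [0.001, 1.0, 0.003, -0.001]
contact_force: [-0.8, -0.0, -0.7]
gripper_width: 0.638
grasp_force: 63.8
```

Request:
send_rows:
  rows:
    - {"x": 0,"y": 0,"z": 0.005,"wx": 0,"wy": 0,"wz": 0,"hand": -1}
    - {"x": 0,"y": 0,"z": 0.005,"wx": 0,"wy": 0,"wz": 0,"hand": -1}
    - {"x": 0,"y": 0,"z": 0.005,"wx": 0,"wy": 0,"wz": 0,"hand": -1}
    - {"x": 0,"y": 0,"z": 0.004,"wx": 0,"wy": 0,"wz": 0,"hand": -1}
    - {"x": 0,"y": 0,"z": 0.004,"wx": 0,"wy": 0,"wz": 0,"hand": -1}
    - {"x": 0,"y": 0,"z": 0,"wx": 0,"wy": 0,"wz": 0,"hand": -1}
    - {"x": 0,"y": 0,"z": 0,"wx": 0,"wy": 0,"wz": 0,"hand": -1}
    - {"x": 0,"y": 0,"z": 0,"wx": 0,"wy": 0,"wz": 0,"hand": -1}
    - {"x": 0,"y": 0,"z": 0,"wx": 0,"wy": 0,"wz": 0,"hand": -1}
    - {"x": 0,"y": 0,"z": 0,"wx": 0,"wy": 0,"wz": 0,"hand": -1}

```text
time: 77.43
tool_pos: [0.4488, 0.3131, 0.0191]
tool_rot: [-0.0, 1.0, 0.003, 0.0]
contact_force: [0.5, 0.4, -0.5]
gripper_width: 0.637
grasp_force: 63.8
```

Request:
send_rows:
  rows:
    - {"x": 0,"y": 0,"z": 0.004,"wx": 0,"wy": 0,"wz": 0,"hand": -1}
    - {"x": 0,"y": 0,"z": 0.002,"wx": 0,"wy": 0,"wz": 0,"hand": -1}
    - {"x": 0,"y": 0,"z": 0,"wx": 0,"wy": 0,"wz": 0,"hand": -1}
    - {"x": 0,"y": 0,"z": 0,"wx": 0,"wy": 0,"wz": 0,"hand": -1}
    - {"x": 0,"y": 0,"z": 0,"wx": 0,"wy": 0,"wz": 0,"hand": -1}
    - {"x": 0,"y": 0,"z": 0,"wx": 0,"wy": 0,"wz": 0,"hand": -1}
    - {"x": 0,"y": 0,"z": 0,"wx": 0,"wy": 0,"wz": 0,"hand": -1}
    - {"x": 0,"y": 0,"z": 0,"wx": 0,"wy": 0,"wz": 0,"hand": -1}
    - {"x": 0,"y": 0,"z": 0,"wx": 0,"wy": 0,"wz": 0,"hand": -1}
    - {"x": 0,"y": 0,"z": 0,"wx": 0,"wy": 0,"wz": 0,"hand": -1}

```text
time: 78.27
tool_pos: [0.4489, 0.3131, 0.0183]
tool_rot: [-0.0, 1.0, 0.003, 0.0]
contact_force: [-1.1, -0.1, 0.6]
gripper_width: 0.64
grasp_force: 64.0
```

The foot is just touching, at the predicted height. Release and withdraw.

Request:
send_rows:
  rows:
    - {"x": 0,"y": 0,"z": 0,"wx": 0,"wy": 0,"wz": 0,"hand": 0.5}
    - {"x": 0,"y": 0,"z": 0,"wx": 0,"wy": 0,"wz": 0,"hand": 0.7}
    - {"x": 0,"y": 0,"z": 0,"wx": 0,"wy": 0,"wz": 0,"hand": 0.75}
    - {"x": 0,"y": 0,"z": 0,"wx": 0,"wy": 0,"wz": 0,"hand": 0.75}
    - {"x": 0,"y": 0,"z": 0,"wx": 0,"wy": 0,"wz": 0,"hand": 0.75}
    - {"x": 0,"y": 0,"z": 0,"wx": 0,"wy": 0,"wz": 0,"hand": 0.75}
    - {"x": 0,"y": 0,"z": -0.05,"wx": 0,"wy": 0,"wz": 0,"hand": 0.75}
    - {"x": 0,"y": 0,"z": -0.1,"wx": 0,"wy": 0,"wz": 0,"hand": 0.75}
    - {"x": 0,"y": 0,"z": -0.15,"wx": 0,"wy": 0,"wz": 0,"hand": 0.75}
    - {"x": 0,"y": 0,"z": -0.2,"wx": 0,"wy": 0,"wz": 0,"hand": 0.75}

```text
time: 79.1
tool_pos: [0.4472, 0.3122, 0.0922]
tool_rot: [0.001, 1.0, 0.003, -0.002]
contact_force: [0.8, 0.1, -0.1]
gripper_width: 0.876
grasp_force: 0.0
```

Request:
send_rows:
  rows:
    - {"x": 0,"y": 0,"z": -0.22,"wx": 0,"wy": 0,"wz": 0,"hand": 0.75}
    - {"x": 0,"y": 0,"z": -0.22,"wx": 0,"wy": 0,"wz": 0,"hand": 0.75}
    - {"x": 0,"y": 0,"z": -0.22,"wx": 0,"wy": 0,"wz": 0,"hand": 0.75}
    - {"x": 0,"y": 0,"z": -0.22,"wx": 0,"wy": 0,"wz": 0,"hand": 0.75}
    - {"x": 0,"y": 0,"z": -0.2,"wx": 0,"wy": 0,"wz": 0,"hand": 0.75}
    - {"x": 0,"y": 0,"z": 0,"wx": 0,"wy": 0,"wz": 0,"hand": 0.75}
    - {"x": 0,"y": 0,"z": 0,"wx": 0,"wy": 0,"wz": 0,"hand": 0.75}
    - {"x": 0,"y": 0,"z": 0,"wx": 0,"wy": 0,"wz": 0,"hand": 0.75}
    - {"x": 0,"y": 0,"z": 0,"wx": 0,"wy": 0,"wz": 0,"hand": 0.75}
    - {"x": 0,"y": 0,"z": 0,"wx": 0,"wy": 0,"wz": 0,"hand": 0.75}

```text
time: 79.93
tool_pos: [0.448, 0.3126, 0.253]
tool_rot: [0.001, 1.0, 0.003, -0.002]
contact_force: [0.2, -0.1, 0.1]
gripper_width: 0.876
grasp_force: 0.0
```

```bash
python3 - <<'E'
from h import *
s,p,R=pose(); print(p,s["gripper_width"]); cal=calibration("wrist"); im=grab_frame("wrist"); cv2.imwrite("pics/w16.png",im)
h=cv2.cvtColor(im,cv2.COLOR_BGR2HSV); m=cv2.inRange(h,(15,90,50),(38,255,255))
n,_,st,ce=cv2.connectedComponentsWithStats(m)
for i in range(1,n):
    X=ray(cal,ce[i],.055)[0]
    if 40<st[i,4]<900: print(ce[i].round(),st[i,4],(X*1e3).round(1))
# rack stack from the top camera: keeper and any plain plates left on the bench
c=calibration("top"); t=grab_frame("top"); cv2.imwrite("pics/t16.png",t)
for k in [.068]: objs(t,c,k,150)
sc=grab_frame("scene"); cv2.imwrite("pics/s16.png",sc)
E
```

```text
[0.44797487 0.31257505 0.25299549] 0.8755164186094098
[320.  30.] 184 [578.7 312.6  55. ]
[319. 105.] 156 [514.  312.6  55. ]
[318. 172.] 135 [448.6 313.4  55. ]
[614. 175.] 148 [447.1  14.5  55. ]
[397. 241.] 41 [374.8 228.9  55. ]
[374. 255.] 60 [358.  252.9  55. ]
[144. 391.] 66 [174.2 525.1  55. ]
[130. 396.] 60 [166.  543.1  55. ]
px [320. 364.] ctr [-5.1 -2. ] size [147. 112.] ang 85.4 holes []
px [ 12. 264.] ctr [257.4 916.1] size [345.  68.] ang 8.0 holes [([16.3, 232.2], [357.8, 915.6], 61), ([15.8, 252.2], [298.6, 908.6], 54), ([11.4, 266.3], [257.0, 915.5], 27)]
px [237. 174.] ctr [523.4 314.7] size [275. 163.] ang 3.0 holes []
```

Request:
send_rows:
  rows:
    - {"x": 0.04,"y": 0.2,"z": 0,"wx": 0,"wy": 0,"wz": 0,"hand": 0.75}
    - {"x": 0.04,"y": 0.23,"z": 0,"wx": 0,"wy": 0,"wz": 0,"hand": 0.75}
    - {"x": 0.04,"y": 0.23,"z": 0,"wx": 0,"wy": 0,"wz": 0,"hand": 0.75}
    - {"x": 0.04,"y": 0.23,"z": 0,"wx": 0,"wy": 0,"wz": 0,"hand": 0.75}
    - {"x": 0.04,"y": 0.23,"z": 0,"wx": 0,"wy": 0,"wz": 0,"hand": 0.75}
    - {"x": 0.04,"y": 0.23,"z": 0,"wx": 0,"wy": 0,"wz": 0,"hand": 0.75}
    - {"x": 0.04,"y": 0.23,"z": 0,"wx": 0,"wy": 0,"wz": 0,"hand": 0.75}
    - {"x": 0.04,"y": 0.2,"z": 0,"wx": 0,"wy": 0,"wz": 0,"hand": 0.75}
    - {"x": 0,"y": 0,"z": 0,"wx": 0,"wy": 0,"wz": 0,"hand": 0.75}
    - {"x": 0,"y": 0,"z": 0,"wx": 0,"wy": 0,"wz": 0,"hand": 0.75}

```text
time: 80.92
tool_pos: [0.4985, 0.0451, 0.2547]
tool_rot: [-0.0, 1.0, 0.002, -0.0]
contact_force: [-0.1, -0.4, 0.5]
gripper_width: 0.873
grasp_force: 0.0
```

```bash
python3 - <<'E'
from h import *
cal=calibration("wrist"); im=grab_frame("wrist"); cv2.imwrite("pics/w17.png",im)
objs(im,cal,.068,1500)
t=grab_frame("top"); objs(t,calibration("top"),.009,200)
E
```

```text
px [332. 151.] ctr [517.4  33.4] size [ 52. 145.] ang 87.3 holes [([338.6, 98.8], [570.5, 27.6], 85), ([335.8, 137.0], [535.8, 29.5], 43), ([332.0, 211.6], [461.8, 32.1], 74)]
px [ 85. 165.] ctr [438.1 283.8] size [170. 425.] ang 75.8 holes []
px [ 12. 264.] ctr [260.8 952. ] size [358.  71.] ang 8.0 holes [([15.8, 233.7], [360.4, 952.5], 61), ([13.7, 259.3], [281.8, 947.4], 111)]
px [219. 183.] ctr [536.7 335.7] size [280. 182.] ang 0.8 holes [([199.5, 188.2], [517.5, 396.6], 269), ([231.5, 169.8], [579.4, 299.7], 69), ([230.8, 188.6], [518.7, 298.4], 54), ([229.1, 209.7], [451.2, 299.5], 57)]
```

The keeper and stack haven't moved on the rods, no plain plates are left on the bench, and three feet are in the crate. Handing in.

```bash
python3 -c "
from plant import job_done
print(job_done())"
```

```text
the job is handed in; nothing more can be done
None
```

The job is handed in at about 81 s of the 208 s allowed: all four brace plates are threaded on the rack with the keeper fully down on top, and all three bun feet stand upright in the crate after light contact (the most I measured was 8.9 N, on the first foot).

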